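# Tip the pail of cold packs into the cold-store bin

## Robot

A 6-joint arm with a two-finger parallel gripper is mounted at the origin on the work surface. World frame = base frame: x ahead of the robot, y to its left, z up, the work surface at z = 0. Lengths are in m, angles in rad, forces in N, time in s.
With the tool pointing down it reaches from about 0.375 to 0.9 m from the base axis. Payload 3.1 kg.
Tool frame: the origin (TCP) lies at the very end of the fingers, on their centre line; the grasp point (between the pads) lies 19 mm behind it (hold_point_z is the distance from the TCP to the grasp point, in m); z points along the fingers, x is the direction in which the jaws open and shut, and the axes are right-handed (so a half turn about z gives the same grasp; the last joint's range is limited). The gripper opens to 87 mm and grips with 3 to 60 N. Pads are 19 mm wide; open, the fingers measure 117 mm over their backs; the gripper's body (75 mm by 190 mm) begins 51 mm behind the grasp point.
Start: joints at [-1.319, 0.527, 1.433, -0, 1.181, -0.178], TCP at [0.26, -0.568, 0.191] pointing down, gripper open.
Joint ranges: [-3.08, 3.08], [-0.75, 2.2], [0.22, 2.44], [-1.43, 4.57], [0, 2.65], [-2.85, 2.85]. Speed limits (rad/s): [2.79, 2.79, 3.14, 3.14, 3.14, 3.14].

## Interface

Orientations are given as a unit quaternion [x, y, z, w].
In Python, from rig import * gives the robot as it stands.
- The arm moves only by the tool carry_out, never from a script. Its argument "deltas" is a list of rows, each a list of 7 numbers: the closure, from -1 (fully open) to 1 (shut), then the shift along the tool's x, y, z in units of 25 mm (1.0 is 25 mm), then the turn, a rotation vector about the tool's x, y, z in degrees. In form: [[jaw, x, y, z, rx, ry, rz], ...]. A call has 1 to 8 rows; each row is the pose to reach, as a shift and turn from the pose commanded when the call began, along the tool's axes at that moment; what a row does not reach only later rows make up. A row lasts 1/10 s, in which the tool goes at most 50 mm and 8.59 degrees, less where a joint would pass 70% of its speed; a pose out of reach is approached as far as the arm can. A call with a gripper value outside its range is refused whole. The fingers move at their own pace and stop on an object; "force" is the grip in N (left out, the last holds). Time passes only in rows, so rows that repeat a pose let the fingers close. It gives the time, the measured TCP pose, the force and the opening at its end, in the units of the state.
- get_obs(): the state, without advancing time (a new reading comes with each control period).
- camera(name): name is "scene" or "side" or "wrist"; returns (picture, depth): 384x512x3 uint8, red, green, blue; 384x512 float32, m along the optical axis (not along the pixel's ray), 0 where there is no reading.
- camera_info(name): a dict with "mtx" (3x3 intrinsics, pixels), "origin" and "rotation" of the camera in the world. Camera axes: x right, y down, z forward; pixel columns grow to the right and rows downward; lengths in m; the calibration is good to about 2 mm. A picture is of the moment at which its call begins: read the wrist's pose just before it. camera_info takes no time and is no camera call; for the wrist camera it gives the pose at the moment of the call.
- hand_in(): hands the job in, once; it reports no verdict.
Trained networks look in the newest picture that a camera, given by its name, has taken for a name from the list of things; names that differ only in an ending like _2 or _b are one class to them, and where a whole thing is asked for, a point or a joint stands for the part that bears it (a point fixed in the world has none). Each returns a list of dicts, best first, with "score" (0 to 1); they miss things now and then, are a little off and sometimes report something else, mostly with a low value. They report only what shows in the picture. A call takes as long as a camera call. They do not tell look-alikes from the thing itself.
- spot_in(camera, target): "pixel" ([row, column] in pixels, amid what is visible of it).
The state is a dict: "time": time; "q": joint angles; "joint_velocities": joint speeds; "joint_torque": joint torques, N m; "position": TCP position; "tool_rot": TCP orientation; "ft_force": force on the tool from outside, world axes, zero at the start; "moment": the same for the moment, N m; "grip_width": finger opening in m.
Only numpy, scipy, OpenCV 4.12 (cv2) and the standard library are available. Lean on these libraries where they do the work, as an engineer would, in place of code of your own. Each camera call takes 0.05 s, during which the arm holds its last target.

## Task

Put the returned cold packs away: first stand the bin's lid straight up so that it stays there by itself as a backstop, then carry the full pail by its bail onto the ledge in front of the bin and let go of it, and take it by the steel bar at its bottom rim and tip it right over so that the packs go into the bin. Put the stray packs lying on the table into the bin too and stand the empty pail back upright in the middle of its black mat. Leave the jug, tub and carton alone, and finish with the lid set 30 degrees open, staying there by itself, so that the packs can dry.

Things in the scene. Friction and masses are not known exactly. Their poses are not given: they have to be found in the camera images.
- bin: Fixed white plastic open-topped bin, outside 200 mm (its x) by 270 mm (its y), 100 mm high, walls and floor 6 mm. Origin: centre of its underside, on the table; z up; +x points from the ledge across the bin to the lid's hinge (roughly world +y). A steel ledge (top 90 mm above the table, 139 mm along x, from x = -100 to -239 mm, 200 mm wide) adjoins its -x wall; the bin's wall stands 10 mm above the ledge as a stop.
- ledge_spot (a point): Point on the top of the ledge, at x = -170 mm in the bin's frame, axes as the bin's: where the pail's bottom centre should stand, its tipping bar away from the bin (pail x axis = bin x axis). The pail's bottom edge is then 10 mm from the bin's wall.
- lid (a joint): Lid angle in rad: 0 shut (flat on the bin), 1.571 straight up, at most 1.9. Grey plastic panel 200 x 270 x 5 mm, hinged along the bin's +x rim (hinge line 100 mm from the bin's middle and 100 mm above the table). A stiff friction hinge (0.7 N m) keeps it at any angle where it is left.
- lid_hinge (a point): Centre of the lid's hinge line, axes as the bin's; the hinge line is along y.
- lid_handle (a point): Steel handle bar of the lid, 12 mm diameter, 120 mm long along its y axis (parallel to the hinge), on two end posts at 55 mm either side of its middle. Origin: middle of the bar. It stands 45 mm off the lid's hinge plane (about 33 mm free gap to the lid's outer face), 175 mm from the hinge along the lid and 25 mm from its free edge. Axes turn with the lid: with the lid shut they are the bin's.
- pail: White plastic pail, loose, 165 mm high, outside radius 60 mm at the bottom and 72 mm at the mouth, wall 3.5 mm, floor 5 mm, about 0.32 kg without its load of three cold packs (0.11 kg each). Origin: centre of its underside; z up to the mouth; the tipping bar is on its -x side.
- tip_bar: Tipping bar at the pail's bottom rim: round steel bar, 11 mm diameter, 90 mm long along the pail's y, with an arm to the pail at either end; rigid with the pail. Origin: the middle of the bar, 125 mm from the pail's axis on its -x side, 30 mm above its underside; free gap to the wall about 57 mm. Lifted by this bar the pail tips forward, towards its +x.
- bail: The pail's bail: 6 mm steel wire bow with a black plastic grip. Origin: on the pail's axis at the height of the ears it turns on, 148 mm above the pail's underside; its z axis points to the grip, its y axis is the pail's.
- bail_grip (a point): Middle of the bail's grip, a black plastic tube 14 mm in diameter and 70 mm long along the pail's y axis. The bail turns about the ears on the pail's y axis direction, 148 mm above the pail's underside; the grip is 85 mm from that axis, straight above it at the start. It turns 1.25 rad to either side; slight friction keeps it where it is pushed. The point's z axis points from the ears to the grip.
- mat: Square black rubber mat 190 x 190 x 4 mm, fixed, the pail's place at the start and the end. Origin: centre of its underside.
- pack1: Cold pack: rigid blue plastic brick, loose, 84 mm long (its x; a 4 mm white cap on the +x end), 54 mm wide (y), 30 mm high (z), 0.11 kg; origin at its centre. In the pail at the start.
- pack2: Like pack1, in the pail at the start.
- pack3: Like pack1, in the pail at the start.
- stray1: Stray cold pack, same size as pack1, origin at its centre; lies flat on the table beyond the bin's lid hinge. May be absent.
- stray2: Like stray1. May be absent.
- stray3: Like stray1. May be absent.
- jug: Bystander: white plastic jug with a red cap, 96 mm wide, 181 mm high; origin at the centre of its underside. Leave it alone.
- tub: Bystander: white lidded tub, 122 mm wide, 120 mm high; origin at the centre of its underside. Leave it alone.
- carton: Bystander: closed cardboard carton 110 x 150 x 90 mm; origin at the centre of its underside. Leave it alone.
There are look-alikes about, which are no part of the job. Leave any yellow look-alike of the stray1 alone. What is shaped like the stray2 but orange is not meant.

How it is judged:
By the outcome, as a careful person would: the job done as asked, in the order asked, and still so for the second after the job is handed in, with the robot touching nothing.
Of stray1, stray2, stray3 only 1 to 3 are there at a start; the rules pass over those that are not, and their reading is None.
At some moment in a run one of stray1, stray2, stray3 may be knocked a few centimetres aside while the robot is not near it.
It also fails if it takes over 210 s, if anything falls off the work surface, if the arm or the gripper's body presses on something with over 40 N, if the wrist force passes 120 N, or if a joint passes its speed limit or range.

## Working session

There is one attempt and no reset: what is moved stays moved. The work goes in short steps, Python scripts to look and compute and a tool call to move; the robot and the scene stay as the last step left them, time stands still between calls to the robot, and variables do not carry over. Pictures are saved under pics/ and viewed, and the job is handed in when it is done.

Besides the shell and the picture viewer there is one more tool, called after ">>>" in YAML: its name, and indented under it one key for each argument. carry_out: Moves the arm, as the interface text tells. Its arguments: {"type":"object","properties":{"deltas":{"type":"array"},"force":{"type":"number"}},"required":["deltas"]}

```bash
ls; mkdir -p pics
python3 - <<'E'
from rig import *
import cv2,numpy as np
o=get_obs();print(o)
for c in ["scene","side","wrist"]:
    im,d=camera(c);cv2.imwrite(f"pics/{c}0.png",cv2.cvtColor(im,cv2.COLOR_RGB2BGR));np.save(f"pics/{c}0d.npy",d)
    print(c,camera_info(c))
E
```

```text
pics
{'time': 0.0, 'q': array([-1.31950085e+00,  5.28481314e-01,  1.43389623e+00, -7.78006279e-06,
        1.18139922e+00, -1.78507277e-01]), 'joint_velocities': array([-9.95961620e-04,  1.01371772e-03, -3.29128804e-05,  2.81384429e-04,
        1.92952435e-03, -8.68618997e-04]), 'joint_torque': array([-5.63439007e-04, -4.40042174e+01, -1.76595801e+01,  6.32773759e-02,
        5.83300937e-02, -1.82846184e-04]), 'position': array([ 0.26025012, -0.5673569 ,  0.18956434]), 'tool_rot': array([ 8.41633088e-01, -5.40048657e-01, -8.02235717e-04, -7.40957206e-04]), 'ft_force': array([0.9329568 , 0.81851016, 0.11147365]), 'moment': array([ 0.03720555, -0.02286158, -0.00253868]), 'grip_width': 0.08704112575920021}
scene {'mtx': array([[359.52245779,   0.        , 255.68649725],
       [  0.        , 359.52245779, 191.48793848],
       [  0.        ,   0.        ,   1.        ]]), 'origin': array([ 1.08528356, -0.56588155,  0.94707031]), 'rotation': array([ 0.8773618 ,  0.31609977, -0.1315096 , -0.33618808])}
side {'mtx': array([[440.29195522,   0.        , 254.63963092],
       [  0.        , 440.29195522, 193.64711738],
       [  0.        ,   0.        ,   1.        ]]), 'origin': array([0.00727687, 1.05366479, 1.1996833 ]), 'rotation': array([-0.23612445,  0.87703034, -0.40268397,  0.11361621])}
wrist {'mtx': array([[264.64002653,   0.        , 251.39567595],
       [  0.        , 264.64002653, 190.43629884],
       [  0.        ,   0.        ,   1.        ]]), 'origin': array([ 0.33318065, -0.53268751,  0.38369443]), 'rotation': array([ 0.83243475, -0.53376118, -0.08135564,  0.12463008])}
```

View pics/scene0.png

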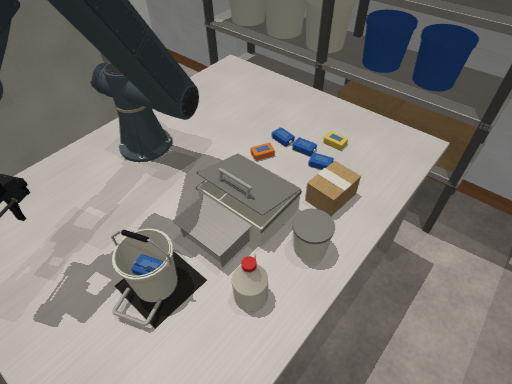

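View pics/side0.png

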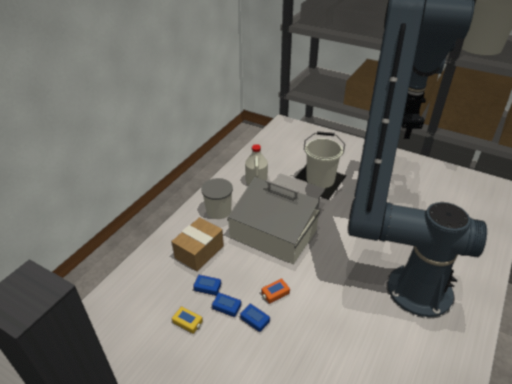

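View pics/wrist0.png

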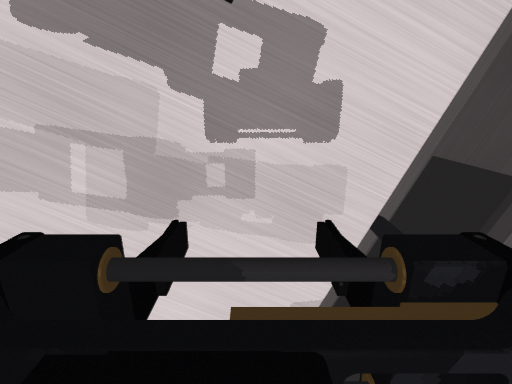

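The scene view shows the bin with its lid shut at about (245,195), and the pail on its mat at (150,268) with the tip bar towards the camera at (137,308). Three blue strays lie at (283,136), (305,146) and (321,161). The orange pack at (263,151) and the yellow one at (336,140) are look-alikes.

```bash
cat > h.py <<'E'
import numpy as np,cv2
from scipy.spatial.transform import Rotation as R
from rig import *
def cloud(d,info):
    K=info['mtx'];h,w=d.shape;v,u=np.mgrid[:h,:w]
    p=np.stack([(u-K[0,2])/K[0,0]*d,(v-K[1,2])/K[1,1]*d,d],-1)
    P=p@R.from_quat(info['rotation']).as_matrix().T+info['origin']
    P[d<=0]=np.nan
    return P
def grab(c,name=None):
    info=camera_info(c);im,d=camera(c)
    if name: cv2.imwrite(f"pics/{name}.png",cv2.cvtColor(im,cv2.COLOR_RGB2BGR))
    return im,d,cloud(d,info),info
def proj(info,X):
    p=(np.atleast_2d(X)-info['origin'])@R.from_quat(info['rotation']).as_matrix()
    uv=p@info['mtx'].T
    return uv[:,:2]/uv[:,2:]
E
python3 - <<'E'
from h import *
np.set_printoptions(precision=4,suppress=True)
for c in ["scene","side"]:
    im=cv2.cvtColor(cv2.imread(f"pics/{c}0.png"),cv2.COLOR_BGR2RGB);d=np.load(f"pics/{c}0d.npy");P=cloud(d,camera_info(c))
    hsv=cv2.cvtColor(im,cv2.COLOR_RGB2HSV)
    m=((hsv[...,0]>100)&(hsv[...,0]<125)&(hsv[...,1]>150)).astype(np.uint8)
    n,l,s,ce=cv2.connectedComponentsWithStats(m)
    for i in range(1,n):
        if s[i,4]>25:
            q=P[(l==i)&np.isfinite(P[...,2])]
            t=q[q[:,2]>np.percentile(q[:,2],50)-.003]
            r=cv2.minAreaRect((t[:,:2]*1000).astype(np.float32))
            print(c,'blue',ce[i],s[i,4],np.median(q,0),q.min(0),q.max(0),r)
    # lid top plane
    v=(P[...,2]>.097)&(P[...,2]<.115)&(P[...,0]>.2)&(P[...,0]<.9)&(abs(P[...,1])<.4)
    n,l,s,ce=cv2.connectedComponentsWithStats(v.astype(np.uint8))
    for i in range(1,n):
        if s[i,4]>200:
            q=P[l==i];print('lid?',ce[i],s[i,4],q.mean(0),cv2.minAreaRect((q[:,:2]*1000).astype(np.float32)))
    for t in ["lid_handle","bail_grip","tip_bar","pail","mat","bin","stray1","lid"]:
        camera(c)
        for r in spot_in(c,t)[:3]:
            a,b=[int(round(x)) for x in r['pixel']]
            print(c,t,r['score'],a,b,P[a,b])
E
```

```text
scene blue [386.945   39.0527] 2545 [0.4773 1.0826 0.1836] [0.3383 1.0354 0.0149] [0.565  1.2733 0.2416] ((450.89385986328125, 1155.8592529296875), (219.995849609375, 237.767333984375), 21.27349090576172)
scene blue [442.3859  55.4222] 3058 [0.7379 1.0805 0.1871] [0.6083 1.0352 0.0149] [0.8335 1.2771 0.24  ] ((720.8138427734375, 1152.844482421875), (229.4508514404297, 232.68243408203125), 36.0316162109375)
scene blue [282.5165 137.0165] 182 [0.4292 0.3547 0.0279] [0.3791 0.3394 0.0024] [0.4632 0.4007 0.0359] ((421.32080078125, 369.7706298828125), (53.07358169555664, 81.44068145751953), 80.34265899658203)
scene blue [311.2946 154.1114] 404 [0.5623 0.3513 0.0281] [0.4826 0.3055 0.003 ] [0.6571 0.4014 0.0344] ((567.5953979492188, 356.7169189453125), (75.090576171875, 184.1470184326172), 73.85696411132812)
scene blue [143.722  264.6473] 241 [ 0.5108 -0.3862  0.0987] [ 0.4819 -0.4115  0.0811] [ 0.5477 -0.3423  0.1039] ((519.893798828125, -376.39141845703125), (68.53570556640625, 52.0980110168457), 18.098430633544922)
lid? [259.9447 187.6312] 705 [0.5775 0.035  0.1057] ((549.1266479492188,
[... 1725 characters left out ...]
45117188), 0.5778271555900574)
side lid_handle 0.9 207 276 [0.5441 0.0046 0.1296]
side bail_grip 0.65 132 323 [ 0.5389 -0.3786  0.2364]
side tip_bar 0.61 303 224 [0.5239 0.386  0.0276]
side pail 0.81 159 322 [ 0.5031 -0.3037  0.163 ]
side pail 0.27 210 279 [0.5244 0.0192 0.1356]
side pail 0.25 213 278 [0.5226 0.0297 0.1303]
side mat 0.95 178 334 [ 0.4674 -0.3784  0.0289]
side mat 0.32 158 326 [ 0.4916 -0.3167  0.1638]
side bin 0.71 217 280 [0.5093 0.0395 0.1251]
side stray1 0.97 319 188 [0.5866 0.4915 0.0295]
side stray1 0.97 289 275 [0.4092 0.2576 0.0285]
side stray1 0.85 303 225 [0.519  0.3872 0.0325]
side lid 0.85 210 276 [0.5343 0.0231 0.1341]
side lid 0.38 216 278 [0.5173 0.0395 0.1262]
```

Run:
```python
from h import *
np.set_printoptions(precision=4,suppress=True)
W=[];C=[]
for c in ["scene","side"]:
    im=cv2.imread(f"pics/{c}0.png");P=cloud(np.load(f"pics/{c}0d.npy"),camera_info(c))
    v=np.isfinite(P[...,2]); W.append(P[v]);C.append(im[v])
    t=P[v]; t=t[(abs(t[:,0]-.5)<.4)&(abs(t[:,1])<.6)&(abs(t[:,2])<.02)]
    print(c,'table z',np.median(t[:,2]),t[:,2].std())
    # lid/ledge edges
    q=P[v]
    a=q[(q[:,0]>.35)&(q[:,0]<.75)&(q[:,1]>-.12)&(q[:,1]<.2)&(q[:,2]>.09)&(q[:,2]<.12)]
    print('bin top',len(a),np.median(a[:,2]),cv2.minAreaRect((a[:,:2]*1000).astype(np.float32)))
    b=q[(q[:,0]>.38)&(q[:,0]<.75)&(q[:,1]>-.27)&(q[:,1]<-.1)&(q[:,2]>.075)&(q[:,2]<.1)]
    print('ledge',len(b),np.median(b[:,2]) if len(b) else 0,cv2.minAreaRect((b[:,:2]*1000).astype(np.float32)) if len(b) else 0)
P=np.concatenate(W);C=np.concatenate(C)
o=np.argsort(P[:,2]);P=P[o];C=C[o]
k=(P[:,0]>.2)&(P[:,0]<1)&(P[:,1]>-.6)&(P[:,1]<.55)&(P[:,2]<.4);P=P[k];C=C[k]
img=np.full((560,800+0,3),90,np.uint8)
# cols = y (left = +y), rows = x
s=650
r=((1-P[:,0])*s).astype(int);cc=((.55-P[:,1])*s).astype(int)
for pp,qq,co in zip(r,cc,C): cv2.rectangle(img,(int(qq),int(pp)),(int(qq)+1,int(pp)+1),tuple(int(x) for x in co),-1)
cv2.imwrite('pics/top.png',img)
```

```text
scene table z 0.00024987547680921374 0.0027450880888523297
bin top 1516 0.10121866188907658 ((578.6397094726562, 39.55607604980469), (341.6696472167969, 319.1107177734375), 0.35640326142311096)
ledge 2359 0.09007132437493093 ((548.0955200195312, -164.72006225585938), (202.81707763671875, 130.24130249023438), 0.4482387602329254)
side table z -0.000410445984790897 0.0034443095641432386
bin top 1429 0.11002086893081264 ((580.183837890625, 57.360145568847656), (390.0435791015625, 218.71859741210938), 12.614599227905273)
ledge 598 0.0892682590481284 ((597.734375, -198.3116455078125), (83.14968872070312, 299.56890869140625), 85.74922943115234)
```

View pics/top.png

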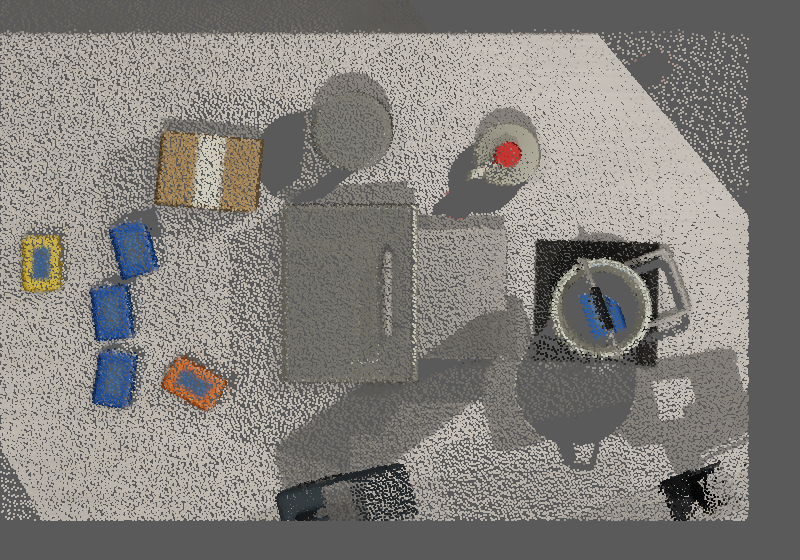

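Run:
```python
import rig;print([x for x in dir(rig) if not x.startswith('__')])
from h import *
np.set_printoptions(precision=4,suppress=True)
W=[];C=[]
for c in ["scene","side"]:
    im=cv2.imread(f"pics/{c}0.png");P=cloud(np.load(f"pics/{c}0d.npy"),camera_info(c))
    v=np.isfinite(P[...,2]); W.append(P[v]);C.append(cv2.cvtColor(im,cv2.COLOR_BGR2HSV)[v])
for n,P in zip(["scene","side"],W):
    lid=P[(P[:,0]>.4)&(P[:,0]<.7)&(P[:,1]>-.10)&(P[:,1]<.125)&(P[:,2]>.098)&(P[:,2]<.112)]
    h=P[(P[:,0]>.44)&(P[:,0]<.66)&(P[:,1]>-.12)&(P[:,1]<0)&(P[:,2]>.135)&(P[:,2]<.165)]
    print(n,'lid',len(lid),np.median(lid[:,2]),np.percentile(lid[:,:2],[1,50,99],axis=0).ravel())
    print('handle',len(h),h.mean(0),np.percentile(h,[2,98],axis=0).ravel(), np.polyfit(h[:,0],h[:,1],1))
    le=P[(P[:,0]>.46)&(P[:,0]<.64)&(P[:,1]>-.25)&(P[:,1]<-.1)&(P[:,2]>.082)&(P[:,2]<.098)]
    # outer edge of the ledge by bins
    for x in np.arange(.46,.64,.03):
        k=le[(le[:,0]>=x)&(le[:,0]<x+.03)]
        l=P[(P[:,0]>=x)&(P[:,0]<x+.03)&(P[:,1]>.05)&(P[:,1]<.15)&(P[:,2]>.097)&(P[:,2]<.112)]
        print(x,k[:,1].min() if len(k) else 0,k[:,1].max() if len(k) else 0,l[:,1].max() if len(l) else 0)
    # pail rim
    r=P[(P[:,0]>.42)&(P[:,0]<.64)&(P[:,1]>-.48)&(P[:,1]<-.28)&(P[:,2]>.162)&(P[:,2]<.176)]
    from scipy.optimize import least_squares
    f=least_squares(lambda p:np.hypot(r[:,0]-p[0],r[:,1]-p[1])-p[2],[.54,-.377,.07],loss='soft_l1',f_scale=.003)
    print('rim',len(r),f.x)
    g=P[(P[:,0]>.42)&(P[:,0]<.64)&(P[:,1]>-.48)&(P[:,1]<-.28)&(P[:,2]>.222)&(P[:,2]<.255)]
    c0=g.mean(0);u,s,vt=np.linalg.svd(g-c0);print('bail grip',len(g),c0,vt[0],s,np.percentile(g,[2,98],axis=0).ravel())
    b=P[(P[:,0]>.44)&(P[:,0]<.68)&(P[:,1]<-.44)&(P[:,1]>-.55)&(P[:,2]>.022)&(P[:,2]<.05)]
    if len(b)>5:
        c0=np.median(b,0);print('tip bar',len(b),c0,np.percentile(b,[2,98],axis=0).ravel())
P=np.concatenate(W);H=np.concatenate(C)
m=P[(H[:,2]<45)&(P[:,2]<.012)&(P[:,2]>-.003)&(P[:,0]>.42)&(P[:,0]<.7)&(P[:,1]>-.5)&(P[:,1]<-.25)]
print('mat',len(m),cv2.minAreaRect((m[:,:2]*1000).astype(np.float32)),np.percentile(m,[1,99],axis=0).ravel())
```

```text
['Unreachable', 'camera', 'camera_info', 'get_obs', 'hand_in', 'hold_point_z', 'spot_in']
scene lid 530 0.10328868056213697 [ 0.4139 -0.0911  0.5899  0.0872  0.6865  0.1112]
handle 1014 [ 0.562 -0.049  0.151] [ 0.4451 -0.0817  0.1381  0.6565 -0.0018  0.1609] [ 0.0618 -0.0838]
0.46 -0.22981035474978528 -0.10012370485059618 0.11166365446428939
0.49 -0.23016321858624106 -0.10091279220753313 0.11191128959749719
0.52 -0.2293596501538243 -0.10012173401522578 0.10877750521810492
0.5499999999999999 -0.22935591818347784 -0.10028802815625937 0.11180645975154191
0.5799999999999998 -0.2295713843498573 -0.10013685109516524 0.11134070546387531
0.6099999999999999 -0.2290557674254115 -0.10008467158789675 0.10982592538375568
rim 556 [ 0.5262 -0.3755  0.0711]
bail grip 209 [ 0.5311 -0.3747  0.2396] [ 0.9336  0.3557 -0.0441] [0.42   0.0739 0.0465] [ 0.4786 -0.3942  0.2242  0.5781 -0.3553  0.2456]
tip bar 331 [ 0.5571 -0.4826  0.0385] [ 0.4995 -0.5095  0.0327  0.6166 -0.4422  0.0426]
side lid 579 0.10799237373395831 [ 0.4121 -0.0805  0.5278  0.1008  0.6817  0.1161]
handle 1008 [ 0.5457 -0.0371  0.1476] [ 0.444  -0.0754  0.1358  0.6565 -0.0019  0.16  ] [ 0.009 -0.042]
0.46 -0.2299690666793024 -0.15438617384799302 0.11638475865895204
0.49 -0.23188615856869044 -0.1528539672754885 0.11602677343599699
0.52 -0.23246260317998102 -0.15128177104177598 0.11496229113253065
0.5499999999999999 -0.2296831171986582 -0.16485761554454847 0.11658315338964687
0.5799999999999998 -0.2286925805929798 -0.1642764070732443 0.11572455382396207
0.6099999999999999 -0.22941120419967698 -0.16227981829567395 0.11742707271685127
rim 176 [ 0.5263 -0.371   0.0709]
bail grip 81 [ 0.5274 -0.3704  0.2374] [-0.9316 -0.3635 -0.0071] [0.2555 0.048  0.0351] [ 0.4782 -0.3931  0.2251  0.5748 -0.3526  0.2464]
mat 1974 ((536.8280029296875, -363.8321533203125), (196.39340209960938, 187.29306030273438), 87.49514770507812) [ 0.4441 -0.4589 -0.0011  0.6279 -0.2754  0.0086]
```

```bash
python3 - <<'E'
from h import *
np.set_printoptions(precision=4,suppress=True)
for c in ["scene","side"]:
    P=cloud(np.load(f"pics/{c}0d.npy"),camera_info(c));P=P[np.isfinite(P[...,2])]
    k=P[(P[:,0]>.42)&(P[:,0]<.68)&(P[:,1]>-.1)&(P[:,1]<.11)&(P[:,2]>.095)]
    # outside handle band
    for y in np.arange(-.1,.11,.015):
        s=k[(k[:,1]>=y)&(k[:,1]<y+.015)]; print(c,round(y+.0075,4),len(s),np.median(s[:,2]) if len(s) else 0, np.percentile(s[:,2],99) if len(s) else 0)
    a,b=np.polyfit(k[:,1],k[:,2],1) 
    w=np.ones(len(k),bool)
    for _ in range(8):
        a,b=np.polyfit(k[w,1],k[w,2],1); w=abs(k[:,2]-a*k[:,1]-b)<.006
    print('slope',a,b,np.degrees(np.arctan(a)),w.sum())
    hd=k[(k[:,2]-a*k[:,1]-b)>.03]; print('handle',len(hd),hd.mean(0),np.percentile(hd,[2,50,98],axis=0).ravel(),np.polyfit(hd[:,0],hd[:,1],1))
    hr=k[(k[:,2]-a*k[:,1]-b)>.036];print(hr.mean(0),len(hr),np.polyfit(hr[:,0],hr[:,1],1))
E
python3 -c "
import cv2
a=cv2.imread('pics/scene0.png')[120:300,100:330];cv2.imwrite('pics/crop1.png',cv2.resize(a,None,fx=3.3,fy=3.3,interpolation=cv2.INTER_CUBIC))"
```

```text
scene -0.0925 162 0.09936134769634403 0.10346470054004642
scene -0.0775 295 0.1580958371665998 0.1621585403467284
scene -0.0625 285 0.15463348405264843 0.17022606949094563
scene -0.0475 418 0.15314459918992696 0.19852017894093707
scene -0.0325 219 0.1465182512108686 0.15061295967258068
scene -0.0175 152 0.1425553887757673 0.14627872376943635
scene -0.0025 171 0.13806483020546045 0.14079967757813308
scene 0.0125 233 0.13371709417564281 0.1375653953070131
scene 0.0275 227 0.13007692659585313 0.13372544774262957
scene 0.0425 215 0.12555935187316125 0.1293925216867021
scene 0.0575 207 0.12149338054742698 0.12500132761798746
scene 0.0725 212 0.11725894022704436 0.12127895639529743
scene 0.0875 191 0.11327763760209875 0.11663596312018445
scene 0.1025 195 0.10868210977343429 0.11316509476478898
scene 0.1175 0 0 0
slope -0.27601721154230646 0.13734867039912407 -15.430421389623605 2758
handle 165 [ 0.5518 -0.0489  0.1939] [ 0.4879 -0.0536  0.1838  0.5517 -0.0498  0.1948  0.6115 -0.0424  0.1986] [ 0.0065 -0.0525]
[ 0.5513 -0.0488  0.1945] 156 [ 0.0065 -0.0524]
side -0.0925 2 0.0979360265447827
[... 315 characters left out ...]
5 251 0.13773428390526665 0.1446324079144019
side 0.0125 256 0.1338334636697195 0.1410597749003434
side 0.0275 264 0.12935889216569207 0.13699361302636148
side 0.0425 263 0.12512990216804742 0.13290938786255305
side 0.0575 278 0.12134111927594071 0.12806691491607172
side 0.0725 267 0.11702038143679494 0.12519857205003937
side 0.0875 269 0.11289907868858551 0.12013466685295027
side 0.1025 299 0.10833296723820629 0.11605626038162063
side 0.1175 0 0 0
slope -0.27788324168456696 0.13714104498108265 -15.52972062728583 3011
handle 114 [ 0.5486 -0.0418  0.193 ] [ 0.4876 -0.0493  0.1829  0.5499 -0.0419  0.1937  0.6095 -0.0359  0.1992] [ 0.0019 -0.0429]
[ 0.5475 -0.0417  0.1937] 107 [ 0.004  -0.0439]
```

View pics/crop1.png

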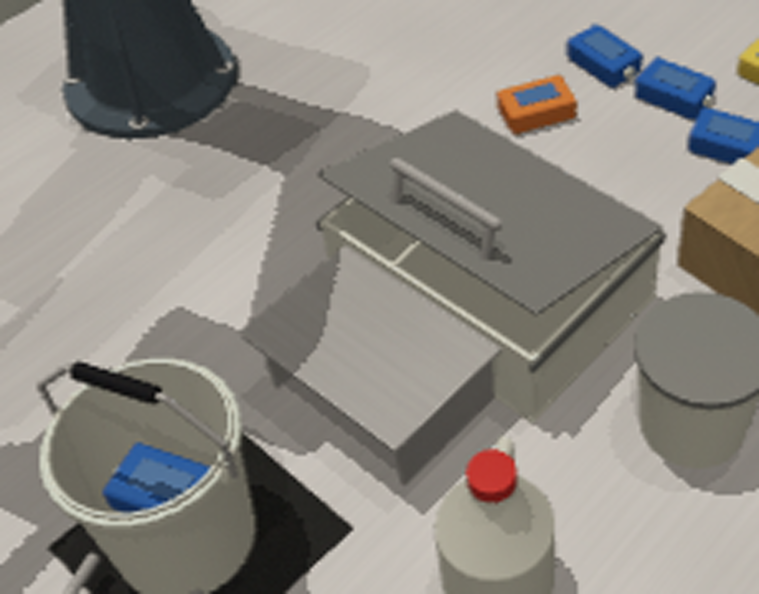

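```bash
cat >> h.py <<'E'
np.set_printoptions(precision=4,suppress=True)
def down(yaw):  # tool x at world yaw(deg), z down
    return R.from_euler('z',yaw,degrees=True)*R.from_euler('x',180,degrees=True)
def tilt(yaw,tl): # after down(yaw): rotate about world x axis by tl deg (z -> towards +y for tl>0)
    return R.from_euler('x',tl,degrees=True)*down(yaw)
def to(pos,rot,grasp=True,o=None):
    """row from measured pose; pos is the grasp point if grasp"""
    o=o or get_obs();Rc=R.from_quat(o['tool_rot']);p=np.array(pos,float)
    if grasp: p=p+rot.apply([0,0,.019])
    d=Rc.inv().apply(p-o['position'])/.025
    return np.round(np.r_[d,(Rc.inv()*rot).as_rotvec(degrees=True)],2)
def st():
    o=get_obs();Rc=R.from_quat(o['tool_rot']);print('t',round(o['time'],2),'grasp',o['position']-Rc.apply([0,0,.019]),'z',Rc.apply([0,0,1]),'x',Rc.apply([1,0,0]),'w',round(o['grip_width'],4),'F',o['ft_force'],'q',o['q'])
    return o
E
python3 - <<'E'
from h import *
st()
for y in(-90,90): print(y,to((.5495,-.047,.33),down(y)))
E
```

```text
t 1.75 grasp [ 0.2604 -0.5681  0.2096] z [ 0. -0. -1.] x [ 0.4167 -0.9091  0.    ] w 0.0869 F [0.027  0.2724 0.2808] q [-1.3195  0.5275  1.4327 -0.      1.1814 -0.1785]
-90 [-14.13 -19.2   -4.82   0.    -0.    24.63]
90 [ -14.13  -19.2    -4.82    0.      0.   -155.37]
```

>>> carry_out:
  deltas:
    - [-1,0,0,-5,0,0,0]
    - [-1,0,0,-5,0,0,0]
    - [-1,0,0,-5,0,0,0]
    - [-1,-14.1,-19.2,-4.8,0,0,24.6]
    - [-1,-14.1,-19.2,-4.8,0,0,24.6]
    - [-1,-14.1,-19.2,-4.8,0,0,24.6]
    - [-1,-14.1,-19.2,-4.8,0,0,24.6]
    - [-1,-14.1,-19.2,-4.8,0,0,24.6]

```text
time: 2.55
position: [0.3826, -0.3478, 0.3136]
tool_rot: [-0.707, 0.707, -0.0, 0.0]
ft_force: [1.4, -1.2, -0.5]
grip_width: 0.0869
```

Run:
```python
from h import *
st()
for y in(-90,): print(y,to((.5495,-.047,.33),down(y)))
```

```text
t 2.55 grasp [ 0.3825 -0.3478  0.3326] z [ 0.0005 -0.0003 -1.    ] x [-0.0002 -1.      0.0003] w 0.0869 F [ 1.3856 -1.2207 -0.4638] q [-0.9544  0.2497  1.5301  0.0002  1.3613  0.6165]
-90 [-12.04  -6.68   0.11  -0.03  -0.02  -0.01]
```

>>> carry_out:
  deltas:
    - [-1,-12.0,-6.7,0,0,0,0]
    - [-1,-12.0,-6.7,0,0,0,0]
    - [-1,-12.0,-6.7,0,0,0,0]
    - [-1,-12.0,-6.7,0,0,0,0]
    - [-1,-12.0,-6.7,0,0,0,0]
    - [-1,-12.0,-6.7,0,0,0,0]
    - [-1,-12.0,-6.7,0,0,0,0]
    - [-1,-12.0,-6.7,0,0,0,0]

```text
time: 3.35
position: [0.5511, -0.0447, 0.3135]
tool_rot: [0.71, -0.705, -0.0, -0.001]
ft_force: [-0.2, -1.6, -0.5]
grip_width: 0.0874
```

Run:
```python
from h import *
st()
for y in(-90,): print(y,to((.5495,-.047,.192),down(y)))
im,d,P,info=grab('wrist','w1')
print(proj(info,[.5495,-.047,.190]))
h=P[(P[...,2]>.182)&(P[...,2]<.21)&(P[...,1]<0)&(P[...,1]>-.1)&(P[...,0]>.48)&(P[...,0]<.62)]
print(len(h),h.mean(0),np.percentile(h,[2,98],axis=0))
```

```text
t 3.35 grasp [ 0.5511 -0.0447  0.3325] z [ 0.0015  0.002  -1.    ] x [ 0.0072 -1.     -0.002 ] w 0.0874 F [-0.2343 -1.6127 -0.4544] q [-0.2845  0.3059  1.4492  0.0024  1.3855  1.2786]
-90 [ 0.1   0.08  5.62 -0.09  0.11  0.41]
[[254.6689 178.1603]]
977 [ 0.5527 -0.0441  0.195 ] [[ 0.4878 -0.0497  0.1915]
 [ 0.6102 -0.0387  0.1973]]
```

View pics/w1.png

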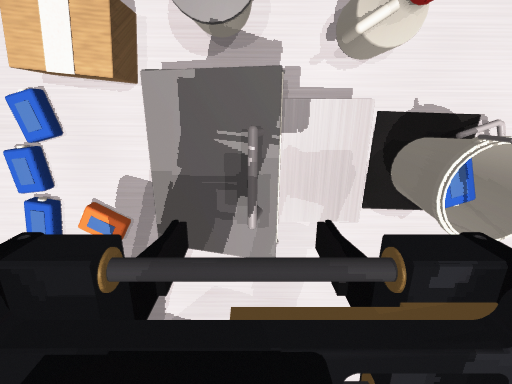

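The wrist view shows the handle bar at about (252,175). Measured, it is at y≈-0.045 and z≈0.191, which fits a lid already open by about 15.5°. I'll go down and grip it.

>>> carry_out:
  deltas:
    - [-1,0.05,0,2,0,0,0.4]
    - [-1,0.05,0,4,0,0,0.4]
    - [-1,0.05,0,5.0,0,0,0.4]
    - [-1,0.05,0,5.65,0,0,0.4]
    - [0.9,0.05,0,5.65,0,0,0.4]
    - [1,0.05,0,5.65,0,0,0.4]
    - [1,0.05,0,5.65,0,0,0.4]
    - [1,0.05,0,5.65,0,0,0.4]
  force: 15

```text
time: 4.2
position: [0.5502, -0.0514, 0.1737]
tool_rot: [-0.705, 0.71, -0.001, 0.001]
ft_force: [-0.3, -0.5, 0.3]
grip_width: 0.0624
```

Run:
```python
from h import *
o=st()
g=o['position']-R.from_quat(o['tool_rot']).apply([0,0,.019])
for t in [15.5,25,35,45,55,65,75,82,88,90,91]:
    a=np.radians(t);y=.1095-.175*np.cos(a)+.045*np.sin(a);z=.1+.175*np.sin(a)+.045*np.cos(a)
    print(t,y,z,to((g[0],y,z),down(-90)))
```

```text
t 4.2 grasp [ 0.5502 -0.0514  0.1927] z [ 0.0029 -0.001  -1.    ] x [-0.0069 -1.      0.0009] w 0.0624 F [-0.2899 -0.5011  0.3253] q [-0.2954  0.4503  1.6363 -0.0001  1.052   1.2824]
15.5 -0.047109602387987455 0.19013008620808297 [-0.17  0.    0.1  -0.16 -0.05 -0.4 ]
25 -0.030086040953082246 0.21474204622127166 [-0.85  0.01 -0.88 -0.16 -0.05 -0.4 ]
35 -0.008040668114776495 0.2372377183544377 [-1.73  0.01 -1.78 -0.16 -0.05 -0.4 ]
45 0.017576118445748815 0.25556349186104044 [-2.76  0.01 -2.52 -0.16 -0.05 -0.4 ]
55 0.04598596563157156 0.26916254738637063 [-3.89  0.02 -3.06 -0.16 -0.05 -0.4 ]
65 0.07632565461202684 0.2776216845097452 [-5.11  0.03 -3.4  -0.16 -0.05 -0.4 ]
75 0.10767332929006694 0.2806838766302004 [-6.36  0.04 -3.53 -0.16 -0.05 -0.4 ]
82 0.12970677042535922 0.2795597015729777 [-7.24  0.04 -3.48 -0.16 -0.05 -0.4 ]
88 0.14836517529292162 0.27646387207995426 [-7.99  0.05 -3.36 -0.16 -0.05 -0.4 ]
90 0.15449999999999997 0.275 [-8.23  0.05 -3.3  -0.16 -0.05 -0.4 ]
91 0.1575473174085622 0.27418798836269076 [-8.36  0.05 -3.27 -0.16 -0.05 -0.4 ]
```

>>> carry_out:
  deltas:
    - [1,-0.2,0,0.1,0,0,0]
    - [1,-0.2,0,0.1,0,0,0]
    - [1,-0.2,0,0.1,0,0,0]
    - [1,-0.2,0,0.1,0,0,0]
    - [1,-0.2,0,0.1,0,0,0]
    - [1,-0.2,0,0.1,0,0,0]

```text
time: 4.8
position: [0.5494, -0.0458, 0.1697]
tool_rot: [-0.705, 0.709, -0.0, -0.0]
ft_force: [0.1, -0.0, 0.5]
grip_width: 0.0151
```

Run:
```python
from h import *
o=st()
g=o['position']-R.from_quat(o['tool_rot']).apply([0,0,.019])
for t in [15.5,25,35,45,55,65,75,82,88,90,91]:
    a=np.radians(t);y=.1095-.175*np.cos(a)+.045*np.sin(a);z=.1+.175*np.sin(a)+.045*np.cos(a)
    print(t,y,z,to((g[0],y,z),down(-90)))
```

```text
t 4.8 grasp [ 0.5494 -0.0458  0.1887] z [ 0. -0. -1.] x [-0.0064 -1.      0.    ] w 0.0151 F [ 0.0664 -0.0205  0.4692] q [-0.2859  0.455   1.6413 -0.      1.0452  1.2913]
15.5 -0.047109602387987455 0.19013008620808297 [ 0.05 -0.   -0.06 -0.   -0.   -0.37]
25 -0.030086040953082246 0.21474204622127166 [-0.63  0.   -1.04 -0.   -0.   -0.37]
35 -0.008040668114776495 0.2372377183544377 [-1.51  0.01 -1.94 -0.   -0.   -0.37]
45 0.017576118445748815 0.25556349186104044 [-2.54  0.02 -2.68 -0.   -0.   -0.37]
55 0.04598596563157156 0.26916254738637063 [-3.67  0.02 -3.22 -0.   -0.   -0.37]
65 0.07632565461202684 0.2776216845097452 [-4.89  0.03 -3.56 -0.   -0.   -0.37]
75 0.10767332929006694 0.2806838766302004 [-6.14  0.04 -3.68 -0.   -0.   -0.37]
82 0.12970677042535922 0.2795597015729777 [-7.02  0.05 -3.63 -0.   -0.   -0.37]
88 0.14836517529292162 0.27646387207995426 [-7.77  0.05 -3.51 -0.   -0.   -0.37]
90 0.15449999999999997 0.275 [-8.01  0.05 -3.45 -0.   -0.   -0.37]
91 0.1575473174085622 0.27418798836269076 [-8.13  0.05 -3.42 -0.   -0.   -0.37]
```

>>> carry_out:
  deltas:
    - [1,0,0,0,0,0,0]
    - [1,0,0,0,0,0,0]
    - [1,-0.3,0,-0.5,0,0,0]
    - [1,-0.65,0,-1.0,0,0,0]
    - [1,-1.05,0,-1.5,0,0,0]
    - [1,-1.5,0,-1.95,0,0,0]
    - [1,-2.0,0,-2.35,0,0,0]
    - [1,-2.55,0,-2.7,0,0,0]

```text
time: 5.6
position: [0.5499, 0.0192, 0.2385]
tool_rot: [-0.705, 0.709, -0.0, 0.0]
ft_force: [-0.5, -0.3, -1.5]
grip_width: 0.0003
```

Run:
```python
from h import *
o=st()
g=o['position']-R.from_quat(o['tool_rot']).apply([0,0,.019])
for t in [45,55,65,75,82,88,90,91,92]:
    a=np.radians(t);y=.1095-.175*np.cos(a)+.045*np.sin(a);z=.1+.175*np.sin(a)+.045*np.cos(a)
    print(t,y,z,to((g[0],y,z),down(-90)))
```

```text
t 5.6 grasp [0.5499 0.0192 0.2575] z [ 0.0011 -0.0001 -1.    ] x [-0.0062 -1.      0.0001] w 0.0003 F [-0.5079 -0.2527 -1.46  ] q [-0.1682  0.3711  1.564   0.0001  1.2053  1.4088]
45 0.017576118445748815 0.25556349186104044 [ 0.07  0.    0.08 -0.06 -0.   -0.36]
55 0.04598596563157156 0.26916254738637063 [-1.07  0.01 -0.47 -0.06 -0.   -0.36]
65 0.07632565461202684 0.2776216845097452 [-2.28  0.01 -0.8  -0.06 -0.   -0.36]
75 0.10767332929006694 0.2806838766302004 [-3.54  0.02 -0.93 -0.06 -0.   -0.36]
82 0.12970677042535922 0.2795597015729777 [-4.42  0.03 -0.88 -0.06 -0.   -0.36]
88 0.14836517529292162 0.27646387207995426 [-5.17  0.03 -0.76 -0.06 -0.   -0.36]
90 0.15449999999999997 0.275 [-5.41  0.03 -0.7  -0.06 -0.   -0.36]
91 0.1575473174085622 0.27418798836269076 [-5.53  0.03 -0.67 -0.06 -0.   -0.36]
92 0.16057999913879697 0.2733229173767292 [-5.65  0.04 -0.63 -0.06 -0.   -0.36]
```

Run:
```python
from h import *
a=grab('wrist','w2')[0];b,d,P,info=grab('side','s2')
b=cv2.cvtColor(b,cv2.COLOR_RGB2BGR);cv2.imwrite('pics/s2c.png',cv2.resize(b[130:300,180:380],None,fx=3.5,fy=3.5))
for c in ['scene','side']:
    im,d,P,i=grab(c); P=P[np.isfinite(P[...,2])]
    k=P[(P[:,0]>.42)&(P[:,0]<.48)&(P[:,1]>-.08)&(P[:,1]<.11)&(P[:,2]>.102)&(P[:,2]<.2)]
    print(c,np.degrees(np.arctan(np.polyfit(k[:,1],k[:,2],1)[0])),len(k))
```

```text
scene -15.282984617438936 535
side -15.491027864451175 802
```

View pics/s2c.png

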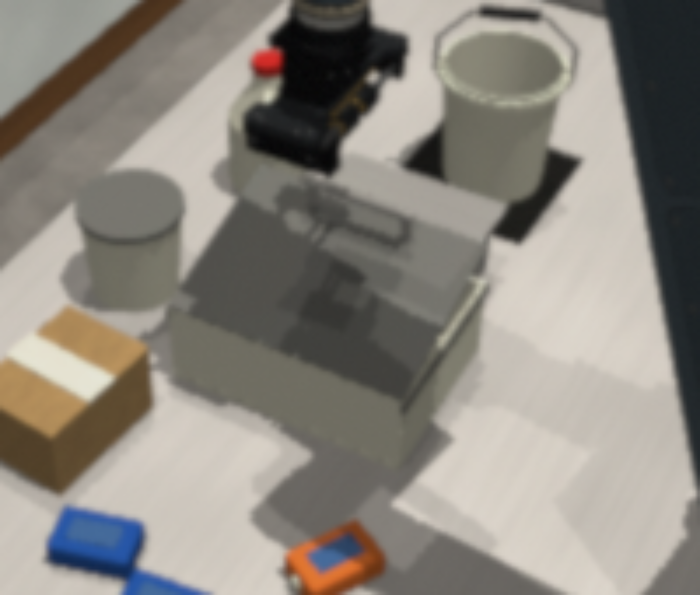

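View pics/w2.png

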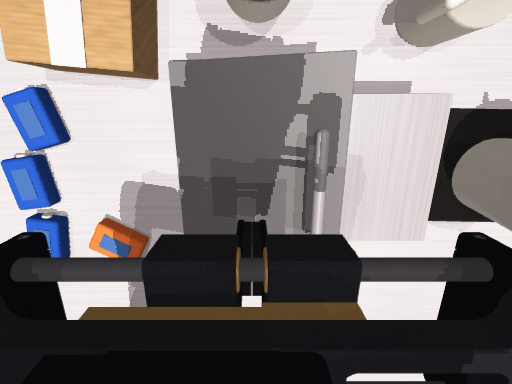

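The jaws slipped off the bar because I moved before the grip was firm. The lid is still at 15.4°. I'll regrip harder and check the width before pulling.

>>> carry_out:
  deltas:
    - [-0.2,0,0,-0.6,0,0,0]
    - [-0.2,2.55,0,-0.6,0,0,0]
    - [-0.2,2.55,0,-0.6,0,0,0]
    - [-0.2,2.55,0,-0.6,0,0,0]
    - [-0.2,2.55,0,-0.6,0,0,0]
    - [-0.2,2.55,0,-0.6,0,0,0]

```text
time: 6.4
position: [0.5488, -0.0449, 0.2517]
tool_rot: [-0.705, 0.709, 0.001, -0.0]
ft_force: [0.9, 0.1, -0.3]
grip_width: 0.0407
```

Run:
```python
from h import *
o=st()
print(to((.55,-.046,.189),down(-90)))
```

```text
t 6.4 grasp [ 0.5489 -0.045   0.2707] z [-0.0014  0.001  -1.    ] x [-0.0062 -1.     -0.001 ] w 0.0407 F [ 0.8912  0.1491 -0.2594] q [-0.285   0.3593  1.5435  0.0006  1.2404  1.2918]
[ 0.05 -0.05  3.27  0.08  0.06 -0.36]
```

>>> carry_out:
  deltas:
    - [0,0.05,0,1.5,0,0,0]
    - [0,0.05,0,2.8,0,0,0]
    - [0,0.05,0,3.3,0,0,0]
    - [0,0.05,0,3.3,0,0,0]
    - [1,0.05,0,3.3,0,0,0]
    - [1,0.05,0,3.3,0,0,0]
    - [1,0.05,0,3.3,0,0,0]
    - [1,0.05,0,3.3,0,0,0]
  force: 45

```text
time: 7.2
position: [0.55, -0.0472, 0.1708]
tool_rot: [-0.705, 0.709, -0.001, 0.001]
ft_force: [-0.0, -0.2, -0.0]
grip_width: 0.0194
```

>>> carry_out:
  deltas:
    - [1,0,0,0,0,0,0]
    - [1,0,0,0,0,0,0]
    - [1,0,0,0,0,0,0]
    - [1,0,0,0,0,0,0]

```text
time: 7.6
position: [0.5493, -0.0471, 0.1697]
tool_rot: [-0.705, 0.709, 0.0, 0.0]
ft_force: [0.2, 0.3, 0.2]
grip_width: 0.0005
```

Run:
```python
from h import *
o=st()
grab('wrist','w3');b=grab('scene')[0]
cv2.imwrite('pics/s3c.png',cv2.cvtColor(cv2.resize(b[120:260,160:340],None,fx=4,fy=4),cv2.COLOR_RGB2BGR))
```

```text
t 7.6 grasp [ 0.5493 -0.0471  0.1887] z [-0.  0. -1.] x [-0.0066 -1.     -0.    ] w 0.0005 F [0.1999 0.2658 0.1856] q [-0.2882  0.4551  1.6412  0.      1.0453  1.2891]
```

View pics/w3.png

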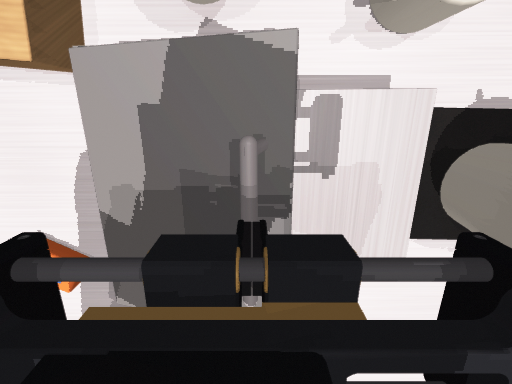

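View pics/s3c.png

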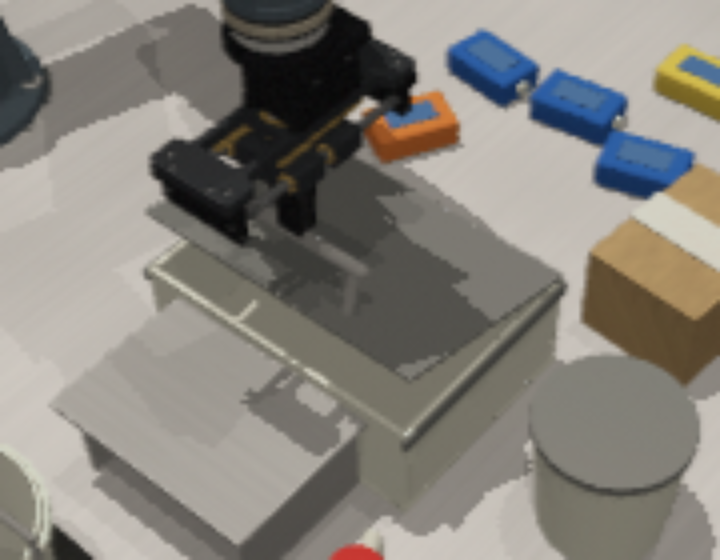

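Run:
```python
from h import *
for c in ['scene','side']:
    im,d,P,i=grab(c)
    print(c,'tcp',proj(i,[[.5493,-.0471,.1697]]),'bar ends',proj(i,[[.489,-.0466,.190],[.61,-.0466,.19]]))
    Q=P[np.isfinite(P[...,2])]
    # fit lid
    k=Q[(Q[:,0]>.62)&(Q[:,0]<.68)&(Q[:,1]>-.08)&(Q[:,1]<.11)&(Q[:,2]>.102)&(Q[:,2]<.2)]
    print(np.degrees(np.arctan(np.polyfit(k[:,1],k[:,2],1)[0])) if len(k)>9 else 0,len(k))
    b=Q[(Q[:,0]>.565)&(Q[:,0]<.62)&(Q[:,1]>-.07)&(Q[:,1]<-.02)&(Q[:,2]>.165)&(Q[:,2]<.23)]
    print('bar',len(b),np.median(b,0),np.percentile(b,[2,98],axis=0).ravel())
    f=Q[(Q[:,0]>.535)&(Q[:,0]<.565)&(Q[:,1]>-.08)&(Q[:,1]<-.01)&(Q[:,2]>.16)&(Q[:,2]<.25)]
    print('finger',len(f),np.percentile(f,[2,50,98],axis=0))
    for x in np.arange(.48,.62,.01):
        s=Q[(Q[:,0]>x)&(Q[:,0]<x+.01)&(Q[:,1]>-.07)&(Q[:,1]<-.02)&(Q[:,2]>.165)]
        print(round(x,3),len(s),np.percentile(s[:,2],[0,50,100]) if len(s) else '',end=' | ')
    u,v=proj(i,[.5493,-.0471,.1697])[0].astype(int)
    cv2.imwrite(f'pics/z_{c}.png',cv2.cvtColor(cv2.resize(im[v-40:v+40,u-50:u+50],None,fx=7,fy=7),cv2.COLOR_RGB2BGR))
```

```text
scene tcp [[234.7751 183.2877]] bar ends [[219.7242 169.4684]
 [250.0792 187.9489]]
-15.484679146622161 755
bar 83 [ 0.5993 -0.0507  0.1942] [ 0.5679 -0.057   0.1677  0.6123 -0.0422  0.1981]
finger 114 [[ 0.5388 -0.0624  0.1899]
 [ 0.5575 -0.0531  0.2174]
 [ 0.5638 -0.0386  0.2463]]
0.48 0  | 0.49 1 [0.1916 0.1916 0.1916] | 0.5 0  | 0.51 10 [0.1901 0.1957 0.3807] | 0.52 30 [0.1866 0.3144 0.5417] | 0.53 77 [0.1874 0.3264 0.5455] | 0.54 101 [0.1902 0.3427 0.5463] | 0.55 170 [0.1897 0.325  0.5473] | 0.56 192 [0.1893 0.4712 0.5459] | 0.57 624 [0.1907 0.4074 0.5429] | 0.58 706 [0.1915 0.4462 0.5374] | 0.59 94 [0.1911 0.5083 0.528 ] | 0.6 38 [0.1659 0.1835 0.5111] | 0.61 6 [0.1899 0.1919 0.195 ] | 0.62 0  | side tcp [[281.7477 190.0249]] bar ends [[296.9304 191.1545]
 [267.1283 180.5436]]
-15.389097404072741 685
bar 38 [ 0.5961 -0.041   0.1918] [ 0.5663 -0.0488  0.1659  0.6123 -0.0352  0.1972]
finger 62 [[ 0.5393 -0.0548  0.1862]
 [ 0.5431 -0.0409  0.2123]
 [ 0.5627 -0.034   0.2379]]
0.48 7 [0.1911 0.1974 0.585 ] | 0.49 16 [0.1653 0.1856 0.1961] | 0.5 10 [0.1858 0.1936 0.1988] | 0.51 155 [0.1903 0.3799 0.4682] | 0.52 212 [0.1887 0.3815 0.467 ] | 0.53 40 [0.1855 0.3326 0.545 ] | 0.54 55 [0.1857 0.2248 0.5464] | 0.55 21 [0.1885 0.3579 0.5448] | 0.56 20 [0.1859 0.4451 0.546 ] | 0.57 29 [0.1879 0.3987 0.5377] | 0.58 18 [0.1898 0.3714 0.4452] | 0.59 7 [0.1902 0.1931 0.1969] | 0.6 14 [0.1657 0.1811 0.1981] | 0.61 2 [0.1858 0.1894 0.193 ] | 0.62 0  |
```

View pics/z_scene.png

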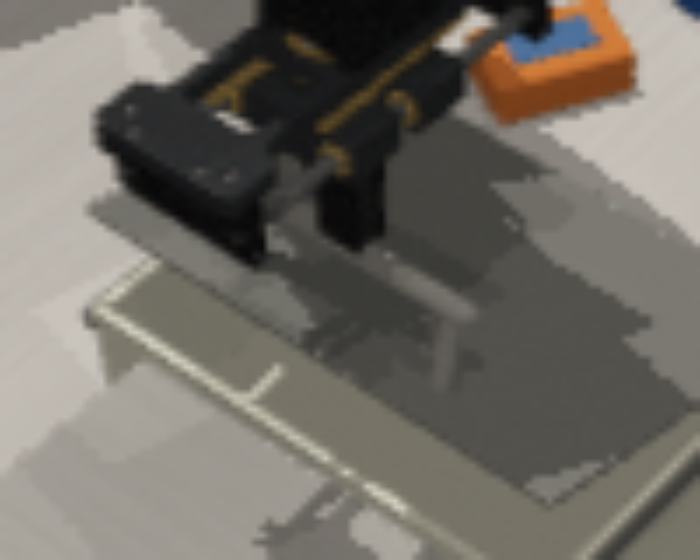

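View pics/z_side.png

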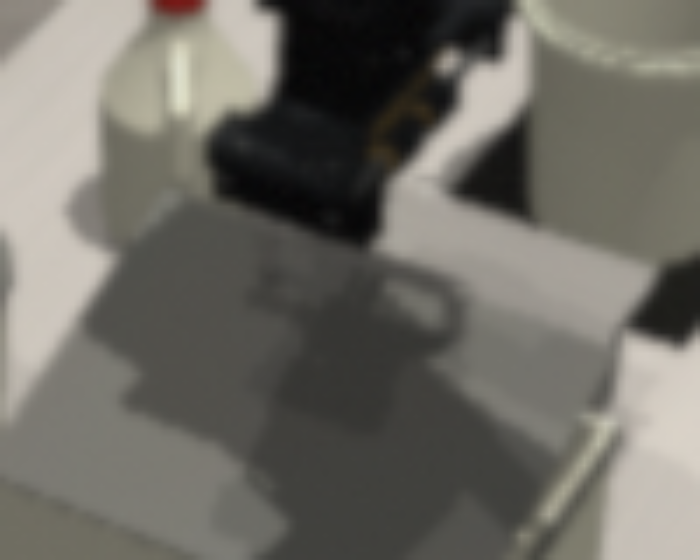

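Run:
```python
from h import *
import rig
print(rig.hold_point_z)
im,d,P,i=grab('scene')
v,u=180,235
for r in range(166,192,2): print(r,[ (round(float(P[r,c,2]),3),round(float(P[r,c,1]),3),int(im[r,c].sum())) for c in range(229,243,2)])
```

```text
0.0187
166 [(0.291, -0.091, 184), (0.289, -0.086, 183), (0.288, -0.082, 153), (0.287, -0.078, 67), (0.279, -0.069, 68), (0.124, 0.051, 186), (0.122, 0.056, 204)]
168 [(0.287, -0.094, 163), (0.247, -0.062, 49), (0.281, -0.083, 69), (0.279, -0.078, 65), (0.232, -0.04, 46), (0.125, 0.043, 183), (0.123, 0.048, 203)]
170 [(0.23, -0.059, 62), (0.236, -0.06, 38), (0.241, -0.06, 32), (0.231, -0.049, 54), (0.226, -0.042, 36), (0.128, 0.034, 186), (0.128, 0.038, 202)]
172 [(0.218, -0.056, 99), (0.228, -0.06, 29), (0.234, -0.06, 28), (0.224, -0.05, 48), (0.222, -0.045, 46), (0.133, 0.023, 187), (0.129, 0.031, 203)]
174 [(0.21, -0.057, 117), (0.215, -0.057, 40), (0.219, -0.056, 35), (0.218, -0.051, 46), (0.211, -0.043, 45), (0.133, 0.016, 183), (0.133, 0.02, 202)]
176 [(0.196, -0.054, 205), (0.207, -0.057, 53), (0.214, -0.058, 35), (0.211, -0.053, 31), (0.201, -0.042, 46), (0.135, 0.008, 163), (0.134, 0.013, 173)]
178 [(0.144, -0.025, 199), (0.19, -0.051, 219), (0.202, -0.056, 135), (0.207, -0.056, 82), (0.199, -0.046, 244), (0.138, -0.001, 186), (0.135, 0.006, 173)]
180 [(0.145, -0.031, 182), (
[... 217 characters left out ...]
173), (0.19, -0.053, 205), (0.195, -0.052, 243), (0.199, -0.051, 300)]
184 [(0.149, -0.047, 174), (0.147, -0.042, 175), (0.15, -0.04, 174), (0.146, -0.033, 175), (0.145, -0.028, 173), (0.143, -0.023, 173), (0.19, -0.051, 248)]
186 [(0.154, -0.056, 214), (0.153, -0.052, 185), (0.152, -0.047, 176), (0.147, -0.04, 176), (0.148, -0.037, 172), (0.147, -0.032, 175), (0.146, -0.028, 174)]
188 [(0.155, -0.063, 215), (0.152, -0.057, 183), (0.153, -0.054, 176), (0.152, -0.05, 173), (0.152, -0.045, 169), (0.147, -0.038, 173), (0.148, -0.035, 174)]
190 [(0.158, -0.07, 175), (0.158, -0.067, 175), (0.154, -0.061, 208), (0.153, -0.056, 176), (0.151, -0.051, 207), (0.151, -0.047, 173), (0.149, -0.042, 183)]
```

Run:
```python
from h import *
o=get_obs();i=camera_info('wrist');Rc=R.from_quat(o['tool_rot'])
for z in (0,-.019,-.033,-.05):
    for x in (0,.0435): print(z,x,proj(i,o['position']+Rc.apply([x,0,z])))
print(Rc.inv().apply(i['origin']-o['position']),(Rc.inv()*R.from_quat(i['rotation'])).as_matrix())
im,d,P,_=grab('wrist')
for r in range(140,262,8): print(r,[(round(float(d[r,c]),3)) for c in (244,252,260)],P[r,252])
```

```text
0 0 [[253.2254 215.0558]]
0 0.0435 [[308.3381 215.087 ]]
-0.019 0 [[253.38   225.1733]]
-0.019 0.0435 [[313.7389 225.2089]]
-0.033 0 [[253.5142 233.9535]]
-0.033 0.0435 [[318.4259 233.9932]]
-0.05 0 [[253.7071 246.5753]]
-0.05 0.0435 [[325.1637 246.6211]]
[-0.0013 -0.0802 -0.1939] [[ 1.      0.0005 -0.0006]
 [-0.0003  0.9555  0.2949]
 [ 0.0007 -0.2949  0.9555]]
140 [0.167, 0.167, 0.196] [ 0.6107 -0.0464  0.1951]
148 [0.167, 0.168, 0.183] [ 0.6058 -0.0464  0.1954]
156 [0.169, 0.169, 0.212] [ 0.6007 -0.0464  0.1953]
164 [0.17, 0.17, 0.214] [ 0.5956 -0.0464  0.1959]
172 [0.172, 0.172, 0.216] [ 0.5902 -0.0463  0.1955]
180 [0.174, 0.173, 0.218] [ 0.585  -0.0463  0.1961]
188 [0.174, 0.175, 0.222] [ 0.5793 -0.0463  0.1954]
196 [0.177, 0.177, 0.222] [ 0.5738 -0.0462  0.1955]
204 [0.179, 0.178, 0.226] [ 0.5682 -0.0462  0.1959]
212 [0.181, 0.181, 0.227] [ 0.5622 -0.0462  0.1953]
220 [0.182, 0.183, 0.176] [ 0.5562 -0.0461  0.1951]
228 [0.167, 0.166, 0.162] [ 0.5579 -0.0461  0.2115]
236 [0.156, 0.156, 0.154] [ 0.5578 -0.0461  0.2223]
244 [0.146, 0.154, 0.147] [ 0.5542 -0.0461  0.2254]
252 [0.139, 0.139, 0.138] [ 0.5574 -0.0461  0.2398]
260 [0.088, 0.089, 0.088] [ 0.5811 -0.0461  0.2857]
```

>>> carry_out:
  deltas:
    - [-0.2,0,0,0,0,0,0]
    - [-0.2,0,0,0,0,0,0]
    - [-0.2,0,0,0,0,0,0]
    - [-0.2,0,0,0,0,0,0]
    - [-0.2,0,0,0,0,0,0]

```text
time: 8.4
position: [0.5493, -0.0471, 0.1697]
tool_rot: [-0.705, 0.709, 0.0, -0.0]
ft_force: [0.2, -0.4, 0.0]
grip_width: 0.0324
```

Run:
```python
from h import *
o=st()
im,d,P,i=grab('scene')
u,v=235,175
cv2.imwrite('pics/z2.png',cv2.cvtColor(cv2.resize(im[v-40:v+40,u-50:u+50],None,fx=7,fy=7),cv2.COLOR_RGB2BGR))
W,dw,Pw,iw=grab('wrist','w4')
dark=(W.sum(-1)<110)
for Q,m in((P,im.sum(-1)<110),(Pw,dark)):
  k=Q[m&np.isfinite(Q[...,2])&(abs(Q[...,0]-.549)<.02)&(abs(Q[...,1]+.047)<.07)&(Q[...,2]>.16)&(Q[...,2]<.26)]
  k=k[np.argsort(k[:,2])];print(len(k));print(k[:12])
```

```text
t 8.4 grasp [ 0.5493 -0.0471  0.1887] z [-0.  0. -1.] x [-0.0065 -1.     -0.    ] w 0.0324 F [ 0.2181 -0.4078  0.048 ] q [-0.2882  0.4551  1.6412  0.      1.0453  1.2891]
143
[[ 0.5583 -0.0705  0.2001]
 [ 0.5568 -0.0252  0.2007]
 [ 0.5533 -0.0301  0.2024]
 [ 0.557  -0.0645  0.2027]
 [ 0.5418 -0.0304  0.2037]
 [ 0.547  -0.0317  0.2038]
 [ 0.5491 -0.0728  0.2043]
 [ 0.5443 -0.0718  0.2045]
 [ 0.5579 -0.0305  0.2056]
 [ 0.5596 -0.0713  0.2057]
 [ 0.56   -0.024   0.2059]
 [ 0.5569 -0.0641  0.2065]]
2126
[[ 0.5573 -0.024   0.2006]
 [ 0.5573 -0.0261  0.2008]
 [ 0.5572 -0.0648  0.201 ]
 [ 0.5566 -0.0681  0.2013]
 [ 0.5591 -0.0202  0.2015]
 [ 0.5591 -0.0222  0.2015]
 [ 0.5555 -0.0274  0.2016]
 [ 0.5577 -0.0249  0.2017]
 [ 0.5577 -0.0255  0.2017]
 [ 0.5589 -0.0713  0.2017]
 [ 0.5589 -0.0707  0.2017]
 [ 0.5575 -0.0661  0.2018]]
```

View pics/z2.png

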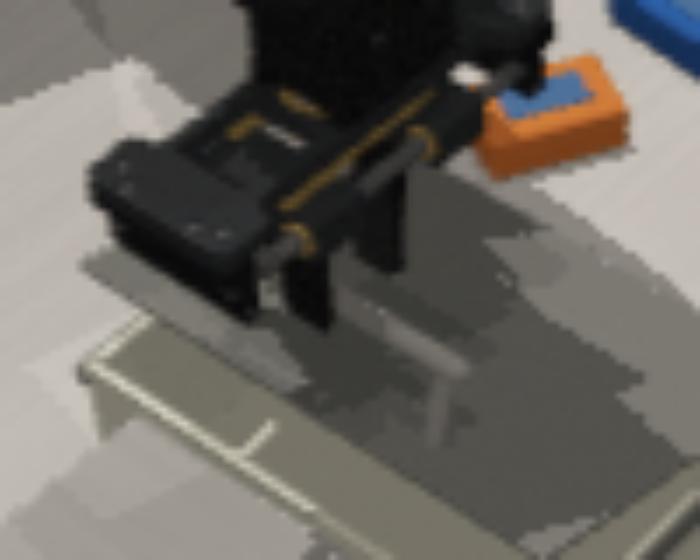

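View pics/w4.png

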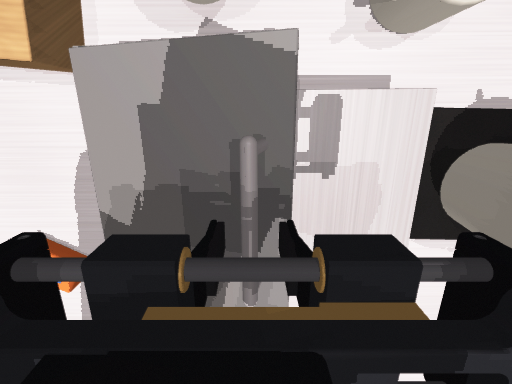

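Both cameras put the real fingertips at z≈0.200, while the reported TCP is at 0.170. So the fingers end about 30 mm short of the reported TCP, which explains why the jaws shut on nothing. From here I'll take the grasp point as 49 mm behind the reported TCP.

```bash
sed -i 's/\[0,0,.019\]/[0,0,.049]/g' h.py; grep -n 049 h.py
```

```text
26:    if grasp: p=p+rot.apply([0,0,.049])
30:    o=get_obs();Rc=R.from_quat(o['tool_rot']);print('t',round(o['time'],2),'grasp',o['position']-Rc.apply([0,0,.049]),'z',Rc.apply([0,0,1]),'x',Rc.apply([1,0,0]),'w',round(o['grip_width'],4),'F',o['ft_force'],'q',o['q'])
```

>>> carry_out:
  deltas:
    - [-0.2,0,0,0.6,0,0,0]
    - [-0.2,0,0,1.1,0,0,0]
    - [-0.2,0,0,1.1,0,0,0]
    - [1,0,0,1.1,0,0,0]
    - [1,0,0,1.1,0,0,0]
    - [1,0,0,1.1,0,0,0]
    - [1,0,0,1.1,0,0,0]
    - [1,0,0,1.1,0,0,0]
  force: 40

```text
time: 9.3
position: [0.5495, -0.0471, 0.1425]
tool_rot: [-0.705, 0.709, -0.0, 0.0]
ft_force: [-0.3, -0.2, -0.5]
grip_width: 0.0201
```

Run:
```python
from h import *
o=st()
g=o['position']-R.from_quat(o['tool_rot']).apply([0,0,.049])
for t in [15.5,25,35,45,55,65,75,82,88,90,91]:
    a=np.radians(t);y=.1095-.175*np.cos(a)+.045*np.sin(a);z=.1+.175*np.sin(a)+.045*np.cos(a)
    print(t,y,z,to((g[0],y,z),down(-90)))
```

```text
t 9.3 grasp [ 0.5495 -0.0471  0.1915] z [ 0.0006 -0.0002 -1.    ] x [-0.0065 -1.      0.0002] w 0.0201 F [-0.279  -0.1609 -0.4779] q [-0.2882  0.492   1.6679 -0.      0.9812  1.2891]
15.5 -0.047109602387987455 0.19013008620808297 [-0.    0.    0.06 -0.03 -0.01 -0.37]
25 -0.030086040953082246 0.21474204622127166 [-0.68  0.01 -0.93 -0.03 -0.01 -0.37]
35 -0.008040668114776495 0.2372377183544377 [-1.56  0.01 -1.83 -0.03 -0.01 -0.37]
45 0.017576118445748815 0.25556349186104044 [-2.59  0.02 -2.56 -0.03 -0.01 -0.37]
55 0.04598596563157156 0.26916254738637063 [-3.72  0.02 -3.11 -0.03 -0.01 -0.37]
65 0.07632565461202684 0.2776216845097452 [-4.94  0.03 -3.44 -0.03 -0.01 -0.37]
75 0.10767332929006694 0.2806838766302004 [-6.19  0.04 -3.57 -0.03 -0.01 -0.37]
82 0.12970677042535922 0.2795597015729777 [-7.07  0.05 -3.52 -0.03 -0.01 -0.37]
88 0.14836517529292162 0.27646387207995426 [-7.82  0.05 -3.4  -0.03 -0.01 -0.37]
90 0.15449999999999997 0.275 [-8.06  0.05 -3.34 -0.03 -0.01 -0.37]
91 0.1575473174085622 0.27418798836269076 [-8.19  0.05 -3.31 -0.03 -0.01 -0.37]
```

>>> carry_out:
  deltas:
    - [1,0,0,0,0,0,0]
    - [1,0,0,0,0,0,0]
    - [1,0,0,0,0,0,0]
    - [1,0,0,0,0,0,0]

```text
time: 9.7
position: [0.5494, -0.0455, 0.1421]
tool_rot: [-0.705, 0.71, 0.001, 0.001]
ft_force: [2.0, 3.9, -0.9]
grip_width: 0.0106
```

>>> carry_out:
  deltas:
    - [1,-0.3,0,-0.45,0,0,0]
    - [1,-0.65,0,-0.93,0,0,0]
    - [1,-1.1,0,-1.4,0,0,0]
    - [1,-1.55,0,-1.83,0,0,0]
    - [1,-2.05,0,-2.23,0,0,0]
    - [1,-2.6,0,-2.56,0,0,0]

```text
time: 10.3
position: [0.5493, 0.0161, 0.2085]
tool_rot: [-0.705, 0.709, -0.002, -0.002]
ft_force: [-1.9, -9.5, 2.2]
grip_width: 0.0108
```

Run:
```python
from h import *
o=st()
g=o['position']-R.from_quat(o['tool_rot']).apply([0,0,.049])
for t in [45,55,65,75,82,88,90,91,92]:
    a=np.radians(t);y=.1095-.175*np.cos(a)+.045*np.sin(a);z=.1+.175*np.sin(a)+.045*np.cos(a)
    print(t,to((g[0],y,z),down(-90)))
im,d,P,i=grab('side','s5')
```

```text
t 10.3 grasp [0.5493 0.0164 0.2575] z [-0.0001 -0.0064 -1.    ] x [-0.0051 -1.      0.0064] w 0.0108 F [-1.9365 -9.5023  2.2291] q [-0.1701  0.4045  1.602  -0.007   1.1341  1.4087]
45 [-0.06  0.    0.08  0.01 -0.37 -0.29]
55 [-1.19  0.01 -0.47  0.01 -0.37 -0.29]
65 [-2.4   0.01 -0.82  0.01 -0.37 -0.29]
75 [-3.66  0.02 -0.95  0.01 -0.37 -0.29]
82 [-4.54  0.02 -0.91  0.01 -0.37 -0.29]
88 [-5.29  0.03 -0.79  0.01 -0.37 -0.29]
90 [-5.53  0.03 -0.73  0.01 -0.37 -0.29]
91 [-5.65  0.03 -0.7   0.01 -0.37 -0.29]
92 [-5.78  0.03 -0.67  0.01 -0.37 -0.29]
```

View pics/s5.png

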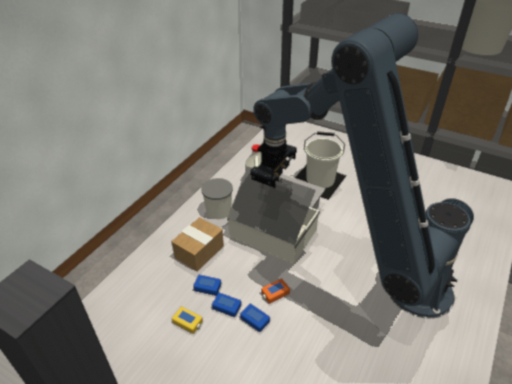

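>>> carry_out:
  deltas:
    - [1,-0.6,0,-0.3,0,0,0]
    - [1,-1.2,0,-0.52,0,0,0]
    - [1,-1.8,0,-0.7,0,0,0]
    - [1,-2.5,0,-0.86,0,0,0]
    - [1,-3.2,0,-0.95,0,0,0]
    - [1,-3.9,0,-0.98,0,0,0]
    - [1,-4.6,0,-0.94,0,0,0]
    - [1,-5.2,0,-0.84,0,0,0]

```text
time: 11.15
position: [0.5507, 0.1475, 0.2308]
tool_rot: [-0.705, 0.709, -0.002, -0.0]
ft_force: [-0.3, -5.6, 3.1]
grip_width: 0.0105
```

```bash
cat > lid.py <<'E'
from h import *
def lidangle():
    r=[]
    for c in ['scene','side']:
        im,d,P,i=grab(c);Q=P[np.isfinite(P[...,2])]
        k=Q[(((Q[:,0]>.42)&(Q[:,0]<.48))|((Q[:,0]>.62)&(Q[:,0]<.68)))&(Q[:,1]>-.1)&(Q[:,1]<.2)&(Q[:,2]>.115)&(Q[:,2]<.32)]
        # dist from hinge line: fit direction by PCA through points, robust
        w=np.ones(len(k),bool)
        for _ in range(10):
            c0=k[w][:,1:].mean(0);vt=np.linalg.svd(k[w][:,1:]-c0,full_matrices=False)[2];n=vt[1];e=abs((k[:,1:]-c0)@n);w=e<max(.006,0.0)
        v=vt[0]*np.sign(vt[0][1]); r.append((c,round(float(np.degrees(np.arctan2(v[1],-v[0]))),2),int(w.sum()),len(k),c0))
    return r
E
python3 - <<'E'
from lid import *
o=st()
g=o['position']-R.from_quat(o['tool_rot']).apply([0,0,.049])
for t in [85,88,90,91,92,93]:
    a=np.radians(t);y=.1095-.175*np.cos(a)+.045*np.sin(a);z=.1+.175*np.sin(a)+.045*np.cos(a)
    print(t,to((g[0],y,z),down(-90)))
print(lidangle())
E
```

```text
t 11.15 grasp [0.5505 0.1477 0.2798] z [ 0.003  -0.0039 -1.    ] x [-0.0052 -1.      0.0039] w 0.0105 F [-0.3412 -5.6028  3.1063] q [ 0.0683  0.4073  1.5267 -0.0044  1.2048  1.6458]
85 [ 0.34  0.    0.06 -0.17 -0.22 -0.3 ]
88 [-0.03  0.01  0.13 -0.17 -0.22 -0.3 ]
90 [-0.28  0.01  0.19 -0.17 -0.22 -0.3 ]
91 [-0.4   0.01  0.22 -0.17 -0.22 -0.3 ]
92 [-0.52  0.01  0.26 -0.17 -0.22 -0.3 ]
93 [-0.64  0.01  0.29 -0.17 -0.22 -0.3 ]
[('scene', 87.36, 1348, 1348, array([0.1058, 0.2154])), ('side', 87.97, 1102, 1106, array([0.1135, 0.2064]))]
```

>>> carry_out:
  deltas:
    - [1,-0.15,0,0.05,0,0,0]
    - [1,-0.29,0,0.1,0,0,0]
    - [1,-0.29,0,0.1,0,0,0]
    - [1,-0.29,0,0.1,0,0,0]

```text
time: 11.65
position: [0.5508, 0.1559, 0.2288]
tool_rot: [-0.705, 0.709, -0.001, 0.001]
ft_force: [-3.3, -2.0, 9.3]
grip_width: 0.011
```

Run:
```python
from lid import *
o=st()
print(lidangle())
```

```text
t 11.65 grasp [0.5507 0.1559 0.2778] z [ 0.0033  0.0003 -1.    ] x [-0.0055 -1.     -0.0004] w 0.011 F [-3.3448 -1.9945  9.295 ] q [0.0807 0.4121 1.5246 0.0001 1.2015 1.657 ]
[('scene', 89.9, 1409, 1409, array([0.1112, 0.2154])), ('side', 89.82, 1047, 1052, array([0.1169, 0.2061]))]
```

>>> carry_out:
  deltas:
    - [0.45,0,0,0,0,0,0]
    - [0.45,0,0,0,0,0,0]
    - [0.45,0,0,0,0,0,0]
    - [0.45,0,0,-0.5,0,0,0]
    - [0.45,0,0,-1.5,0,0,0]
    - [0.45,0,0,-3,0,0,0]
    - [0.45,0,0,-4.5,0,0,0]

```text
time: 12.45
position: [0.5502, 0.1553, 0.3387]
tool_rot: [-0.705, 0.709, 0.001, -0.0]
ft_force: [0.9, -0.4, 0.5]
grip_width: 0.0242
```

Run:
```python
from lid import *
o=st()
print(lidangle())
# pail re-measure bail
for y in (22,200,202,-158): print(y,to((.528,-.373,.36),down(y)))
```

```text
t 12.45 grasp [0.5503 0.1553 0.3877] z [-0.0013  0.0003 -1.    ] x [-0.0066 -1.     -0.0003] w 0.0242 F [ 0.864  -0.3831  0.4506] q [0.0795 0.319  1.3617 0.0004 1.4622 1.6568]
[('scene', 89.93, 1406, 1406, array([0.1112, 0.2157])), ('side', 89.83, 1290, 1297, array([0.117 , 0.2128]))]
22 [  21.16    0.93    1.28   -0.59   -0.68 -112.37]
200 [21.16  0.93  1.28 -0.61  0.54 69.63]
202 [21.16  0.93  1.28 -0.61  0.53 67.63]
-158 [21.16  0.93  1.28 -0.61  0.53 67.63]
```

Run:
```python
from h import *
im,d,P,i=grab('scene');Q=P[np.isfinite(P[...,2])]
b=Q[(Q[:,0]>.44)&(Q[:,0]<.68)&(Q[:,1]<-.46)&(Q[:,1]>-.56)&(Q[:,2]>.026)&(Q[:,2]<.05)]
print(len(b))
# outermost: principal dir
cv2.imwrite('pics/tb.png',cv2.cvtColor(cv2.resize(im[220:340,80:220],None,fx=5,fy=5),cv2.COLOR_RGB2BGR))
for x in np.arange(.49,.63,.01):
    s=b[(b[:,0]>=x)&(b[:,0]<x+.01)]
    if len(s): print(round(x,3),len(s),s[:,1].min(),s[:,1].max(),np.median(s[:,2]))
```

```text
266
0.5 20 -0.48952641580879996 -0.460332127844598 0.03885736387608524
0.51 51 -0.5098127294443945 -0.461777172750975 0.03760667885303326
0.52 23 -0.5128771144842754 -0.4927472595631259 0.0385676737256051
0.53 15 -0.5095331635199041 -0.4978442717215754 0.0386842402952664
0.54 18 -0.5074801209580504 -0.4961982981298596 0.03884985476357761
0.55 13 -0.5026980374721179 -0.48905170198562725 0.03824282013567215
0.56 19 -0.5009676592528945 -0.4876065346347699 0.03923293391089522
0.57 17 -0.4959644412722032 -0.48441833647618265 0.03836291794609459
0.58 19 -0.49231663581798507 -0.4808146170405407 0.03870997150731259
0.59 19 -0.4891089158416617 -0.47585566353961967 0.03823188079430695
0.6 20 -0.4841602795334802 -0.4610105143893234 0.038007527309046274
0.61 32 -0.48225699664085825 -0.4606505944163205 0.03808671845389511
```

View pics/tb.png

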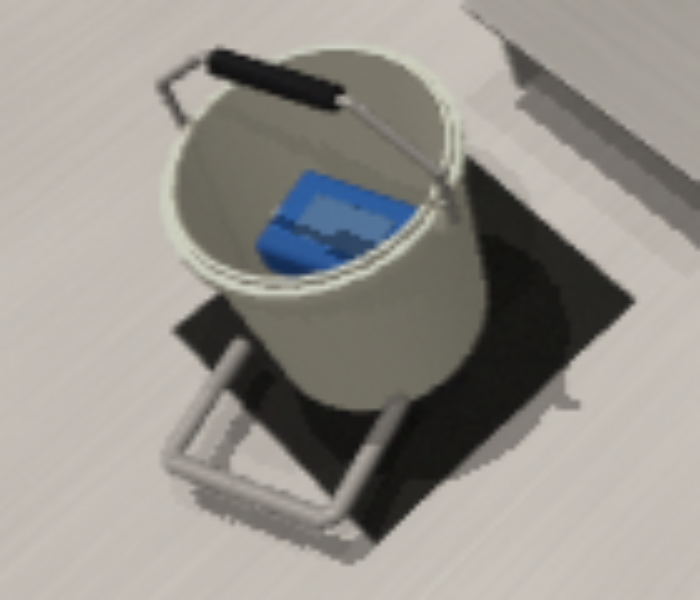

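>>> carry_out:
  deltas:
    - [-0.4,21.1,0.9,0,0,0,-21]
    - [-0.4,21.1,0.9,0,0,0,-21]
    - [-0.4,21.1,0.9,0,0,0,-21]
    - [-0.4,21.1,0.9,0,0,0,-21]
    - [-0.4,21.1,0.9,0,0,0,-21]
    - [-0.4,21.1,0.9,0,0,0,-21]
    - [-0.4,21.1,0.9,0,0,0,-21]
    - [-0.4,21.1,0.9,0,0,0,-21]

```text
time: 13.4
position: [0.5304, -0.2371, 0.336]
tool_rot: [0.822, -0.569, -0.001, -0.0]
ft_force: [0.8, -0.0, -0.2]
grip_width: 0.0608
```

>>> carry_out:
  deltas:
    - [-0.4,5.5,0,0,0,0,0]
    - [-0.4,5.5,0,0,0,0,0]
    - [-0.4,5.5,0,0,0,0,0]
    - [-0.4,5.5,0,0,0,0,0]

```text
time: 13.8
position: [0.5798, -0.3692, 0.3338]
tool_rot: [0.821, -0.571, -0.001, 0.0]
ft_force: [-0.2, 1.1, -0.3]
grip_width: 0.0608
```

Run:
```python
from h import *
o=st()
print(to((.5275,-.3725,.237),down(-69)))
im,d,P,i=grab('wrist','w6')
Q=P[np.isfinite(P[...,2])]
g=Q[(Q[:,0]>.42)&(Q[:,0]<.64)&(Q[:,1]>-.48)&(Q[:,1]<-.28)&(Q[:,2]>.222)&(Q[:,2]<.255)]
c0=g.mean(0);u,s,vt=np.linalg.svd(g-c0,full_matrices=False);print(len(g),c0,vt[0],np.percentile(g,[1,99],axis=0))
```

```text
t 13.8 grasp [ 0.5799 -0.3693  0.3828] z [-0.0025  0.0008 -1.    ] x [ 0.3478 -0.9376 -0.0016] w 0.0608 F [-0.1561  1.0911 -0.2942] q [-0.7287  0.5118  1.0629 -0.0011  1.5693  0.4869]
[-0.6   1.99  5.84  0.12  0.09 -0.65]
780 [ 0.5324 -0.3698  0.2406] [-0.9339 -0.347   0.0866] [[ 0.4882 -0.3882  0.2237]
 [ 0.5776 -0.3519  0.2447]]
```

View pics/w6.png

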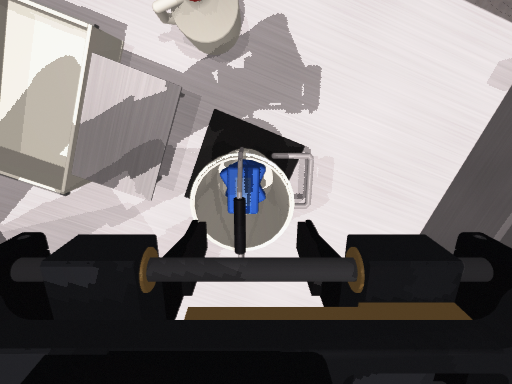

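>>> carry_out:
  deltas:
    - [-0.4,-0.55,2,0,0,0,0]
    - [-0.4,-0.6,2,2,0,0,0]
    - [-0.4,-0.6,2,4,0,0,0]
    - [-0.4,-0.6,2,5,0,0,0]
    - [-0.4,-0.6,2,5.8,0,0,0]
    - [-0.4,-0.6,2,5.8,0,0,0]

```text
time: 14.45
position: [0.5254, -0.3639, 0.1885]
tool_rot: [0.823, -0.569, -0.005, -0.001]
ft_force: [0.5, 0.1, -0.2]
grip_width: 0.061
```

Run:
```python
from h import *
o=st()
print(to((.529,-.3715,.237),down(-69)))
im,d,P,i=grab('wrist','w7')
```

```text
t 14.45 grasp [ 0.5257 -0.3643  0.2375] z [-0.0067  0.0073 -1.    ] x [ 0.3533 -0.9355 -0.0092] w 0.061 F [ 0.4699  0.0642 -0.1803] q [-0.7806  0.5535  1.3885  0.0004  1.2094  0.4289]
[ 0.33 -0.03  0.02  0.21  0.53 -0.31]
```

View pics/w7.png

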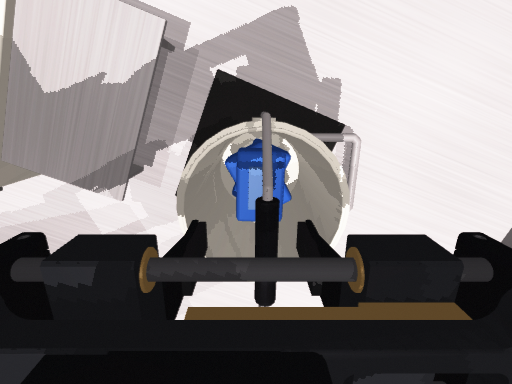

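>>> carry_out:
  deltas:
    - [-0.3,0.33,0,0.05,0,0,0]
    - [-0.3,0.33,0,0.05,0,0,0]
    - [1,0.33,0,0.05,0,0,0]
    - [1,0.33,0,0.05,0,0,0]
    - [1,0.33,0,0.05,0,0,0]
    - [1,0.33,0,0.05,0,0,0]
    - [1,0.33,0,0.05,0,0,0]
    - [1,0.33,0,0.05,0,0,0]
  force: 45

```text
time: 15.3
position: [0.5307, -0.3754, 0.1909]
tool_rot: [0.822, -0.569, -0.0, -0.0]
ft_force: [-0.0, 1.0, -0.2]
grip_width: 0.0167
```

>>> carry_out:
  deltas:
    - [1,0,0,0,0,0,0]
    - [1,0,0,0,0,0,0]
    - [1,0,0,0,0,0,0]
    - [1,0,0,-0.3,0,0,0]
    - [1,0,0,-0.8,0,0,0]
    - [1,0,0,-1.5,0,0,0]
    - [1,0,0,-1.5,0,0,0]

```text
time: 16.0
position: [0.5321, -0.377, 0.2313]
tool_rot: [0.822, -0.569, 0.003, 0.001]
ft_force: [0.9, -0.7, -5.8]
grip_width: 0.0129
```

Run:
```python
from h import *
o=st()
grab('scene','sc8')
```

```text
t 16.0 grasp [ 0.5319 -0.3768  0.2803] z [ 0.0038 -0.004  -1.    ] x [ 0.3523 -0.9359  0.005 ] w 0.0129 F [ 0.9498 -0.6699 -5.7778] q [-0.7874  0.5234  1.3182 -0.0001  1.2944  0.4234]
```

View pics/sc8.png

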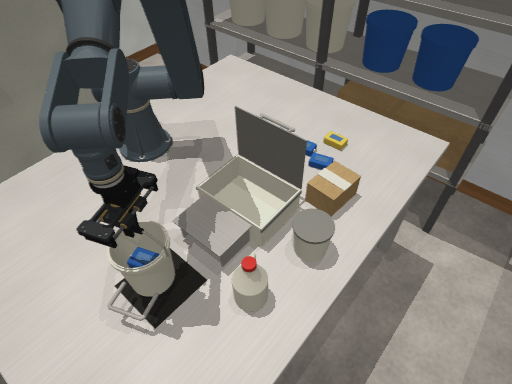

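>>> carry_out:
  deltas:
    - [1,0,0,-1,0,0,0]
    - [1,0,0,-2.2,0,0,0]
    - [1,0,0,-3.2,0,0,0]
    - [1,0,0,-3.4,0,0,0]
    - [1,0,0,-3.4,0,0,0]

```text
time: 16.55
position: [0.531, -0.3759, 0.3135]
tool_rot: [0.822, -0.569, 0.001, 0.0]
ft_force: [-0.8, -0.7, -6.6]
grip_width: 0.0127
```

Run:
```python
from h import *
o=st()
print(to((.549,-.1605,.363),down(-90)))
print(to((.549,-.1605,.363),down(-90),o=o)*.5)
```

```text
t 16.55 grasp [ 0.5309 -0.3758  0.3625] z [ 0.0009 -0.0009 -1.    ] x [ 0.3522 -0.9359  0.0012] w 0.0127 F [-0.7729 -0.7113 -6.6211] q [-0.7874  0.4603  1.2037 -0.      1.4763  0.4234]
[-7.81 -3.71 -0.03 -0.04 -0.06 20.63]
[-3.905 -1.855 -0.015 -0.02  -0.03  10.315]
```

Smooth move, about 30 mm per row.

>>> carry_out:
  deltas:
    - [1,-0.5,-0.25,0,0,0,1.5]
    - [1,-1.5,-0.7,0,0,0,4]
    - [1,-2.6,-1.25,0,0,0,7]
    - [1,-3.8,-1.8,0,0,0,10]
    - [1,-5.0,-2.4,0,0,0,13]
    - [1,-6.2,-2.95,0,0,0,16]
    - [1,-7.2,-3.4,0,0,0,19]
    - [1,-7.8,-3.7,0,0,0,20.6]

```text
time: 17.35
position: [0.5469, -0.1572, 0.3107]
tool_rot: [0.707, -0.707, -0.003, 0.0]
ft_force: [-0.4, 0.7, -7.3]
grip_width: 0.0127
```

>>> carry_out:
  deltas:
    - [1,0,0,0,0,0,0]
    - [1,0,0,0,0,0,0]
    - [1,0,0,0,0,0,0]
    - [1,0,0,0,0,0,0]

```text
time: 17.75
position: [0.5485, -0.1619, 0.3129]
tool_rot: [-0.707, 0.707, 0.0, -0.0]
ft_force: [-0.5, -0.6, -6.7]
grip_width: 0.0131
```

```bash
cat > pail.py <<'E'
from h import *
from scipy.optimize import least_squares
def rim(zlo,zhi,cx,cy,cams=('scene','side')):
    for c in cams:
        im,d,P,i=grab(c);Q=P[np.isfinite(P[...,2])]
        r=Q[(np.hypot(Q[:,0]-cx,Q[:,1]-cy)<.1)&(Q[:,2]>zlo)&(Q[:,2]<zhi)]
        f=least_squares(lambda p:np.hypot(r[:,0]-p[0],r[:,1]-p[1])-.0705,[cx,cy],loss='soft_l1',f_scale=.003)
        print(c,'rim',len(r),f.x,np.median(r[:,2]))
        top=Q[(np.hypot(Q[:,0]-cx,Q[:,1]-cy)<.09)&(np.hypot(Q[:,0]-cx,Q[:,1]-cy)>.055)]
        cv2.imwrite(f'pics/p_{c}.png',cv2.cvtColor(im,cv2.COLOR_RGB2BGR))
def bar(zlo,zhi,ylo,yhi):
    im,d,P,i=grab('scene');Q=P[np.isfinite(P[...,2])]
    b=Q[(Q[:,0]>.44)&(Q[:,0]<.68)&(Q[:,1]<yhi)&(Q[:,1]>ylo)&(Q[:,2]>zlo)&(Q[:,2]<zhi)]
    for x in np.arange(.48,.64,.01):
        s=b[(b[:,0]>=x)&(b[:,0]<x+.01)]
        if len(s): print(round(x,3),len(s),s[:,1].min(),s[:,1].max(),np.median(s[:,2]))
E
python3 - <<'E'
from pail import *
st()
rim(.28,.315,.549,-.16)
bar(.13,.2,-.34,-.24)
E
```

```text
t 17.75 grasp [ 0.5486 -0.1619  0.3619] z [-0.0007 -0.0006 -1.    ] x [-0.0007 -1.      0.0006] w 0.0131 F [-0.5465 -0.6356 -6.6957] q [-0.4819  0.3371  1.4037 -0.0009  1.4011  1.0898]
scene rim 561 [ 0.5459 -0.1629] 0.2864318727952532
side rim 323 [ 0.5453 -0.1565] 0.28768231565557134
0.49 49 -0.2789292277422128 -0.24009893221351952 0.15158126204795463
0.5 15 -0.2808738833110066 -0.2522283115167899 0.1506278905410311
0.51 11 -0.2801175088197143 -0.27140417037730075 0.14997270479121927
0.52 12 -0.2806015163664063 -0.27067918680688907 0.15085489243170153
0.53 13 -0.2807626943643015 -0.27133114796684143 0.15004750904397968
0.54 12 -0.2808201756797024 -0.2706109526669657 0.15105154726397746
0.55 13 -0.28063461563403125 -0.2720174215906387 0.15152884733262306
0.56 15 -0.2802110150899227 -0.27060297536664685 0.15063039709290515
0.57 14 -0.2809834754619938 -0.2704400857446852 0.15110876775066645
0.58 13 -0.2793365248891886 -0.2522363935173747 0.14995455747707453
0.59 60 -0.2795838227345197 -0.24105099448786177 0.15174347113065345
0.6 1 -0.24404203980277384 -0.24404203980277384 0.1508023604444907
```

View pics/p_scene.png

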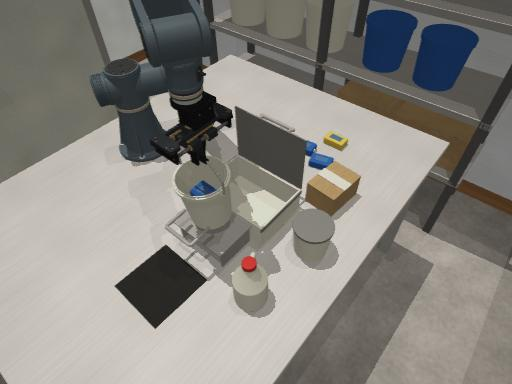

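>>> carry_out:
  deltas:
    - [1,0.2,-0.05,0,0,0,0]
    - [1,0.45,-0.13,0.2,0,0,0]
    - [1,0.5,-0.13,0.5,0,0,0]
    - [1,0.5,-0.13,0.8,0,0,0]
    - [1,0.5,-0.13,1.0,0,0,0]
    - [1,0.5,-0.13,1.2,0,0,0]
    - [1,0.5,-0.13,1.35,0,0,0]
    - [1,0.5,-0.13,1.5,0,0,0]

```text
time: 18.7
position: [0.5537, -0.172, 0.2782]
tool_rot: [0.707, -0.707, 0.001, -0.002]
ft_force: [-0.0, 4.6, 9.7]
grip_width: 0.0127
```

Run:
```python
from pail import *
st()
rim(.24,.263,.549,-.16)
bar(.10,.15,-.34,-.24)
```

```text
t 18.7 grasp [ 0.5535 -0.172   0.3272] z [ 0.005   0.0016 -1.    ] x [ 0.0004 -1.     -0.0016] w 0.0127 F [-0.0295  4.595   9.6939] q [-0.496   0.3749  1.441   0.0039  1.3221  1.0734]
scene rim 701 [ 0.5511 -0.1677] 0.250960320534486
side rim 388 [ 0.5494 -0.1602] 0.2502038998120167
0.49 25 -0.2878002435352556 -0.24118494937016005 0.12343849169041043
0.5 46 -0.29159739729877354 -0.24006744807500235 0.12158271444921342
0.51 12 -0.2929774695793427 -0.28286091810734165 0.12196524741320203
0.52 11 -0.29205124349466194 -0.28154395870096116 0.121589140076931
0.53 13 -0.2927046601604911 -0.2827695948365424 0.12228568779869575
0.54 14 -0.29208024491109846 -0.2813353570719182 0.12286825919476602
0.55 13 -0.2933634313397602 -0.2835624621894678 0.12236380630481358
0.56 13 -0.2924904062952573 -0.2823187729435225 0.12245999605880575
0.57 12 -0.2923473085659562 -0.2839494520314743 0.12232902852975236
0.58 12 -0.2916998631008928 -0.2826104918238995 0.12301511224630285
0.59 43 -0.2921240291978985 -0.24021772922364487 0.12343322326219697
0.6 38 -0.28518878855536134 -0.2411200634967378 0.12188950739614945
```

The pail stands on the ledge. The tip bar is at y≈-0.2875 and z≈0.118, which puts the pail centre at about (0.550,-0.162). I'll let go now.

>>> carry_out:
  deltas:
    - [1,0,0,-0.1,0,0,0]
    - [-0.3,0,0,-0.1,0,0,0]
    - [-0.3,0,0,-0.1,0,0,0]
    - [-0.3,0,0,-0.1,0,0,0]
    - [-0.3,0,0,-0.1,0,0,0]
    - [-0.3,0,0,-1,0,0,0]
    - [-0.3,0,0,-2,0,0,0]
    - [-0.3,0,0,-2.5,0,0,0]

```text
time: 19.65
position: [0.5529, -0.1739, 0.3405]
tool_rot: [0.707, -0.707, 0.002, -0.0]
ft_force: [0.5, -0.9, 0.8]
grip_width: 0.0545
```

Run:
```python
from pail import *
st()
rim(.24,.263,.549,-.16)
for c in('scene','side'):
    im,d,P,i=grab(c);Q=P[np.isfinite(P[...,2])]
    g=Q[(abs(Q[:,0]-.55)<.06)&(abs(Q[:,1]+.165)<.06)&(Q[:,2]>.29)&(Q[:,2]<.335)]
    print(len(g),g.mean(0),np.percentile(g,[1,99],axis=0).ravel())
im,d,P,i=grab('wrist','w9')
```

```text
t 19.65 grasp [ 0.5527 -0.1738  0.3895] z [ 0.003  -0.0022 -1.    ] x [ 0.0002 -1.      0.0022] w 0.0545 F [ 0.5112 -0.9211  0.7765] q [-0.4972  0.3279  1.3435 -0.0005  1.4664  1.0734]
scene rim 699 [ 0.5509 -0.1626] 0.24997316559019844
side rim 366 [ 0.5501 -0.1558] 0.249229992307542
162 [ 0.5622 -0.1756  0.3236] [ 0.4986 -0.1814  0.305   0.6083 -0.1684  0.3301]
98 [ 0.5475 -0.1689  0.3219] [ 0.4923 -0.1761  0.3036  0.6045 -0.1624  0.3308]
```

View pics/w9.png

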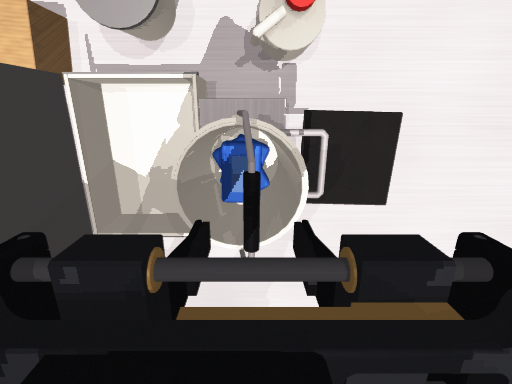

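View pics/p_scene.png

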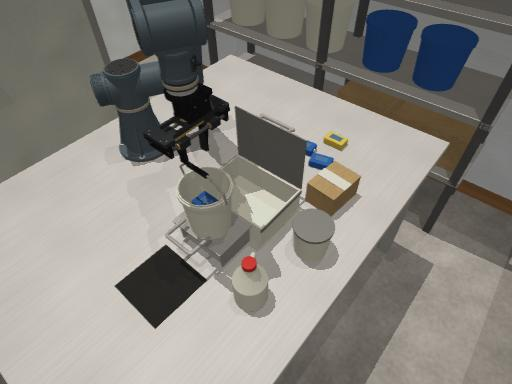

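Run:
```python
from h import *
o=get_obs()
for y,z in((-.215,.31),(-.215,.299),(-.168,.31),(-.1405,.299),(-.118,.2805),(-.106,.264),(-.101,.259)): print(y,z,to((.552,y,z+.019),down(-90),o=o))
```

```text
-0.215 0.31 [ 1.69 -0.04  2.29  0.12  0.06  0.02]
-0.215 0.299 [ 1.69 -0.04  2.73  0.12  0.06  0.02]
-0.168 0.31 [-0.19 -0.04  2.29  0.12  0.06  0.02]
-0.1405 0.299 [-1.29 -0.04  2.73  0.12  0.06  0.02]
-0.118 0.2805 [-2.19 -0.04  3.47  0.12  0.06  0.02]
-0.106 0.264 [-2.67 -0.04  4.13  0.12  0.06  0.02]
-0.101 0.259 [-2.87 -0.04  4.33  0.12  0.06  0.02]
```

>>> carry_out:
  deltas:
    - [1,1.7,0,0,0,0,0]
    - [1,1.7,0,0,0,0,0]
    - [1,1.7,0,0,0,0,0]
    - [1,1.7,0,0,0,0,0]
    - [1,1.7,0,0,0,0,0]
    - [1,1.7,0,1.2,0,0,0]
    - [1,1.7,0,2.4,0,0,0]
    - [1,1.7,0,2.4,0,0,0]

```text
time: 20.7
position: [0.5491, -0.2131, 0.2743]
tool_rot: [0.708, -0.707, -0.005, 0.001]
ft_force: [-0.8, 0.7, -0.3]
grip_width: 0.0034
```

>>> carry_out:
  deltas:
    - [1,-1.0,0,0,0,0,0]
    - [1,-1.9,0,0,0,0,0]
    - [1,-2.5,0,0.2,0,0,0]
    - [1,-3.0,0,0.4,0,0,0]
    - [1,-3.5,0,0.75,0,0,0]
    - [1,-3.9,0,1.1,0,0,0]
    - [1,-4.2,0,1.45,0,0,0]
    - [1,-4.4,0,1.75,0,0,0]

```text
time: 21.5
position: [0.5515, -0.1049, 0.2335]
tool_rot: [0.707, -0.707, -0.001, 0.0]
ft_force: [-0.4, -0.2, 0.1]
grip_width: 0.0006
```

Run:
```python
from pail import *
st()
rim(.24,.263,.549,-.16)
im,d,P,i=grab('wrist','w10')
```

```text
t 21.5 grasp [ 0.5516 -0.1049  0.2825] z [-0.0013  0.0005 -1.    ] x [ 0.0007 -1.     -0.0005] w 0.0006 F [-0.4104 -0.2394  0.1065] q [-0.3869  0.3937  1.5417 -0.0001  1.2075  1.1832]
scene rim 669 [ 0.5513 -0.1627] 0.25006698293233875
side rim 259 [ 0.5488 -0.1555] 0.24903056080410746
```

View pics/p_scene.png

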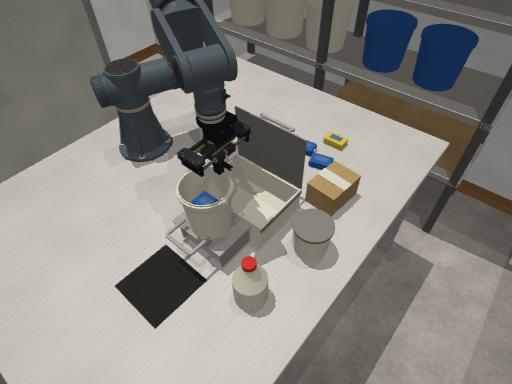

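View pics/w10.png

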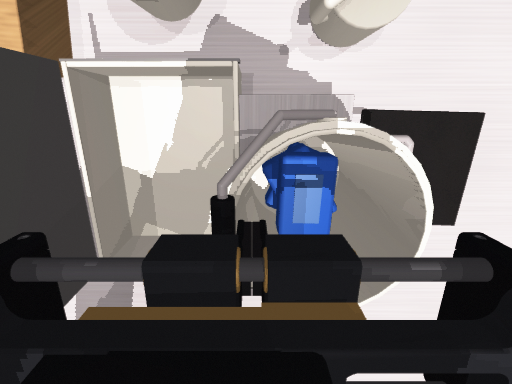

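Run:
```python
from h import *
o=get_obs()
print(to((.549,-.42,.34),down(-90),o=o))
print(to((.549,-.42,.30),tilt(-90,60),o=o))
R0=tilt(-90,60);print(R0.as_matrix())
```

```text
[12.59  0.11 -2.3   0.11  0.05  0.04]
[ 10.89   0.11  -1.68   0.12 -59.95  -0.02]
[[ 0.    -1.    -0.   ]
 [-0.5   -0.     0.866]
 [-0.866  0.    -0.5  ]]
```

>>> carry_out:
  deltas:
    - [1,0,0,-2.4,0,0,0]
    - [0.2,0,0,-2.4,0,0,0]
    - [0.2,12.6,0.1,-2.4,0,0,0]
    - [0.2,12.6,0.1,-2.4,0,0,0]
    - [0.2,12.6,0.1,-2.4,0,0,0]
    - [0.2,12.6,0.1,-2.4,0,0,0]
    - [0.2,12.6,0.1,-2.4,0,0,0]
    - [0.2,12.6,0.1,-2.4,0,0,0]

```text
time: 22.45
position: [0.5493, -0.4082, 0.2949]
tool_rot: [-0.707, 0.707, -0.0, 0.0]
ft_force: [-0.2, -0.1, 0.7]
grip_width: 0.0343
```

Run:
```python
from h import *
o=st()
print(to((.549,-.42,.27),tilt(-90,60),o=o))
```

```text
t 22.45 grasp [ 0.5492 -0.4082  0.3439] z [ 0.0007 -0.0005 -1.    ] x [-0.0004 -1.      0.0005] w 0.0343 F [-0.219  -0.1352  0.7477] q [-0.8022  0.5268  1.1373  0.0002  1.4767  0.769 ]
[ -1.23   0.01   1.98  -0.05 -60.03   0.  ]
```

>>> carry_out:
  deltas:
    - [0.2,-0.2,0,0.3,0,-8,0]
    - [0.2,-0.4,0,0.6,0,-16,0]
    - [0.2,-0.6,0,0.9,0,-24,0]
    - [0.2,-0.8,0,1.2,0,-32,0]
    - [0.2,-1,0,1.5,0,-40,0]
    - [0.2,-1.2,0,1.8,0,-48,0]
    - [0.2,-1.2,0,2,0,-56,0]
    - [0.2,-1.2,0,2,0,-60,0]

```text
time: 23.25
position: [0.5484, -0.3771, 0.2408]
tool_rot: [-0.61, 0.613, 0.356, 0.355]
ft_force: [0.5, -0.0, -1.3]
grip_width: 0.0347
```

Run:
```python
from h import *
o=st()
Rt=tilt(-90,60)
b=np.array([.549,-.2875,.12])
for s in(.08,.03,0): print(s,to(b-Rt.apply([0,0,s]),Rt,o=o))
for t in (70,80): print(t, to(b,tilt(-90,t),o=o))
im,d,P,i=grab('wrist','w11');grab('scene','sc11')
print(proj(i,b))
```

```text
t 23.25 grasp [ 0.5484 -0.4197  0.265 ] z [ 0.0007  0.8698 -0.4935] x [-0.0046 -0.4935 -0.8697] w 0.0347 F [ 0.5328 -0.0467 -1.2915] q [-1.014   1.0006  0.7553  0.6378  2.2582  0.7423]
0.08 [ 2.42 -0.03  4.26 -0.04  0.43 -0.26]
0.03 [ 2.44 -0.03  6.26 -0.04  0.43 -0.26]
0 [ 2.45 -0.03  7.46 -0.04  0.43 -0.26]
70 [ 2.11 -0.03  7.43 -0.06 -9.57 -0.26]
80 [  1.78  -0.03   7.35  -0.08 -19.57  -0.26]
[[299.3742 173.5508]]
```

View pics/w11.png

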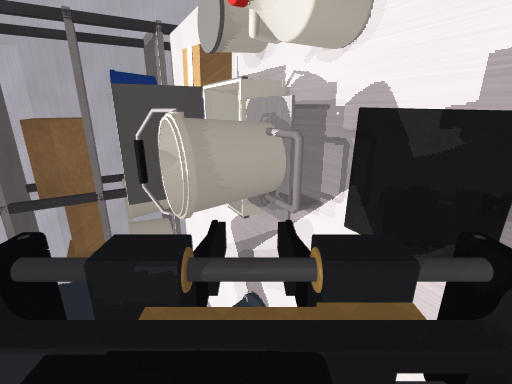

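View pics/sc11.png

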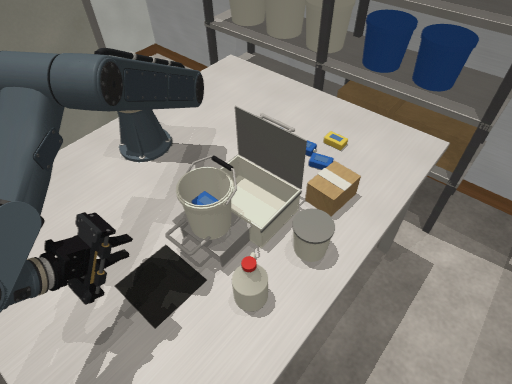

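>>> carry_out:
  deltas:
    - [0.1,1.2,0,1.5,0,0,0]
    - [0.1,2.4,0,3,0,0,0]
    - [0.1,2.4,0,4.3,0,0,0]
    - [0.1,2.43,0,5.2,0,0,0]
    - [0.1,2.43,0,6,0,0,0]
    - [0.1,2.43,0,6.0,0,0,0]

```text
time: 23.95
position: [0.5496, -0.2735, 0.1175]
tool_rot: [0.613, -0.611, -0.355, -0.353]
ft_force: [0.2, 0.5, 0.5]
grip_width: 0.039
```

Run:
```python
from h import *
o=st()
Rt=tilt(-90,60)
b=np.array([.549,-.2875,.12])
im,d,P,i=grab('wrist','w12')
print(proj(i,b))
Q=P[np.isfinite(P[...,2])]
k=Q[(Q[:,0]>.565)&(Q[:,0]<.59)&(Q[:,1]>-.31)&(Q[:,1]<-.26)&(Q[:,2]>.105)&(Q[:,2]<.14)]
print(len(k),k.mean(0),np.percentile(k,[2,98],axis=0))
for s in(0,): print(s,to(b-Rt.apply([0,0,s]),Rt,o=o))
```

```text
t 23.95 grasp [ 0.5497 -0.3159  0.142 ] z [-0.0036  0.8661 -0.4999] x [ 0.0008 -0.4999 -0.8661] w 0.039 F [0.1554 0.4507 0.4924] q [-0.9399  1.0195  1.0794  0.5742  1.9326  0.5737]
[[258.7599 223.2745]]
523 [ 0.5779 -0.287   0.1221] [[ 0.5656 -0.2894  0.1161]
 [ 0.5895 -0.2818  0.1255]]
0 [0.2  0.02 1.43 0.21 0.   0.05]
```

View pics/w12.png

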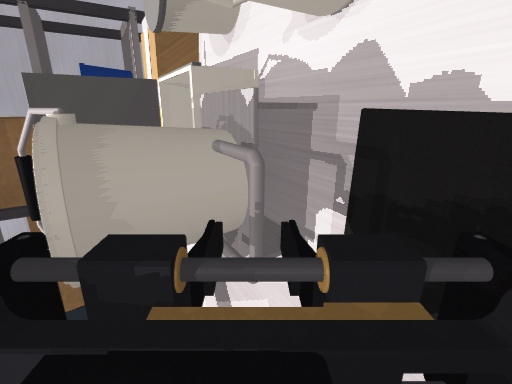

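>>> carry_out:
  deltas:
    - [0.1,0.15,0,0.7,0,0,0]
    - [0.1,0.18,0,1.4,0,0,0]
    - [0.1,0.18,0,1.45,0,0,0]
    - [1,0.18,0,1.45,0,0,0]
    - [1,0.18,0,1.45,0,0,0]
    - [1,0.18,0,1.45,0,0,0]
    - [1,0.18,0,1.45,0,0,0]
    - [1,0.18,0,1.45,0,0,0]
  force: 50

```text
time: 24.8
position: [0.5498, -0.2472, 0.0965]
tool_rot: [0.612, -0.612, -0.354, -0.354]
ft_force: [-0.3, -1.7, 5.4]
grip_width: 0.0096
```

>>> carry_out:
  deltas:
    - [1,0,0,0,0,0,0]
    - [1,0,0,0,0,0,0]
    - [1,0,0,0,0,0,0]

```text
time: 25.1
position: [0.5498, -0.2471, 0.0966]
tool_rot: [0.613, -0.612, -0.354, -0.354]
ft_force: [-0.2, -1.4, 5.1]
grip_width: 0.0095
```

Run:
```python
from h import *
o=st()
g=o['position']-R.from_quat(o['tool_rot']).apply([0,0,.049])
E0=np.array([g[1]+.185,g[2]-.03]);print(E0)
for th in(0,10,20,30,40,50,60,70,80,90):
    a=np.radians(th);p=E0+np.array([-.185*np.cos(a)+.03*np.sin(a),.185*np.sin(a)+.03*np.cos(a)])
    print(th,p,to((g[0],p[0],p[1]),tilt(-90,60-th*.8),o=o))
```

```text
t 25.1 grasp [ 0.5498 -0.2896  0.121 ] z [ 0.0003  0.8666 -0.499 ] x [ 0.0015 -0.499  -0.8666] w 0.0095 F [-0.2359 -1.3794  5.0576] q [-0.9207  1.0247  1.1432  0.5803  1.8647  0.549 ]
[-0.1046  0.091 ]
0 [-0.2896  0.121 ] [ 0.    0.   -0.   -0.02  0.07  0.08]
10 [-0.2816  0.1527] [-0.98 -0.   -0.37 -0.02  8.07  0.08]
20 [-0.2682  0.1825] [-2.02 -0.   -0.56 -0.03 16.07  0.08]
30 [-0.2498  0.2095] [-3.06 -0.   -0.56 -0.03 24.07  0.08]
40 [-0.227   0.2329] [-4.09 -0.01 -0.36 -0.04 32.07  0.08]
50 [-0.2005  0.252 ] [-5.06 -0.01  0.01 -0.05 40.07  0.07]
60 [-0.1711  0.2662] [-5.94 -0.01  0.56 -0.05 48.07  0.07]
70 [-0.1397  0.2751] [-6.71 -0.01  1.25 -0.06 56.07  0.07]
80 [-0.1072  0.2784] [-7.33 -0.01  2.08 -0.06 64.07  0.06]
90 [-0.0746  0.276 ] [-7.8  -0.01  3.   -0.07 72.07  0.06]
```

>>> carry_out:
  deltas:
    - [1,-0.5,0,-0.2,0,4,0]
    - [1,-1.0,0,-0.37,0,8,0]
    - [1,-1.5,0,-0.48,0,12,0]
    - [1,-2.0,0,-0.56,0,16,0]
    - [1,-2.55,0,-0.58,0,20,0]
    - [1,-3.05,0,-0.56,0,24,0]
    - [1,-3.6,0,-0.48,0,28,0]
    - [1,-4.1,0,-0.36,0,32,0]

```text
time: 25.9
position: [0.5502, -0.206, 0.1886]
tool_rot: [-0.687, 0.687, 0.167, 0.169]
ft_force: [0.2, -2.8, -1.1]
grip_width: 0.0097
```

Run:
```python
from h import *
o=st()
grab('side','s13');grab('scene','sc13')
```

```text
t 25.9 grasp [ 0.5501 -0.2286  0.232 ] z [ 0.0022  0.4612 -0.8873] x [ 0.0004 -0.8873 -0.4612] w 0.0097 F [ 0.1737 -2.7805 -1.1249] q [-0.7517  0.6153  1.3835  0.3465  1.4875  0.7295]
```

View pics/s13.png

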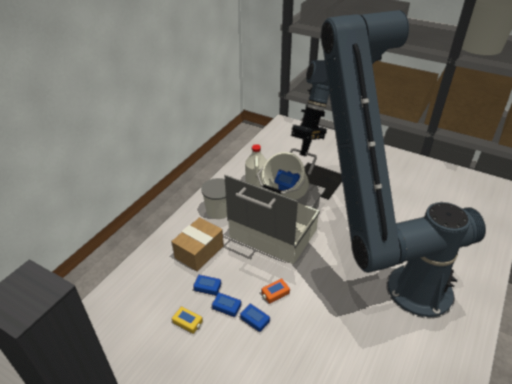

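View pics/sc13.png

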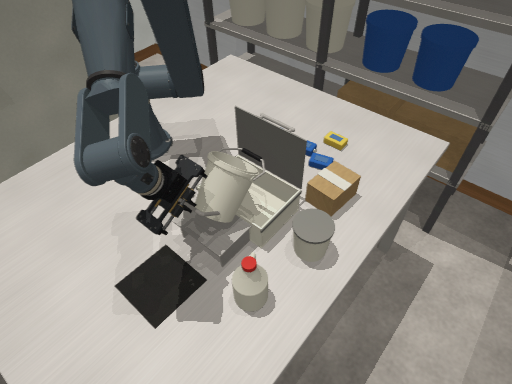

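```bash
cat > tip.py <<'E'
from h import *
def plan(rows,x=.5498):
    o=get_obs()
    for Ey,Ez,th,tl in rows:
        a=np.radians(th);p=np.array([Ey,Ez])+np.array([-.185*np.cos(a)+.03*np.sin(a),.185*np.sin(a)+.03*np.cos(a)])
        f=lambda u,v:np.array([Ey,Ez])+np.array([u*np.cos(a)+v*np.sin(a),-u*np.sin(a)+v*np.cos(a)])
        print(th,'bar',p,'lip',f(.012,.165),'ulip',f(-.132,.165),to((x,p[0],p[1]),tilt(-90,tl),o=o))
E
python3 - <<'E'
from tip import *
plan([(-.1046,.091,45,24),(-.1046,.091,50,20),(-.1046,.091,55,16),(-.1046,.091,60,12),(-.1046,.093,65,8),(-.1046,.097,70,4),(-.105,.101,75,0),(-.106,.106,80,-3),(-.108,.112,85,-6),(-.11,.118,90,-9),(-.114,.124,95,-12),(-.118,.13,100,-14),(-.123,.137,105,-16),(-.129,.143,110,-18),(-.135,.15,115,-20)])
E
```

```text
45 bar [-0.2142  0.243 ] lip [0.0206 0.1992] ulip [-0.0813  0.301 ] [-0.43  0.04 -0.09 -0.15  3.69  0.29]
50 bar [-0.2005  0.252 ] lip [0.0295 0.1879] ulip [-0.0631  0.2982] [-0.95  0.03 -0.17 -0.16  7.69  0.28]
55 bar [-0.1861  0.2598] lip [0.0374 0.1758] ulip [-0.0452  0.2938] [-1.47  0.03 -0.2  -0.17 11.69  0.28]
60 bar [-0.1711  0.2662] lip [0.0443 0.1631] ulip [-0.0277  0.2878] [-1.99  0.03 -0.18 -0.18 15.69  0.27]
65 bar [-0.1556  0.2733] lip [0.05   0.1519] ulip [-0.0108  0.2824] [-2.54  0.02 -0.19 -0.19 19.69  0.27]
70 bar [-0.1397  0.2811] lip [0.0546 0.1422] ulip [0.0053 0.2775] [-3.12  0.02 -0.22 -0.2  23.69  0.26]
75 bar [-0.1239  0.2875] lip [0.0575 0.1321] ulip [0.0202 0.2712] [-3.67  0.02 -0.21 -0.21 27.69  0.25]
80 bar [-0.1086  0.2934] lip [0.0586 0.1228] ulip [0.0336 0.2646] [-4.24  0.02 -0.19 -0.22 30.69  0.25]
85 bar [-0.0942  0.2989] lip [0.0574 0.1144] ulip [0.0449 0.2579] [-4.76  0.01 -0.17 -0.22 33.69  0.24]
90 bar [-0.08   0.303] lip [0.055 0.106] ulip [0.055 0.25 ] [-5.26  0.01 -0.11 -0.23 36.69  0.24]
95 bar [-0.068   0.3057] lip [0.0493 0.0977] ulip [0.0619 0.2411] [-5.65  0.01 -0.04 -0.24 39.69  0.23]
100 bar [-0.0563  0.307 ] lip [0.0424 0.0895] ulip [0.0674 0.2313] [-6.04  0.01  0.08 -0.24 41.69  0.23]
105 bar [-0.0461  0.3079] lip [0.0333 0.0827] ulip [0.0705 0.2218] [-6.37  0.01  0.19 -0.25 43.69  0.22]
110 bar [-0.0375  0.3066] lip [0.0219 0.0753] ulip [0.0712 0.2106] [-6.6   0.01  0.35 -0.25 45.69  0.22]
115 bar [-0.0296  0.305 ] lip [0.0095 0.0694] ulip [0.0703 0.1999] [-6.8   0.    0.5  -0.25 47.69  0.22]
```

Run:
```python
from tip import *
plan([(-.1046,.091,45,26),(-.1046,.091,50,24),(-.1046,.091,55,22),(-.1046,.091,60,20),(-.1046,.091,65,18),(-.1046,.092,70,16),(-.1046,.093,75,14)])
```

```text
45 bar [-0.2142  0.243 ] lip [0.0206 0.1992] ulip [-0.0813  0.301 ] [-0.5   0.04 -0.09 -0.14  1.69  0.29]
50 bar [-0.2005  0.252 ] lip [0.0295 0.1879] ulip [-0.0631  0.2982] [-1.09  0.03 -0.16 -0.15  3.69  0.29]
55 bar [-0.1861  0.2598] lip [0.0374 0.1758] ulip [-0.0452  0.2938] [-1.67  0.03 -0.17 -0.16  5.69  0.29]
60 bar [-0.1711  0.2662] lip [0.0443 0.1631] ulip [-0.0277  0.2878] [-2.26  0.03 -0.13 -0.16  7.69  0.28]
65 bar [-0.1556  0.2713] lip [0.05   0.1499] ulip [-0.0108  0.2804] [-2.83  0.02 -0.03 -0.17  9.69  0.28]
70 bar [-0.1397  0.2761] lip [0.0546 0.1372] ulip [0.0053 0.2725] [-3.42  0.02  0.08 -0.17 11.69  0.28]
75 bar [-0.1235  0.2795] lip [0.0579 0.1241] ulip [0.0206 0.2632] [-3.99  0.02  0.25 -0.17 13.69  0.27]
```

>>> carry_out:
  deltas:
    - [1,-0.5,0,-0.1,0,1.7,0]
    - [1,-1.1,0,-0.16,0,3.7,0]
    - [1,-1.65,0,-0.17,0,5.7,0]
    - [1,-2.25,0,-0.13,0,7.7,0]
    - [1,-2.8,0,-0.03,0,9.7,0]
    - [1,-3.4,0,0.1,0,11.7,0]
    - [1,-4.0,0,0.25,0,13.7,0]
    - [1,-4.0,0,0.25,0,13.7,0]
  force: 60

```text
time: 26.8
position: [0.5548, -0.1153, 0.2372]
tool_rot: [0.703, -0.701, -0.08, -0.09]
ft_force: [-1.2, -6.7, 29.7]
grip_width: 0.009
```

Run:
```python
from tip import *
st()
plan([(-.106,.099,80,9),(-.108,.106,85,4),(-.11,.113,90,-1),(-.114,.12,95,-6),(-.118,.128,100,-11),(-.123,.136,105,-16),(-.129,.143,110,-21),(-.135,.15,115,-26),(-.14,.155,120,-31)])
grab('side','s14');grab('scene','sc14')
```

```text
t 26.8 grasp [ 0.5541 -0.127   0.2848] z [ 0.014   0.2387 -0.971 ] x [ 0.0046 -0.9711 -0.2386] w 0.009 F [-1.2197 -6.6881 29.7346] q [-0.5333  0.4314  1.4954  0.2206  1.3325  0.9696]
80 bar [-0.1086  0.2864] lip [0.0586 0.1158] ulip [0.0336 0.2576] [-0.57  0.2   0.1  -0.82  4.81  0.23]
85 bar [-0.0942  0.2929] lip [0.0574 0.1084] ulip [0.0449 0.2519] [-1.02  0.2  -0.03 -0.83  9.81  0.2 ]
90 bar [-0.08   0.298] lip [0.055 0.101] ulip [0.055 0.245] [-1.45  0.19 -0.13 -0.83 14.81  0.16]
95 bar [-0.068   0.3017] lip [0.0493 0.0937] ulip [0.0619 0.2371] [-1.79  0.19 -0.21 -0.84 19.81  0.12]
100 bar [-0.0563  0.305 ] lip [0.0424 0.0875] ulip [0.0674 0.2293] [-2.12  0.19 -0.29 -0.85 24.81  0.09]
105 bar [-0.0461  0.3069] lip [0.0333 0.0817] ulip [0.0705 0.2208] [-2.38  0.18 -0.35 -0.86 29.81  0.05]
110 bar [-0.0375  0.3066] lip [0.0219 0.0753] ulip [0.0712 0.2106] [-2.56  0.18 -0.35 -0.86 34.81  0.01]
115 bar [-0.0296  0.305 ] lip [0.0095 0.0694] ulip [0.0703 0.1999] [-2.72  0.18 -0.31 -0.86 39.81 -0.02]
120 bar [-0.0215  0.3002] lip [-0.0031  0.0621] ulip [0.0689 0.1868] [-2.86  0.18 -0.16 -0.87 44.81 -0.06]
```

View pics/s14.png

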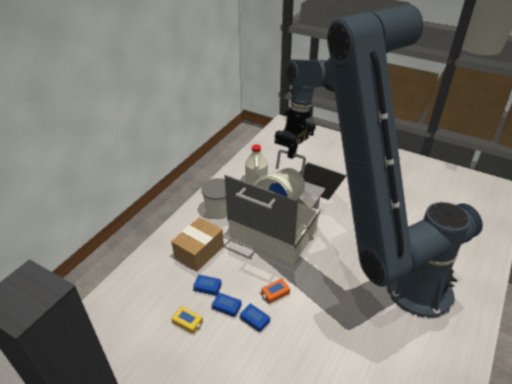

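View pics/sc14.png

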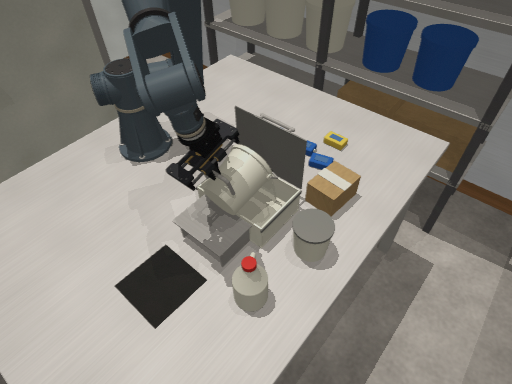

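>>> carry_out:
  deltas:
    - [1,-0.3,0,-0.3,0,2,0]
    - [1,-0.6,0,-0.5,0,5,0]

```text
time: 27.1
position: [0.5488, -0.103, 0.244]
tool_rot: [-0.704, 0.706, 0.058, 0.056]
ft_force: [-0.5, 0.0, -5.4]
grip_width: 0.0093
```

Run:
```python
from h import *
st()
im=grab('scene')[0]
cv2.imwrite('pics/c15.png',cv2.cvtColor(cv2.resize(im[110:270,150:320],None,fx=4,fy=3.7),cv2.COLOR_RGB2BGR))
```

```text
t 27.1 grasp [ 0.5489 -0.1108  0.2924] z [-0.003   0.1601 -0.9871] x [-0.0028 -0.9871 -0.1601] w 0.0093 F [-0.4793  0.04   -5.3567] q [-0.4735  0.4015  1.5097  0.1466  1.3096  1.0562]
```

View pics/c15.png

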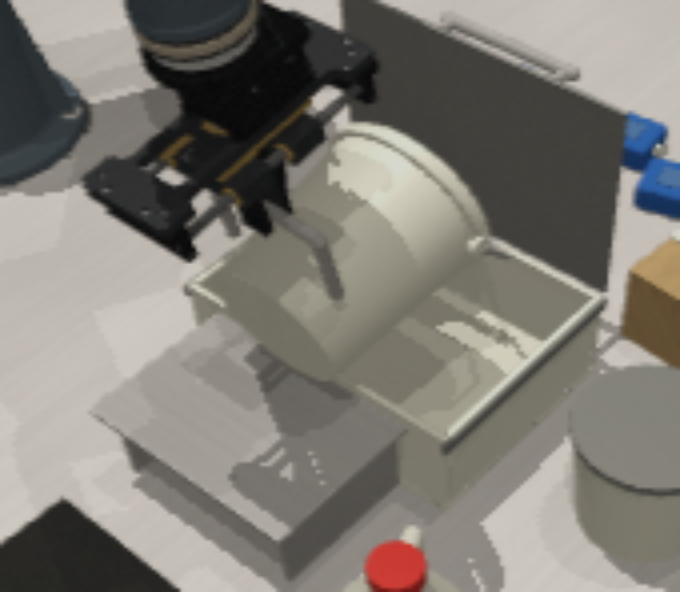

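Run:
```python
from tip import *
plan([(-.11,.113,85,4),(-.115,.122,90,-1),(-.12,.13,95,-6),(-.125,.136,100,-11),(-.13,.142,105,-16),(-.135,.148,110,-21),(-.14,.153,115,-26),(-.145,.16,120,-31)])
```

```text
85 bar [-0.0962  0.2999] lip [0.0554 0.1154] ulip [0.0429 0.2589] [-0.31 -0.05 -0.19  0.17  5.25  0.04]
90 bar [-0.085  0.307] lip [0.05 0.11] ulip [0.05  0.254] [-0.63 -0.05 -0.42  0.17 10.25  0.04]
95 bar [-0.074   0.3117] lip [0.0433 0.1037] ulip [0.0559 0.2471] [-0.92 -0.05 -0.57  0.17 15.25  0.05]
100 bar [-0.0633  0.313 ] lip [0.0354 0.0955] ulip [0.0604 0.2373] [-1.19 -0.05 -0.6   0.16 20.25  0.06]
105 bar [-0.0531  0.3129] lip [0.0263 0.0877] ulip [0.0635 0.2268] [-1.44 -0.05 -0.6   0.16 25.25  0.07]
110 bar [-0.0435  0.3116] lip [0.0159 0.0803] ulip [0.0652 0.2156] [-1.65 -0.05 -0.57  0.16 30.25  0.07]
115 bar [-0.0346  0.308 ] lip [0.0045 0.0724] ulip [0.0653 0.2029] [-1.84 -0.05 -0.46  0.16 35.25  0.08]
120 bar [-0.0265  0.3052] lip [-0.0081  0.0671] ulip [0.0639 0.1918] [-2.01 -0.05 -0.4   0.15 40.25  0.09]
```

>>> carry_out:
  deltas:
    - [1,-0.3,0,-0.3,0,5,0]
    - [1,-0.6,0,-0.5,0,10,0]
    - [1,-0.9,0,-0.65,0,15,0]
    - [1,-1.2,0,-0.7,0,20,0]
    - [1,-1.45,0,-0.7,0,25,0]
    - [1,-1.65,0,-0.7,0,30,0]
    - [1,-1.85,0,-0.6,0,35,0]
    - [1,-1.85,0,-0.6,0,35,0]

```text
time: 27.95
position: [0.547, -0.0547, 0.263]
tool_rot: [0.692, -0.688, 0.153, 0.159]
ft_force: [-0.7, 0.2, -6.6]
grip_width: 0.0096
```

Run:
```python
from h import *
st()
im=grab('scene')[0];b=grab('side')[0]
a=np.hstack([cv2.resize(im[110:270,150:310],(400,400)),cv2.resize(b[100:260,200:360],(400,400))])
cv2.imwrite('pics/c16.png',cv2.cvtColor(a,cv2.COLOR_RGB2BGR))
```

```text
t 27.95 grasp [ 0.5474 -0.0336  0.3072] z [-0.0082 -0.4301 -0.9028] x [ 0.0072 -0.9028  0.43  ] w 0.0096 F [-0.6583  0.1736 -6.5853] q [-0.0376  0.3905  1.5574 -0.475   1.2241  1.6989]
```

View pics/c16.png

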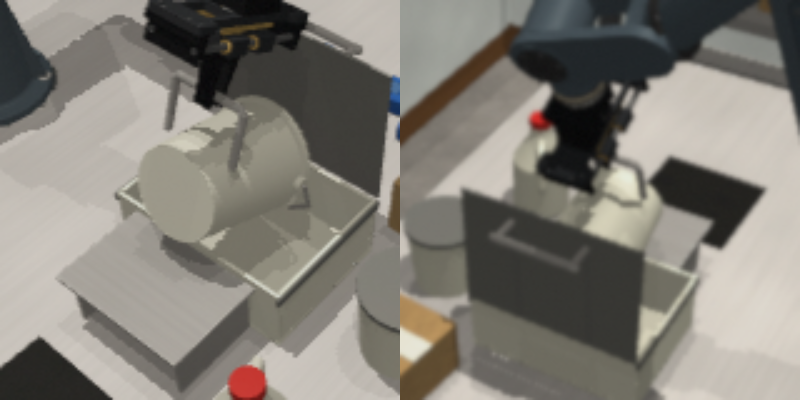

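Run:
```python
from h import *
o=get_obs()
for y,z,t in((-.038,.31,-32),(-.044,.313,-40),(-.05,.315,-48)): print(to((.549,y,z),tilt(-90,t),o=o))
```

```text
[ 0.31 -0.03 -0.    0.32  6.52  0.18]
[ 0.85 -0.03 -0.06  0.3  14.52  0.2 ]
[ 1.36 -0.03 -0.11  0.29 22.52  0.23]
```

>>> carry_out:
  deltas:
    - [1,0.2,0,0,0,5,0]
    - [1,0.5,0,0,0,10,0]
    - [1,0.85,0,-0.06,0,14.5,0]
    - [1,1.36,0,-0.1,0,22.5,0]
    - [1,1.36,0,-0.1,0,22.5,0]
    - [1,1.36,0,-0.1,0,22.5,0]

```text
time: 28.65
position: [0.55, -0.0875, 0.2841]
tool_rot: [-0.646, 0.647, -0.287, -0.288]
ft_force: [0.6, -0.5, -5.3]
grip_width: 0.0095
```

```bash
cat > two.py <<'E'
from h import *
import sys
st()
im=grab('scene')[0];b=grab('side')[0]
a=np.hstack([cv2.resize(im[110:270,150:310],(400,400)),cv2.resize(b[100:260,200:360],(400,400))])
cv2.imwrite(f'pics/{sys.argv[1]}.png',cv2.cvtColor(a,cv2.COLOR_RGB2BGR))
E
python3 two.py c17
```

```text
t 28.65 grasp [ 0.55   -0.0511  0.3169] z [-0.0011 -0.7427 -0.6697] x [-0.001  -0.6697  0.7427] w 0.0095 F [ 0.5913 -0.4994 -5.2711] q [ 0.0935  0.4805  1.5822 -0.8702  1.3138  2.0048]
```

View pics/c17.png

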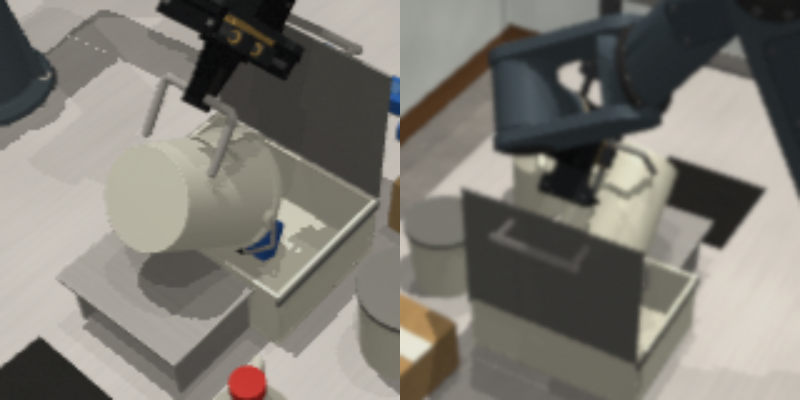

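>>> carry_out:
  deltas:
    - [1,0.2,0,-0.1,0,5,0]
    - [1,0.45,0,-0.2,0,10,0]
    - [1,0.7,0,-0.3,0,15,0]
    - [1,0.7,0,-0.3,0,15,0]
    - [1,0.2,0,-1.2,0,15,0]
    - [1,0.7,0,-0.3,0,15,0]
    - [1,0.2,0,-1.2,0,15,0]
    - [1,0.7,0,-0.3,0,15,0]

```text
time: 29.55
position: [0.5519, -0.0905, 0.3035]
tool_rot: [0.604, -0.603, 0.371, 0.366]
ft_force: [1.4, 0.6, -2.6]
grip_width: 0.0095
```

```bash
python3 two.py c18
```

```text
t 29.55 grasp [ 0.5516 -0.0469  0.3259] z [ 0.0064 -0.8896 -0.4566] x [-0.0031 -0.4567  0.8896] w 0.0095 F [ 1.3587  0.6487 -2.6417] q [ 0.1746  0.5668  1.5937 -1.0861  1.4397  2.175 ]
```

View pics/c18.png

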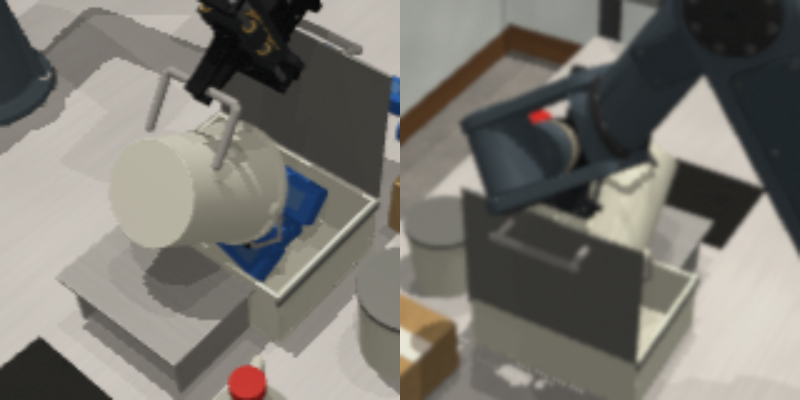

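Run:
```python
from h import *
im,d,P,i=grab('scene')
# bottom disc at crop (150,195)/400*160
r0=110+int(195*.4);c0=150+int(150*.4)
k=P[r0-10:r0+11,c0-9:c0+8].reshape(-1,3);k=k[np.isfinite(k[:,0])]
c=np.median(k,0);k=k[np.linalg.norm(k-c,axis=1)<.05]
u,s,vt=np.linalg.svd(k-k.mean(0),full_matrices=False);n=vt[2];n*=-np.sign(n[1]);print(len(k),c,n,s, 'tilt',np.degrees(np.arctan2(n[2],-n[1])))
Q=P[np.isfinite(P[...,2])]
H=cv2.cvtColor(im,cv2.COLOR_RGB2HSV);m=((H[...,0]>100)&(H[...,0]<125)&(H[...,1]>150)).astype(np.uint8)
m[:, :]*= ((P[...,1]<.11)&(P[...,1]>-.1)&(P[...,0]>.4)&(P[...,0]<.7)).astype(np.uint8)
n_,l,s_,ce=cv2.connectedComponentsWithStats(m)
for j in range(1,n_):
    if s_[j,4]>10:
        q=P[l==j];print(ce[j],s_[j,4],q.mean(0),q.min(0),q.max(0))
cv2.imwrite('pics/c19.png',cv2.cvtColor(cv2.resize(im[130:240,180:310],None,fx=6,fy=5.4),cv2.COLOR_RGB2BGR))
```

```text
356 [ 0.5597 -0.1538  0.2446] [-0.0033 -0.792   0.6105] [0.3157 0.3042 0.0265] tilt 37.62585952289934
[264.3063 198.3676] 457 [0.5944 0.0376 0.0591] [ 0.5406 -0.054   0.0129] [0.6165 0.0948 0.0977]
[253.9091 205.8182] 11 [ 0.588 -0.008  0.058] [ 0.582  -0.015   0.0536] [0.5916 0.0045 0.0635]
```

View pics/c19.png

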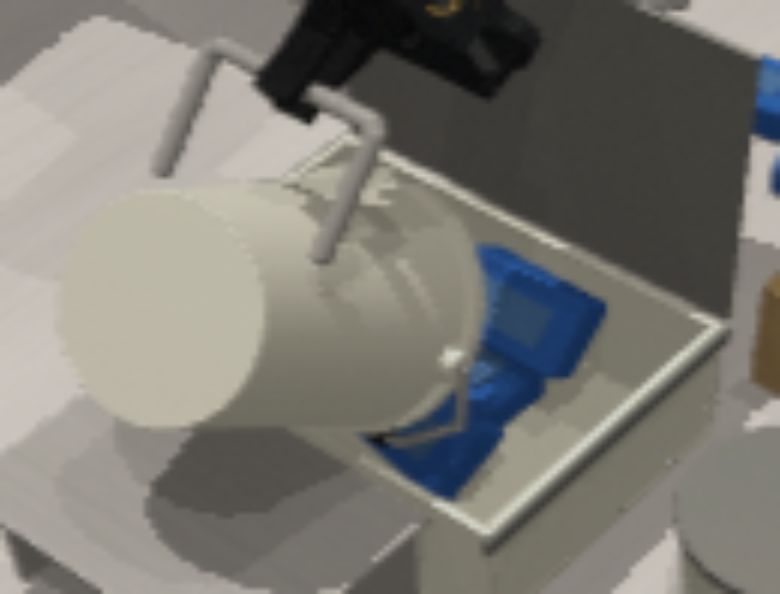

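Run:
```python
from tip import *
a=np.radians(127.6);v=np.array([-.185*np.cos(a)+.03*np.sin(a),.185*np.sin(a)+.03*np.cos(a)]);print(np.array([-.0469,.3259])-v)
plan([(-.17,.195,122,-57),(-.165,.19,114,-49),(-.155,.18,106,-41),(-.145,.165,98,-33),(-.135,.15,90,-25),(-.125,.135,82,-17),(-.118,.122,74,-9),(-.114,.112,66,-1)])
```

```text
[-0.1835  0.1976]
122 bar [-0.0465  0.336 ] lip [-0.0364  0.0974] ulip [0.0399 0.2195] [ 0.09 -0.03 -0.36  0.12 -6.07 -0.1 ]
114 bar [-0.0623  0.3468] lip [-0.0191  0.1119] ulip [0.0394 0.2435] [  0.49  -0.03  -0.04   0.11 -14.07  -0.1 ]
106 bar [-0.0752  0.3496] lip [0.0003 0.123 ] ulip [0.04   0.2614] [  0.57  -0.03   0.29   0.1  -22.07  -0.11]
98 bar [-0.0895  0.344 ] lip [0.0167 0.1302] ulip [0.0368 0.2728] [  0.38  -0.03   0.78   0.09 -30.07  -0.12]
90 bar [-0.105  0.335] lip [0.03  0.138] ulip [0.03  0.282] [  0.11  -0.03   1.34   0.09 -38.07  -0.13]
82 bar [-0.121   0.3224] lip [0.0401 0.1461] ulip [0.02   0.2887] [ -0.25  -0.03   1.96   0.08 -46.07  -0.13]
74 bar [-0.1402  0.3081] lip [0.0439 0.1559] ulip [0.0042 0.2944] [ -0.59  -0.03   2.69   0.07 -54.07  -0.14]
66 bar [-0.1618  0.2932] lip [0.0416 0.1681] ulip [-0.017   0.2997] [ -0.87  -0.03   3.5    0.06 -62.07  -0.15]
```

>>> carry_out:
  deltas:
    - [1,0.1,0,-0.36,0,-6,0]
    - [1,0.5,0,0,0,-14,0]
    - [1,0.57,0,0.3,0,-22,0]
    - [1,0.38,0,0.78,0,-30,0]
    - [1,0.1,0,1.34,0,-38,0]
    - [1,-0.25,0,1.96,0,-46,0]
    - [1,-0.6,0,2.7,0,-54,0]
    - [1,-0.87,0,3.5,0,-62,0]

```text
time: 30.5
position: [0.5497, -0.1622, 0.2457]
tool_rot: [0.708, -0.706, 0.007, 0.005]
ft_force: [0.0, 0.9, -3.5]
grip_width: 0.0095
```

```bash
python3 two.py c20
python3 - <<'E'
from tip import *
plan([(-.112,.105,58,7),(-.11,.1,50,15),(-.108,.096,42,23),(-.106,.094,34,31),(-.105,.092,26,39),(-.105,.092,18,47),(-.105,.092,10,55),(-.105,.092,2,63)])
E
```

```text
t 30.5 grasp [ 0.5495 -0.1614  0.2947] z [ 0.0034 -0.0171 -0.9998] x [ 0.0021 -0.9999  0.0171] w 0.0095 F [ 0.0316  0.8501 -3.4924] q [-0.4736  0.3935  1.5053 -0.0145  1.2321  1.0998]
58 bar [-0.1846  0.2778] lip [0.0343 0.1823] ulip [-0.042   0.3044] [ 0.38 -0.06  0.57  0.05 -8.27 -0.45]
50 bar [-0.2059  0.261 ] lip [0.0241 0.1969] ulip [-0.0685  0.3072] [  0.95  -0.06   1.21   0.01 -16.27  -0.46]
42 bar [-0.2254  0.2421] lip [0.0113 0.2106] ulip [-0.0957  0.3069] [  1.45  -0.07   1.89  -0.02 -24.26  -0.46]
34 bar [-0.2426  0.2223] lip [-0.0038  0.2241] ulip [-0.1232  0.3046] [  1.88  -0.07   2.56  -0.05 -32.26  -0.46]
26 bar [-0.2581  0.2001] lip [-0.0219  0.235 ] ulip [-0.1513  0.2982] [  2.26  -0.08   3.3   -0.08 -40.26  -0.46]
18 bar [-0.2717  0.1777] lip [-0.0426  0.2452] ulip [-0.1796  0.2897] [  2.59  -0.08   4.02  -0.11 -48.26  -0.45]
10 bar [-0.282   0.1537] lip [-0.0645  0.2524] ulip [-0.2063  0.2774] [  2.81  -0.08   4.77  -0.15 -56.26  -0.45]
2 bar [-0.2888  0.1284] lip [-0.0872  0.2565] ulip [-0.2312  0.2615] [  2.93  -0.08   5.55  -0.18 -64.26  -0.44]
```

View pics/c20.png

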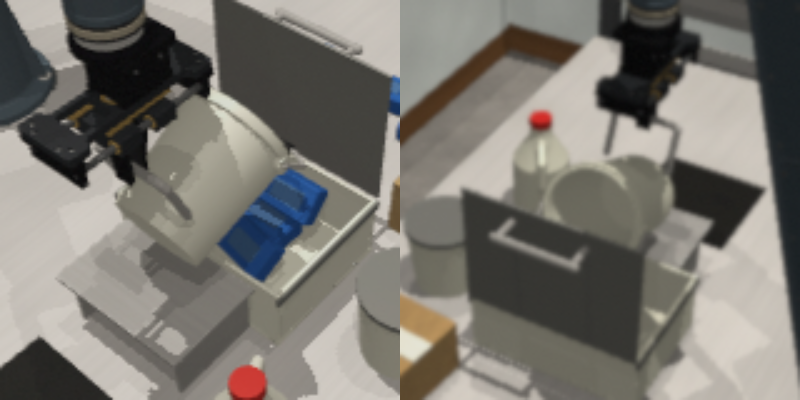

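>>> carry_out:
  deltas:
    - [1,0.38,0,0.57,0,-8,0]
    - [1,0.95,0,1.2,0,-16,0]
    - [1,1.45,0,1.9,0,-24,0]
    - [1,1.88,0,2.55,0,-32,0]
    - [1,2.26,0,3.3,0,-40,0]
    - [1,2.6,0,4.0,0,-48,0]
    - [1,2.6,0,4.0,0,-48,0]

```text
time: 31.3
position: [0.5472, -0.2329, 0.1366]
tool_rot: [-0.645, 0.651, 0.285, 0.281]
ft_force: [-0.5, -2.3, 0.4]
grip_width: 0.0092
```

```bash
python3 two.py c21
python3 - <<'E'
from tip import *
plan([(-.105,.092,12,53),(-.105,.092,6,59),(-.105,.092,0,65),(-.105,.09,-1,65)])
E
```

```text
t 31.3 grasp [ 0.5473 -0.2688  0.1699] z [-0.0025  0.7339 -0.6792] x [-0.0104 -0.6792 -0.7339] w 0.0092 F [-0.502  -2.3051  0.3934] q [-0.8728  0.848   1.2558  0.4944  1.7118  0.6033]
12 bar [-0.2797  0.1598] lip [-0.059   0.2509] ulip [-0.1998  0.2808] [ 0.67 -0.03  0.04  0.06 -6.07 -0.15]
6 bar [-0.2859  0.1412] lip [-0.0758  0.2548] ulip [-0.219   0.2699] [  1.18  -0.03   0.34   0.05 -12.07  -0.15]
0 bar [-0.29   0.122] lip [-0.093  0.257] ulip [-0.237  0.257] [  1.66  -0.03   0.69   0.04 -18.07  -0.15]
-1 bar [-0.2905  0.1168] lip [-0.0959  0.2552] ulip [-0.2399  0.2527] [  1.83  -0.04   0.82   0.04 -18.07  -0.15]
```

View pics/c21.png

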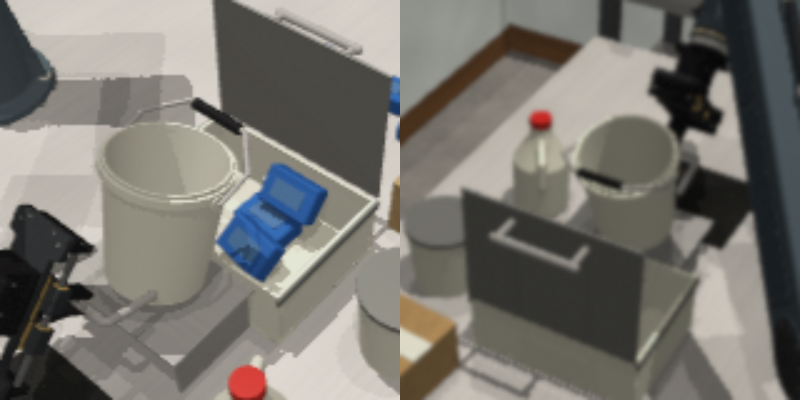

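>>> carry_out:
  deltas:
    - [1,0.67,0,0.04,0,-6,0]
    - [1,1.2,0,0.34,0,-12,0]
    - [1,1.66,0,0.7,0,-17,0]
    - [1,1.72,0,0.75,0,-17,0]
    - [1,1.72,0,0.75,0,-17,0]

```text
time: 31.9
position: [0.5501, -0.2438, 0.1023]
tool_rot: [0.601, -0.6, -0.373, -0.373]
ft_force: [0.3, 1.1, -0.2]
grip_width: 0.0093
```

```bash
python3 two.py c22;python3 - <<'E'
from pail import *
rim(.24,.27,.549,-.16)
bar(.10,.15,-.34,-.24)
E
```

```text
t 31.9 grasp [ 0.5501 -0.2877  0.124 ] z [-0.0017  0.8965 -0.4431] x [ 0.0017 -0.4431 -0.8965] w 0.0093 F [ 0.3018  1.0525 -0.1854] q [-0.925   1.0482  1.1248  0.6092  1.9176  0.553 ]
scene rim 839 [ 0.5519 -0.1591] 0.25140175572349177
side rim 384 [ 0.5503 -0.1527] 0.24950409905422077
0.49 8 -0.25876890821494924 -0.2402690994682798 0.12714703276309086
0.5 19 -0.258274848476155 -0.24029570792407057 0.12580898472975865
0.51 1 -0.2812807730736947 -0.2812807730736947 0.12755372789173625
0.52 7 -0.2879341466834531 -0.27933237397129207 0.12743740405174508
0.53 3 -0.2810406998110857 -0.2722071142324856 0.13423550748036372
0.54 28 -0.29938809454780196 -0.26873366894698064 0.13770112321514355
0.55 77 -0.3161663263427261 -0.267862508042183 0.12952976566320396
0.56 43 -0.3192413577603801 -0.27043875912820664 0.12748639807832007
0.57 12 -0.2899224582527734 -0.28039689389120465 0.12720621934222037
0.58 14 -0.28925053763639075 -0.2792675749049429 0.12807980976578032
0.59 38 -0.29060014162046244 -0.24057820063155272 0.12735733616538447
0.6 43 -0.28645184263308576 -0.24060290008635893 0.12585891703212027
```

>>> carry_out:
  deltas:
    - [1,0.1,0,0.05,0,0,0]
    - [1,0.1,0,0.05,0,0,0]
    - [0.1,0.1,0,0.05,0,0,0]
    - [0.1,0.1,0,0.05,0,0,0]
    - [0.1,0.1,0,0.05,0,0,0]
    - [0.1,0,0,-1,0,0,0]
    - [0.1,0,0,-2.5,0,0,0]
    - [0.1,0,0,-4.5,0,0,0]

```text
time: 32.95
position: [0.5494, -0.3441, 0.1503]
tool_rot: [0.6, -0.6, -0.376, -0.373]
ft_force: [0.9, -0.3, -0.0]
grip_width: 0.0381
```

```bash
python3 two.py c23;python3 - <<'E'
from pail import *
rim(.24,.27,.549,-.16)
bar(.10,.15,-.34,-.24)
o=get_obs()
print(to((.549,-.42,.36),down(-90),o=o))
im,d,P,i=grab('scene');Q=P[np.isfinite(P[...,2])]
H=cv2.cvtColor(im,cv2.COLOR_RGB2HSV)[np.isfinite(P[...,2])]
m=Q[(H[:,2]<60)&(Q[:,2]<.012)&(Q[:,2]>-.003)&(Q[:,0]>.42)&(Q[:,0]<.7)&(Q[:,1]>-.5)&(Q[:,1]<-.25)]
print('mat',len(m),cv2.minAreaRect((m[:,:2]*1000).astype(np.float32)),np.percentile(m,[.5,99.5],axis=0).ravel())
g=Q[(H[:,2]<70)&(abs(Q[:,0]-.55)<.06)&(Q[:,1]>-.17)&(Q[:,1]<-.02)&(Q[:,2]>.24)&(Q[:,2]<.335)]
print('grip',len(g),g.mean(0),np.percentile(g,[2,98],axis=0).ravel())
E
```

```text
t 32.95 grasp [ 0.5496 -0.3882  0.1718] z [-0.0037  0.8986 -0.4387] x [-0.002  -0.4387 -0.8986] w 0.0381 F [ 0.8543 -0.2816 -0.0064] q [-0.997   1.0858  0.8611  0.6152  2.1445  0.644 ]
scene rim 826 [ 0.5519 -0.1616] 0.2503610028588028
side rim 376 [ 0.5502 -0.1553] 0.2490489504608101
0.49 19 -0.28114205530202724 -0.24107546097486726 0.12384442401589424
0.5 49 -0.28958076565469737 -0.24013575571571755 0.12404439843416226
0.51 12 -0.29054287875127044 -0.2825378403832742 0.12433730402271764
0.52 12 -0.2903985636146117 -0.28013623496339585 0.12425265926887374
0.53 13 -0.2905365868600036 -0.2815095010963173 0.124333892387125
0.54 13 -0.2910066977253503 -0.2802128554677701 0.12441451056113162
0.55 12 -0.2901313150321925 -0.28105958476811277 0.12333023068789484
0.56 13 -0.29051305059761834 -0.2809799725342979 0.12396800849259038
0.57 14 -0.29231592561142905 -0.28183611147857945 0.12438344301331561
0.58 14 -0.2910052461496922 -0.28045476965120736 0.12436302235906099
0.59 38 -0.2908254187097156 -0.2408756803605669 0.12510990767287233
0.6 37 -0.28437703985502144 -0.24147677228035502 0.1233211804790364
[-4.46  0.02 -5.53  0.06 63.84 -0.05]
mat 3458 ((536.3866577148438, -381.81048583984375), (220.04747009277344, 189.87274169921875), 89.98654174804688) [ 0.4465 -0.4604 -0.0006  0.6283 -0.2738  0.0084]
grip 103 [ 0.5521 -0.0892  0.2844] [ 0.517  -0.0938  0.2792  0.5839 -0.0824  0.2881]
```

View pics/c23.png

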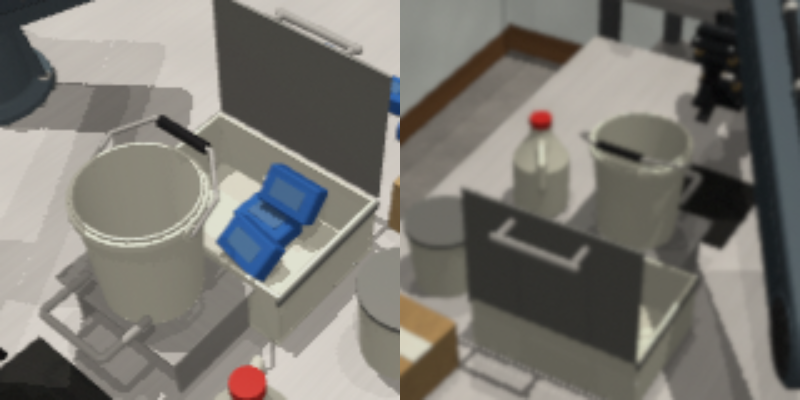

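>>> carry_out:
  deltas:
    - [0.1,-1,0,-1.2,0,8,0]
    - [0.1,-2,0,-2.4,0,16,0]
    - [0.1,-3,0,-3.6,0,24,0]
    - [0.1,-4,0,-4.8,0,32,0]
    - [0,-4.5,0,-5.5,0,40,0]
    - [0,-4.5,0,-5.5,0,48,0]
    - [0,-4.5,0,-5.5,0,56,0]
    - [0,-4.5,0,-5.5,0,64,0]

```text
time: 34.05
position: [0.5495, -0.4175, 0.3127]
tool_rot: [0.708, -0.706, 0.003, 0.003]
ft_force: [0.5, 0.5, -0.7]
grip_width: 0.0432
```

Run:
```python
from h import *
o=st()
print(to((.551,-.0885,.37),down(-90),o=o))
im,d,P,i=grab('wrist','w24')
H=cv2.cvtColor(im,cv2.COLOR_RGB2HSV)
m=(H[...,2]<70)&(P[...,2]<.012)&(P[...,2]>-.004)&(abs(P[...,0]-.54)<.13)&(abs(P[...,1]+.37)<.13)
q=P[m];print('mat',len(q),np.percentile(q,[.5,99.5],axis=0).ravel(),cv2.minAreaRect((q[:,:2]*1000).astype(np.float32)))
```

```text
t 34.05 grasp [ 0.5495 -0.4171  0.3617] z [ 0.     -0.0086 -1.    ] x [ 0.0025 -1.      0.0086] w 0.0432 F [ 0.4901  0.5482 -0.6699] q [-0.8083  0.5232  1.0971 -0.0059  1.515   0.7603]
[-13.16  -0.09  -0.45  -0.    -0.49   0.14]
mat 9470 [ 0.4412 -0.4573  0.0014  0.6273 -0.2711  0.0061] ((533.8489990234375, -363.5052490234375), (189.4996795654297, 188.5846710205078), 88.91692352294922)
```

View pics/w24.png

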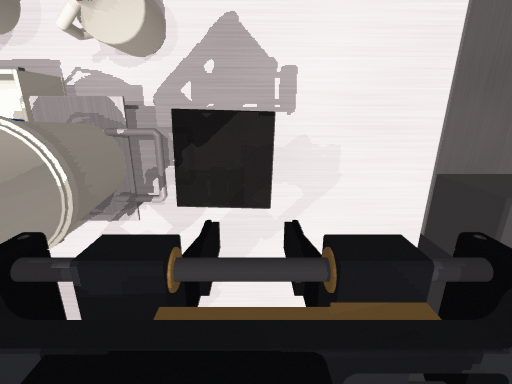

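>>> carry_out:
  deltas:
    - [0,-13.15,-0.1,-0.5,0,0,0]
    - [0,-13.15,-0.1,-0.5,0,0,0]
    - [0,-13.15,-0.1,-0.5,0,0,0]
    - [0,-13.15,-0.1,-0.5,0,0,0]
    - [0,-13.15,-0.1,-0.5,0,0,0]
    - [0,-13.15,-0.1,-0.5,0,0,0]
    - [0,-13.15,-0.1,-0.5,0,0,0]
    - [0,-13.15,-0.1,-0.5,0,0,0]

```text
time: 34.9
position: [0.5503, -0.0846, 0.3231]
tool_rot: [0.71, -0.704, -0.001, 0.001]
ft_force: [0.2, -0.8, -0.3]
grip_width: 0.0438
```

Run:
```python
from h import *
o=st()
print(to((.551,-.0885,.285),down(-90),o=o))
im,d,P,i=grab('wrist','w25')
H=cv2.cvtColor(im,cv2.COLOR_RGB2HSV)
m=(H[...,2]<90)&(P[...,2]<.31)&(P[...,2]>.255)&(abs(P[...,0]-.55)<.06)&(abs(P[...,1]+.09)<.04)
q=P[m];print(len(q),q.mean(0),np.percentile(q,[2,98],axis=0).ravel())
```

```text
t 34.9 grasp [ 0.5505 -0.0846  0.3721] z [-0.0034 -0.0001 -1.    ] x [ 0.0074 -1.      0.    ] w 0.0438 F [ 0.2358 -0.8264 -0.2758] q [-0.3524  0.3072  1.4212 -0.0012  1.4164  1.2112]
[ 0.16 -0.04  3.48  0.19 -0.    0.42]
1063 [ 0.5513 -0.0835  0.2848] [ 0.5159 -0.0902  0.2801  0.5836 -0.0771  0.2873]
```

View pics/w25.png

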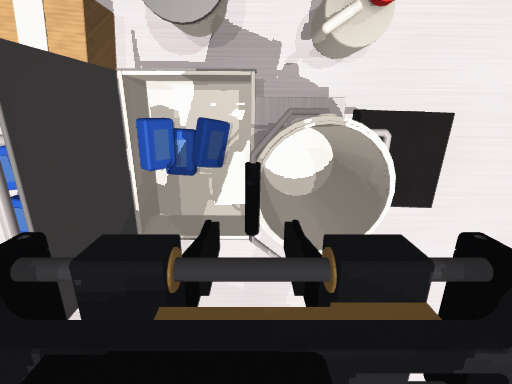

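>>> carry_out:
  deltas:
    - [0,0.06,0,1.5,0,0,0.4]
    - [0,0.06,0,2.8,0,0,0.4]
    - [0,0.06,0,3.4,0,0,0.4]
    - [0,0.06,0,3.52,0,0,0.4]
    - [1,0.06,0,3.52,0,0,0.4]
    - [1,0.06,0,3.52,0,0,0.4]
    - [1,0.06,0,3.52,0,0,0.4]
    - [1,0.06,0,3.52,0,0,0.4]
  force: 30

```text
time: 35.75
position: [0.5527, -0.0917, 0.2371]
tool_rot: [-0.705, 0.709, -0.002, -0.0]
ft_force: [0.5, 2.1, 1.5]
grip_width: 0.0192
```

>>> carry_out:
  deltas:
    - [1,0,0,0,0,0,0]
    - [1,0,0,0,0,0,0]
    - [1,0,0,0,0,0,0]

```text
time: 36.05
position: [0.5524, -0.0917, 0.2365]
tool_rot: [-0.705, 0.709, -0.002, -0.001]
ft_force: [-0.6, 1.9, 2.6]
grip_width: 0.0134
```

Run:
```python
from h import *
o=st()
for ph in (58,48,38,28,18,8,0):
    a=np.radians(ph); print(ph,to((.551,-.1605+.085*np.sin(a),.238+.085*np.cos(a)+.003),down(-90),o=o))
```

```text
t 36.05 grasp [ 0.5523 -0.0916  0.2855] z [ 0.0011 -0.0035 -1.    ] x [-0.0063 -1.      0.0035] w 0.0134 F [-0.586   1.9155  2.5812] q [-0.3624  0.3869  1.5439 -0.003   1.2084  1.2157]
58 [-0.13  0.06 -0.02 -0.07 -0.2  -0.36]
48 [ 0.23  0.05 -0.5  -0.07 -0.2  -0.36]
38 [ 0.66  0.05 -0.9  -0.07 -0.2  -0.36]
28 [ 1.16  0.05 -1.22 -0.07 -0.2  -0.36]
18 [ 1.7   0.04 -1.45 -0.07 -0.2  -0.36]
8 [ 2.28  0.04 -1.58 -0.07 -0.2  -0.36]
0 [ 2.76  0.04 -1.61 -0.07 -0.2  -0.36]
```

Gripped (13.4 mm). Now I'll raise the bail along its arc, then lift.

>>> carry_out:
  deltas:
    - [1,0.25,0,-0.45,0,0,0]
    - [1,0.68,0,-0.85,0,0,0]
    - [1,1.18,0,-1.17,0,0,0]
    - [1,1.72,0,-1.4,0,0,0]
    - [1,2.3,0,-1.53,0,0,0]
    - [1,2.76,0,-1.58,0,0,0]
    - [1,2.76,0,-1.58,0,0,0]
  force: 45

```text
time: 36.75
position: [0.5516, -0.1633, 0.2756]
tool_rot: [-0.704, 0.71, -0.002, -0.002]
ft_force: [0.4, -0.3, -2.5]
grip_width: 0.0126
```

```bash
python3 two.py c26
```

```text
t 36.75 grasp [ 0.5516 -0.1631  0.3246] z [ 0.0001 -0.0045 -1.    ] x [-0.009  -0.9999  0.0045] w 0.0126 F [ 0.4364 -0.3375 -2.4848] q [-0.4796  0.3718  1.4535 -0.0041  1.3142  1.1012]
```

View pics/c26.png

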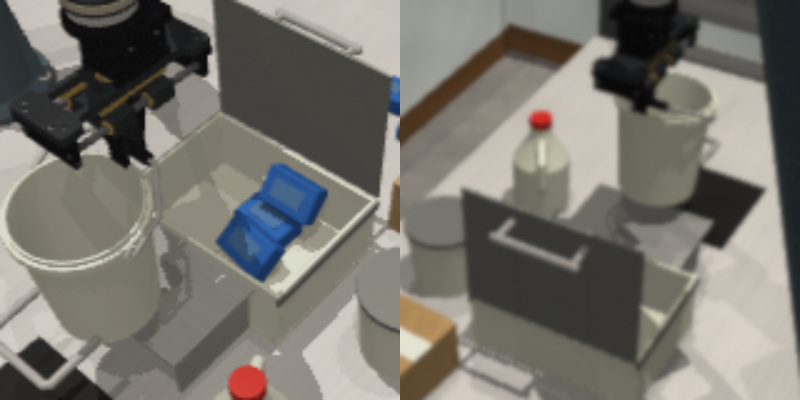

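Run:
```python
from pail import *
for c in('scene','side'):
    im,d,P,i=grab(c);Q=P[np.isfinite(P[...,2])]
    r=Q[(abs(Q[:,0]-.55)<.09)&(abs(Q[:,1]+.235)<.1)&(Q[:,2]>.25)&(Q[:,2]<.34)]
    H,xe=np.histogram(r[:,2],bins=18,range=(.25,.34));print(c,H)
    for s in ((r[:,1]<-.29),(abs(r[:,1]+.235)<.015),(r[:,1]>-.18)):
        q=r[s];print(len(q),np.median(q,0) if len(q) else '')
bar(.10,.2,-.42,-.3)
```

```text
scene [123 107 118  95 107 143 238 265 179  78   8  18  24  36  47  67  18  21]
204 [ 0.5644 -0.3006  0.2822]
271 [ 0.4832 -0.2356  0.2803]
494 [ 0.5536 -0.169   0.2951]
side [62 62 72 60 74 48 49 73 79 22  5 11 15 16 22 20 10  7]
132 [ 0.5513 -0.2963  0.2697]
31 [ 0.4794 -0.2294  0.2804]
355 [ 0.5402 -0.1635  0.2886]
0.49 41 -0.3491248172476388 -0.30040187833087134 0.15494275068030805
0.5 42 -0.3537290128109407 -0.30016247267251916 0.15252642711242448
0.51 15 -0.35331897896465797 -0.34449129022647773 0.15302282702258307
0.52 14 -0.3541382659950836 -0.34282218372672324 0.15326866528527688
0.53 14 -0.35264960754071106 -0.343916852577251 0.15406264494582944
0.54 15 -0.35336951500653235 -0.34193495743511537 0.15173507777432937
0.55 15 -0.35294252237425794 -0.34414166201980884 0.1529160954116029
0.56 13 -0.3529348550662825 -0.3443892526125788 0.15204040626633974
0.57 15 -0.35406114480104994 -0.3430576626742913 0.15321425908179753
0.58 15 -0.35328796359005854 -0.3445474837868885 0.15332188914767653
0.59 56 -0.3524150956332569 -0.3013192355106193 0.15491610869656353
0.6 32 -0.34607421311865405 -0.30083846201121606 0.1526339527486164
```

>>> carry_out:
  deltas:
    - [1,0.6,0.05,0,0,0,0]
    - [1,1.6,0.1,0,0,0,0]
    - [1,2.8,0.2,0,0,0,0]
    - [1,4,0.3,0,0,0,0]
    - [1,5.1,0.4,0,0,0,0]
    - [1,5.76,0.48,0.3,0,0,0]
    - [1,5.76,0.48,1.2,0,0,0]
    - [1,5.76,0.48,2.2,0,0,0]

```text
time: 37.8
position: [0.5387, -0.3061, 0.2207]
tool_rot: [-0.704, 0.71, -0.002, -0.001]
ft_force: [-0.2, -0.2, -3.8]
grip_width: 0.0128
```

>>> carry_out:
  deltas:
    - [1,0,0,0.8,0,0,0]
    - [1,0,0,1.5,0,0,0]
    - [1,0,0,1.8,0,0,0]
    - [1,0,0,1.8,0,0,0]

```text
time: 38.2
position: [0.5377, -0.3043, 0.1745]
tool_rot: [-0.705, 0.709, 0.001, -0.001]
ft_force: [-0.2, -0.7, -2.2]
grip_width: 0.0129
```

Run:
```python
from pail import *
st();grab('scene','sc27')
bar(.01,.08,-.56,-.45)
```

```text
t 38.2 grasp [ 0.5379 -0.3043  0.2235] z [-0.0028 -0.0011 -1.    ] x [-0.0063 -1.      0.0011] w 0.0129 F [-0.2202 -0.6975 -2.2146] q [-0.6942  0.5365  1.4663 -0.0029  1.1403  0.8841]
0.48 64 -0.4944935617379595 -0.45120132184879225 0.05314784925480687
0.49 17 -0.4959001556658201 -0.4513002565614752 0.05161749379195246
0.5 16 -0.49588494080442497 -0.4856619476578701 0.050600163972348344
0.51 16 -0.4958782197567884 -0.48550314462715344 0.05196316370694998
0.52 16 -0.4958220504592501 -0.48571159766504335 0.051126226460384616
0.53 16 -0.49584746913648625 -0.48532872840252606 0.05273063284972074
0.54 14 -0.4957435422661083 -0.4854472068820414 0.05215636633763315
0.55 12 -0.4956502769730262 -0.4872694702421401 0.05246148120102978
0.56 16 -0.49569153028145463 -0.48720348117999024 0.051557575643147724
0.57 17 -0.4954163026247949 -0.4589541081281311 0.05224030648099065
0.58 75 -0.49527932845010303 -0.4500771316104991 0.053241584488778804
0.59 1 -0.47076184345842953 -0.47076184345842953 0.05286896135773822
```

View pics/sc27.png

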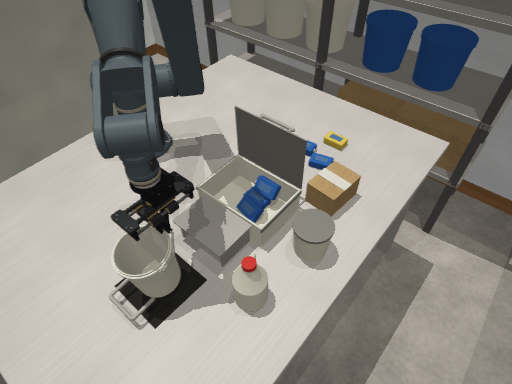

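>>> carry_out:
  deltas:
    - [1,0,0,0.3,0,0,0]
    - [1,0,0,0.55,0,0,0]
    - [1,0,0,0.75,0,0,0]
    - [1,0,0,0.9,0,0,0]
    - [1,0,0,0.95,0,0,0]
    - [1,0,0,0.95,0,0,0]

```text
time: 38.9
position: [0.5392, -0.3055, 0.1532]
tool_rot: [-0.705, 0.709, -0.002, -0.001]
ft_force: [1.0, 0.8, 0.8]
grip_width: 0.0127
```

Run:
```python
from pail import *
st()
bar(.01,.08,-.56,-.45)
rim(.155,.185,.5355,-.365)
```

```text
t 38.9 grasp [ 0.5391 -0.3053  0.2022] z [ 0.0013 -0.0046 -1.    ] x [-0.0063 -1.      0.0046] w 0.0127 F [1.0027 0.7786 0.782 ] q [-0.694   0.5614  1.4867 -0.0031  1.0895  0.8845]
0.48 56 -0.49446858819001777 -0.45067185997025805 0.03341300515402834
0.49 20 -0.4959922360925075 -0.4521011513999536 0.03166324886450611
0.5 14 -0.49601158059047773 -0.48699992207387277 0.031036380741025937
0.51 15 -0.49729441181373146 -0.48704897967524075 0.031714984177234284
0.52 17 -0.4973619459668237 -0.4869568403559237 0.032557288688672914
0.53 16 -0.4972603545995092 -0.48699917649085145 0.031543494639580394
0.54 16 -0.49720958812739957 -0.48671907593087727 0.03017765646575382
0.55 15 -0.49725971118361295 -0.48697843137846886 0.03158536792279487
0.56 16 -0.49715924226628405 -0.4864746981012544 0.03163212258634063
0.57 16 -0.4970616144158379 -0.4887417704296231 0.03204535124583674
0.58 76 -0.49697489878525997 -0.4500165738451244 0.03271789844427808
0.59 5 -0.48827685689622474 -0.4515956880348112 0.029870919895662484
scene rim 776 [ 0.5389 -0.3816] 0.16693411367144484
side rim 192 [ 0.537  -0.3759] 0.16878456417445575
```

>>> carry_out:
  deltas:
    - [1,0.1,0,0.15,0,0,0]
    - [1,0.2,0,0.3,0,0,0]
    - [1,0.2,0,0.35,0,0,0]
    - [1,0.2,0,0.35,0,0,0]

```text
time: 39.45
position: [0.5413, -0.3053, 0.1501]
tool_rot: [-0.705, 0.71, -0.001, 0.003]
ft_force: [-0.1, 18.9, 31.7]
grip_width: 0.0126
```

Run:
```python
from pail import *
st()
bar(.01,.08,-.56,-.45)
rim(.155,.185,.5355,-.365)
```

```text
t 39.45 grasp [ 0.541  -0.3054  0.1991] z [ 0.0064  0.0025 -1.    ] x [-0.0069 -1.     -0.0025] w 0.0126 F [-0.1362 18.8961 31.695 ] q [-0.6963  0.567   1.4858  0.0068  1.0856  0.8782]
0.48 59 -0.4943685861663173 -0.4505353888096507 0.03332682669492282
0.49 23 -0.4961139405504146 -0.45217795593337556 0.0317719058622602
0.5 14 -0.4975844745235156 -0.48711249027148373 0.030642160939760188
0.51 17 -0.49744750158877454 -0.48712305885723406 0.029821528530197594
0.52 13 -0.4973819927954699 -0.48684999712271176 0.030384789620293673
0.53 17 -0.49724905407951575 -0.4867398256454654 0.031009384441671117
0.54 15 -0.4970453517821371 -0.48883074875301663 0.030925808909842534
0.55 12 -0.4970894228275099 -0.48865948990247476 0.030202873377737527
0.56 18 -0.49707648154502077 -0.48846357112510297 0.030433621614916306
0.57 15 -0.4969820525020223 -0.48675576038148644 0.030048217858688164
0.58 70 -0.49636547633600775 -0.45036087307597045 0.032513695135771625
0.59 8 -0.4884359640128293 -0.4513674359813352 0.03123936967005786
scene rim 793 [ 0.5404 -0.383 ] 0.16682552006577278
side rim 203 [ 0.5393 -0.3769] 0.16827276185032258
```

>>> carry_out:
  deltas:
    - [1,-0.2,0,-0.35,0,0,0]
    - [1,-0.2,0,-0.35,0,0,0]

```text
time: 39.8
position: [0.5391, -0.3049, 0.1534]
tool_rot: [-0.705, 0.709, -0.002, -0.001]
ft_force: [0.4, 1.8, -0.0]
grip_width: 0.0126
```

>>> carry_out:
  deltas:
    - [0.6,0,0,0,0,0,0]
    - [0.2,0,0,0,0,0,0]
    - [0,0,0,0,0,0,0]
    - [0,0,0,0,0,0,0]
    - [0,0,0,-1,0,0,0]
    - [0,0,0,-3,0,0,0]
    - [0,0,0,-5,0,0,0]
    - [0,0,0,-6.5,0,0,0]

```text
time: 40.6
position: [0.5392, -0.306, 0.3179]
tool_rot: [-0.705, 0.71, -0.003, -0.001]
ft_force: [-0.0, -0.0, 0.1]
grip_width: 0.0435
```

Run:
```python
from pail import *
st()
bar(.02,.08,-.56,-.45)
rim(.155,.185,.5355,-.375)
grab('wrist','w28')
```

```text
t 40.6 grasp [ 0.5391 -0.3056  0.3669] z [ 0.0025 -0.0064 -1.    ] x [-0.0071 -1.      0.0064] w 0.0435 F [-0.0056 -0.005   0.0867] q [-0.6942  0.4063  1.2813 -0.0034  1.448   0.8841]
0.48 40 -0.48818688980900565 -0.4509420731299164 0.038381450968730135
0.49 26 -0.4897866102159861 -0.4508759883851934 0.037898581546320975
0.5 16 -0.4897705288566757 -0.4791805747939956 0.038999275900391706
0.51 18 -0.48984650257240314 -0.4790504179512365 0.03796165603062274
0.52 15 -0.4897320563973972 -0.47918522302850886 0.03872304764481416
0.53 16 -0.48975762154910174 -0.479014675538472 0.039069867878812725
0.54 16 -0.48946858987396813 -0.47906597777264803 0.03848673209370834
0.55 14 -0.4892618783695452 -0.4791932913428756 0.03901479295019483
0.56 20 -0.4893227386093528 -0.47915574105313236 0.0377410160644428
0.57 16 -0.4889388956532101 -0.4584050628438201 0.0381254544919708
0.58 52 -0.4892974065030782 -0.4507160046044243 0.039020571801220816
0.59 13 -0.48077395380025356 -0.4522921595113982 0.03667393859678336
scene rim 934 [ 0.5383 -0.3593] 0.16468250982643146
side rim 265 [ 0.537  -0.3535] 0.1631067970989184
```

View pics/p_scene.png

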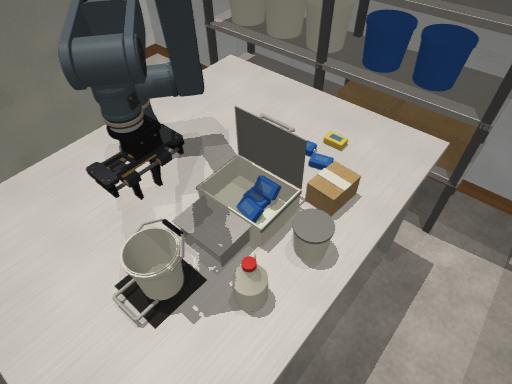

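View pics/w28.png

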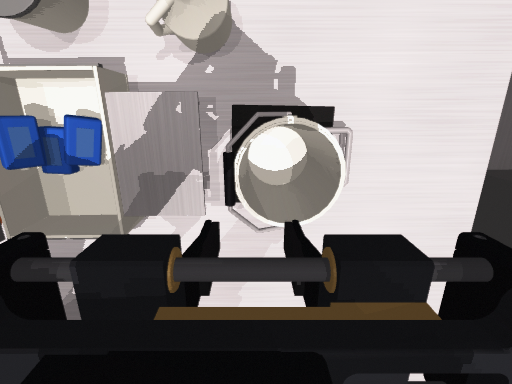

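```bash
cat > strays.py <<'E'
from h import *
def strays(cams=('side','scene','wrist')):
    for c in cams:
        im,d,P,i=grab(c,f'st_{c}')
        hsv=cv2.cvtColor(im,cv2.COLOR_RGB2HSV)
        ok=(P[...,1]>.18)&(P[...,1]<.7)&(P[...,0]>.2)&(P[...,0]<.95)&(P[...,2]>.022)&(P[...,2]<.045)
        m=((hsv[...,0]>100)&(hsv[...,0]<125)&(hsv[...,1]>120)&ok).astype(np.uint8)
        m=cv2.erode(m,np.ones((2,2),np.uint8)) if c!='scene' else m
        n,l,s,ce=cv2.connectedComponentsWithStats(m,connectivity=4)
        for j in range(1,n):
            if s[j,4]>20:
                q=P[l==j];print(c,'px',ce[j].round(),s[j,4],'z',np.median(q[:,2]),cv2.minAreaRect((q[:,:2]*1000).astype(np.float32)))
E
python3 - <<'E'
from strays import *
strays(('side','scene'))
im=cv2.imread('pics/st_side.png');cv2.imwrite('pics/z29.png',cv2.resize(im[260:350,160:300],None,fx=5,fy=5,interpolation=cv2.INTER_CUBIC))
E
```

```text
side px [207. 284.] 251 z 0.029297089040416502 ((614.3136596679688, 348.13519287109375), (73.79706573486328, 47.944374084472656), 17.20931053161621)
side px [276. 288.] 31 z 0.029825980803366958 ((408.29913330078125, 252.4322509765625), (34.54847717285156, 12.31517505645752), 63.9920768737793)
side px [227. 303.] 290 z 0.02959219702749638 ((516.2686157226562, 383.06988525390625), (76.26876068115234, 48.670753479003906), 4.321617126464844)
side px [255. 317.] 313 z 0.029156939414324068 ((414.2418518066406, 380.11419677734375), (47.0293083190918, 76.02530670166016), 84.03764343261719)
side px [187. 317.] 38 z 0.030396375882798532 ((592.2472534179688, 487.98138427734375), (36.06424331665039, 11.973641395568848), 0.9110453128814697)
scene px [336. 137.] 36 z 0.03156181212507936 ((595.7807006835938, 489.65057373046875), (42.926692962646484, 24.794734954833984), 2.4302759170532227)
scene px [310. 146.] 82 z 0.0293928992056115 ((547.009033203125, 380.9647216796875), (34.185760498046875, 61.5075798034668), 28.147062301635742)
scene px [320. 160.] 221 z 0.029894921647592665 ((618.9889526367188, 341.56219482421875), (81.91339111328125, 56.71193313598633), 16.447160720825195)
```

View pics/z29.png

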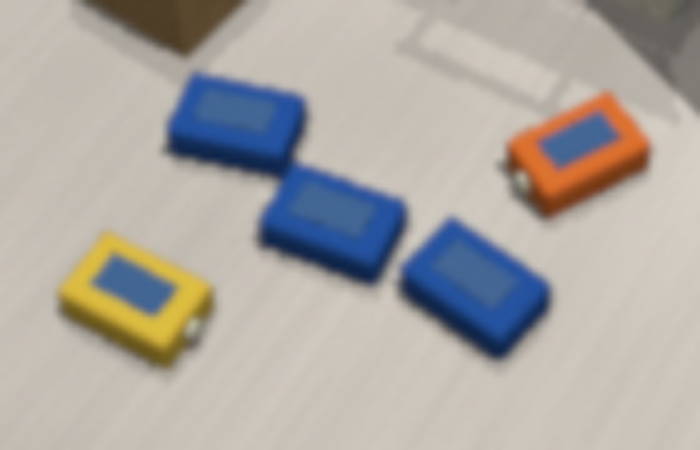

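Run:
```python
from h import *
for c in('scene','side'):
    im,d,P,i=grab(c);hsv=cv2.cvtColor(im,cv2.COLOR_RGB2HSV)
    q=P[(P[...,2]>.08)&(P[...,2]<.1)&(P[...,0]>.64)&(P[...,0]<.84)&(P[...,1]>.13)&(P[...,1]<.34)]
    print(c,'carton',len(q),cv2.minAreaRect((q[:,:2]*1000).astype(np.float32)),np.percentile(q,[1,99],axis=0))
    m=(hsv[...,0]>100)&(hsv[...,0]<125)&(hsv[...,1]>120)&(P[...,1]>-.09)&(P[...,1]<.11)&(P[...,0]>.41)&(P[...,0]<.69)
    q=P[m]
    if len(q): print('blue',len(q),np.percentile(q,[1,50,99],axis=0))
```

```text
scene carton 1179 ((735.168701171875, 227.0314178466797), (153.1497344970703, 113.19486999511719), 85.11715698242188) [[0.6795 0.1495 0.0813]
 [0.7943 0.3009 0.0945]]
blue 1055 [[ 0.5183 -0.0399  0.0177]
 [ 0.5767  0.044   0.0539]
 [ 0.6156  0.0935  0.095 ]]
side carton 1055 ((738.4552612304688, 230.1700439453125), (153.86578369140625, 118.99317169189453), 84.69763946533203) [[0.6788 0.1568 0.0813]
 [0.7936 0.3075 0.0956]]
```

Run:
```python
from h import *
o=get_obs()
print(to((.60,.34,.40),down(-78),o=o))
```

```text
[-25.78  -2.31  -1.57   0.21  -0.02 -12.39]
```

>>> carry_out:
  deltas:
    - [-0.8,0,0,-1.6,0,0,0]
    - [-0.8,-25.8,-2.3,-1.6,0,0,-12.4]
    - [-0.8,-25.8,-2.3,-1.6,0,0,-12.4]
    - [-0.8,-25.8,-2.3,-1.6,0,0,-12.4]
    - [-0.8,-25.8,-2.3,-1.6,0,0,-12.4]
    - [-0.8,-25.8,-2.3,-1.6,0,0,-12.4]
    - [-0.8,-25.8,-2.3,-1.6,0,0,-12.4]
    - [-0.8,-25.8,-2.3,-1.6,0,0,-12.4]

```text
time: 41.8
position: [0.5713, 0.0458, 0.3521]
tool_rot: [0.777, -0.629, -0.0, 0.002]
ft_force: [0.6, -0.5, 0.7]
grip_width: 0.078
```

>>> carry_out:
  deltas:
    - [-0.8,-12,-1.2,0,0,0,0]
    - [-0.8,-12,-1.2,0,0,0,0]
    - [-0.8,-12,-1.2,0,0,0,0]
    - [-0.8,-12,-1.2,0,0,0,0]
    - [-0.8,-12,-1.2,0,0,0,0]
    - [-0.8,-12,-1.2,0,0,0,0]
    - [-0.8,-12,-1.2,0,0,0,0]

```text
time: 42.5
position: [0.5365, 0.3494, 0.3503]
tool_rot: [0.78, -0.626, -0.001, 0.002]
ft_force: [0.1, -0.9, -0.9]
grip_width: 0.0782
```

Run:
```python
from strays import *
o=st()
strays(('wrist','scene','side'))
```

```text
t 42.5 grasp [0.5367 0.3495 0.3993] z [-0.0037 -0.0019 -1.    ] x [ 0.2156 -0.9765  0.0011] w 0.0782 F [ 0.0881 -0.9344 -0.8743] q [ 0.4031  0.4254  1.1658 -0.0003  1.5545  1.7566]
wrist px [263. 108.] 977 z 0.029743171483085695 ((616.36083984375, 345.8485107421875), (80.4576416015625, 50.87476348876953), 15.327856063842773)
wrist px [186. 104.] 277 z 0.03051905528076837 ((593.8526611328125, 488.2486267089844), (45.04026794433594, 21.44122314453125), 0.006168610416352749)
wrist px [235. 156.] 687 z 0.029597083224843557 ((518.6146240234375, 379.318603515625), (81.02802276611328, 50.38543701171875), 6.580187797546387)
wrist px [206. 203.] 784 z 0.029880078597852244 ((410.8975830078125, 419.1787109375), (50.00733947753906, 81.60513305664062), 82.30683898925781)
wrist px [284. 221.] 195 z 0.03026471147963017 ((407.54150390625, 252.49871826171875), (43.50960922241211, 21.3843936920166), 60.942569732666016)
scene px [293. 128.] 45 z 0.02989928070824477 ((415.65789794921875, 422.9183654785156), (36.951416015625, 76.8182144165039), 82.18731689453125)
scene px [336. 137.] 36 z 0.0305646480965
[... 429 characters left out ...]
93407008 ((613.7809448242188, 348.5899658203125), (74.01068878173828, 48.075443267822266), 14.503106117248535)
side px [276. 288.] 31 z 0.030563142555520395 ((407.8749694824219, 252.99948120117188), (33.20545959472656, 13.15551471710205), 55.127017974853516)
side px [227. 303.] 308 z 0.029376415042024928 ((517.10302734375, 383.47528076171875), (77.31401824951172, 48.845062255859375), 4.413729667663574)
side px [187. 317.] 38 z 0.030448627808006057 ((593.1094970703125, 487.4317321777344), (14.303768157958984, 34.47252655029297), 84.85094451904297)
side px [249. 328.] 334 z 0.029183526548967054 ((407.1710205078125, 423.7116394042969), (47.018367767333984, 76.41046142578125), 81.83729553222656)
```

View pics/st_wrist.png

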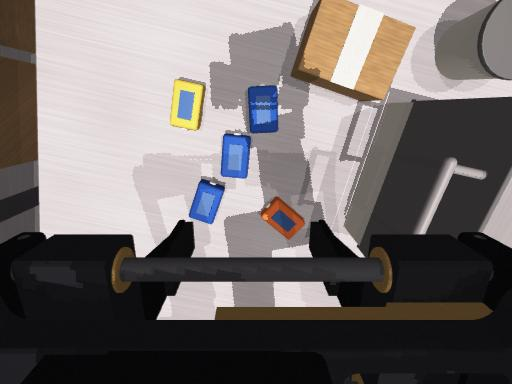

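In the wrist view the blue packs are at (263,108), (235,156) and (206,203). The orange one at (284,221) and the yellow one at (186,104) are look-alikes. The third blue pack has been knocked about 4 cm, to (0.41,0.42). I'll take the first pack now.

Run:
```python
from h import *
o=get_obs()
print(to((.606,.3435,.10),down(-77),o=o));print(to((.606,.3435,.020),down(-77),o=o))
```

```text
[ 0.49 -2.69 12.    0.2  -0.28 -0.93]
[ 0.48 -2.7  15.2   0.2  -0.28 -0.93]
```

>>> carry_out:
  deltas:
    - [-0.9,0.48,-2.7,2,0,0,0]
    - [-0.9,0.48,-2.7,4,0,0,0]
    - [-0.9,0.48,-2.7,6,0,0,0]
    - [-0.9,0.48,-2.7,8,0,0,0]
    - [-0.9,0.48,-2.7,10,0,0,0]
    - [-0.9,0.48,-2.7,12,0,0,0]
    - [-0.9,0.48,-2.7,12,0,0,0]

```text
time: 43.35
position: [0.6045, 0.3406, 0.047]
tool_rot: [0.776, -0.63, -0.001, 0.006]
ft_force: [0.1, -0.2, 0.1]
grip_width: 0.0828
```

Run:
```python
from strays import *
o=st()
print(to((.606,.3435,.020),down(-77),o=o))
strays(('wrist',))
```

```text
t 43.35 grasp [0.6049 0.3409 0.096 ] z [-0.0089 -0.0074 -0.9999] x [ 0.2052 -0.9787  0.0054] w 0.0828 F [ 0.0876 -0.2054  0.1171] q [ 0.3543  0.7884  1.3407 -0.0045  1.0234  1.7209]
[-0.12 -0.11  3.04  0.59 -0.31 -1.16]
wrist px [250. 187.] 5687 z 0.029810818132899652 ((617.7750854492188, 346.2608947753906), (82.11786651611328, 52.17288589477539), 15.381160736083984)
wrist px [ 75. 184.] 1645 z 0.030524949278374014 ((593.825439453125, 488.3250732421875), (48.70771408081055, 25.17498016357422), 0.8495485186576843)
wrist px [207. 249.] 489 z 0.029144178958193517 ((555.0150756835938, 372.8909606933594), (14.2984037399292, 31.230424880981445), 6.022228717803955)
wrist px [196. 300.] 1703 z 0.02991038176411806 ((499.68402099609375, 376.2392578125), (43.13235855102539, 51.704532623291016), 8.165971755981445)
```

View pics/st_wrist.png

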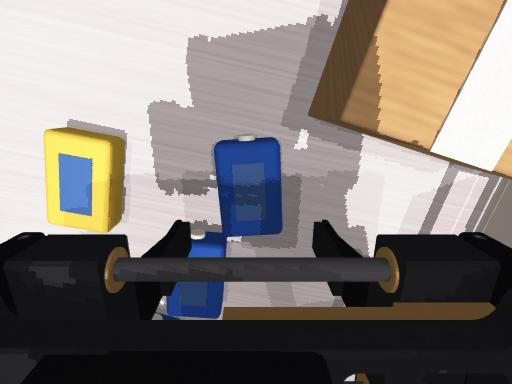

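>>> carry_out:
  deltas:
    - [-0.9,-0.1,-0.1,1.2,0,0,-1]
    - [-0.9,-0.1,-0.1,2.2,0,0,-1]
    - [-0.9,-0.1,-0.1,2.9,0,0,-1]
    - [-0.9,-0.1,-0.1,2.9,0,0,-1]
    - [1,-0.1,-0.1,2.9,0,0,-1]
    - [1,-0.1,-0.1,2.9,0,0,-1]
    - [1,-0.1,-0.1,2.9,0,0,-1]
    - [1,-0.1,-0.1,2.9,0,0,-1]
  force: 35

```text
time: 44.2
position: [0.6101, 0.3476, -0.0184]
tool_rot: [0.783, -0.622, 0.002, 0.001]
ft_force: [-0.4, -2.0, 1.1]
grip_width: 0.0584
```

>>> carry_out:
  deltas:
    - [1,0,0,0,0,0,0]
    - [1,0,0,0,0,0,0]

```text
time: 44.4
position: [0.6099, 0.3475, -0.0187]
tool_rot: [0.783, -0.622, 0.002, 0.001]
ft_force: [-0.7, -2.1, 5.7]
grip_width: 0.0535
```

Run:
```python
from strays import *
o=st()
```

```text
t 44.4 grasp [0.6098 0.3476 0.0303] z [ 0.0014 -0.0036 -1.    ] x [ 0.2257 -0.9742  0.0038] w 0.0535 F [-0.6829 -2.0849  5.7039] q [ 0.3609  0.8804  1.3489 -0.0049  0.9122  1.7071]
```

>>> carry_out:
  deltas:
    - [1,0,0,-1,0,0,0]
    - [1,0,0,-3,0,0,0]
    - [1,0,0,-5,0,0,0]
    - [1,0,0,-7,0,0,0]
    - [1,0,0,-9,0,0,0]
    - [1,0,0,-11,0,0,0]
    - [1,0,0,-13,0,0,0]
    - [1,0,0,-15,0,0,0]

```text
time: 45.2
position: [0.6084, 0.3491, 0.3566]
tool_rot: [0.783, -0.622, 0.0, 0.002]
ft_force: [1.0, 0.6, -1.0]
grip_width: 0.0537
```

Run:
```python
from h import *
o=st()
print(to((.466,-.03,.40),down(-90),o=o))
grab('side','s30')
```

```text
t 45.2 grasp [0.6084 0.3493 0.4056] z [-0.0012 -0.0031 -1.    ] x [ 0.2258 -0.9742  0.0027] w 0.0537 F [ 1.0262  0.6074 -1.005 ] q [ 0.3633  0.5261  0.9803 -0.0024  1.6374  1.7061]
[13.49  8.97  0.28  0.09 -0.17 13.05]
```

View pics/s30.png

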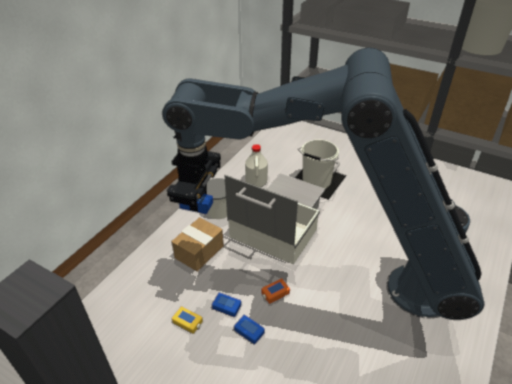

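Holding it. Now across, over the lid and above the bin.

>>> carry_out:
  deltas:
    - [1,13.5,9,0,0,0,13]
    - [1,13.5,9,0,0,0,13]
    - [1,13.5,9,0,0,0,13]
    - [1,13.5,9,0,0,0,13]
    - [1,13.5,9,0,0,0,13]
    - [1,13.5,9,0,0,0,13]
    - [1,13.5,9,0,0,0,13]
    - [1,13.5,9,0,0,0,13]

```text
time: 46.05
position: [0.4668, -0.0264, 0.3559]
tool_rot: [0.708, -0.707, 0.001, 0.001]
ft_force: [1.2, -0.4, -0.4]
grip_width: 0.0536
```

>>> carry_out:
  deltas:
    - [1,1.5,1.2,0,0,0,0]
    - [1,1.5,1.2,0,0,0,0]
    - [1,1.5,1.2,0,0,0,0]

```text
time: 46.35
position: [0.4377, -0.0632, 0.3563]
tool_rot: [-0.706, 0.708, -0.001, -0.001]
ft_force: [0.7, -0.7, -1.4]
grip_width: 0.0537
```

Run:
```python
from h import *
o=st()
for z in (.15,.085):print(to((.462,-.03,z),down(-90),o=o))
```

```text
t 46.35 grasp [ 0.4377 -0.0631  0.4053] z [ 0.0003 -0.0023 -1.    ] x [-0.0024 -1.      0.0023] w 0.0537 F [ 0.743  -0.6893 -1.4057] q [-0.3956  0.0938  1.6122 -0.002   1.4344  1.178 ]
[-1.35 -0.97 10.21 -0.02 -0.13 -0.14]
[-1.36 -0.97 12.81 -0.02 -0.13 -0.14]
```

>>> carry_out:
  deltas:
    - [1,-1.35,-1,2,0,0,0]
    - [1,-1.35,-1,4,0,0,0]
    - [1,-1.35,-1,6,0,0,0]
    - [1,-1.35,-1,8,0,0,0]
    - [1,-1.35,-1,10,0,0,0]
    - [1,-1.35,-1,11.8,0,0,0]
    - [1,-1.35,-1,13.2,0,0,0]
    - [1,-1.35,-1,13.3,0,0,0]

```text
time: 47.15
position: [0.4595, -0.0275, 0.0186]
tool_rot: [0.708, -0.706, -0.005, 0.004]
ft_force: [-0.6, 0.3, -1.0]
grip_width: 0.0537
```

```bash
python3 two.py c31
```

```text
t 47.15 grasp [ 0.4601 -0.0275  0.0676] z [-0.0121  0.0007 -0.9999] x [ 0.0025 -1.     -0.0007] w 0.0537 F [-0.5941  0.3353 -0.9707] q [-0.3011  0.6277  1.9687 -0.0055  0.557   1.2719]
```

View pics/c31.png

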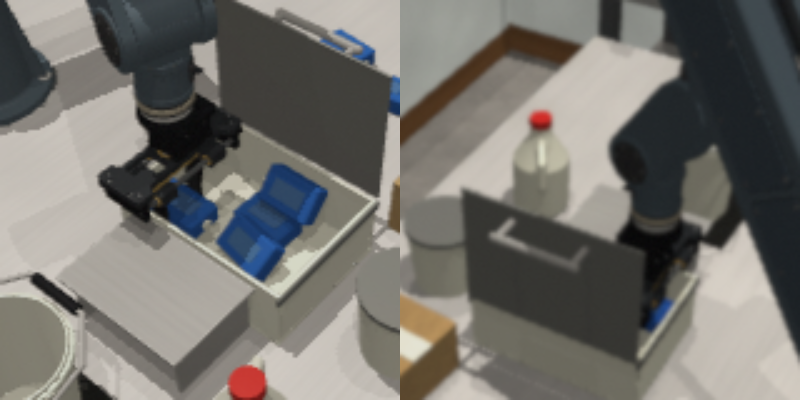

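>>> carry_out:
  deltas:
    - [-0.5,0,0,0,0,0,0]
    - [-0.5,0,0,0,0,0,0]
    - [-0.5,0,0,-1,0,0,0]
    - [-0.5,0,0,-3,0,0,0]
    - [-0.8,0,0,-5,0,0,0]
    - [-0.8,0,0,-7,0,0,0]
    - [-0.8,0,0,-9,0,0,0]
    - [-0.8,0,0,-11,0,0,0]

```text
time: 48.05
position: [0.4626, -0.0291, 0.304]
tool_rot: [0.707, -0.707, 0.004, -0.0]
ft_force: [1.7, -0.7, 0.2]
grip_width: 0.0776
```

>>> carry_out:
  deltas:
    - [-0.8,0,0,-2.2,0,0,0]
    - [-0.8,0,0,-2.2,0,0,0]

```text
time: 48.25
position: [0.4666, -0.03, 0.3636]
tool_rot: [0.707, -0.707, 0.01, -0.004]
ft_force: [0.9, -0.8, 0.5]
grip_width: 0.0785
```

```bash
python3 - <<'E'
from strays import *
o=st()
strays(('side',))
print(to((.508,.375,.40),down(-85),o=o))
E
python3 two.py c32
```

```text
t 48.25 grasp [ 0.4656 -0.0295  0.4126] z [ 0.0197 -0.0094 -0.9998] x [ 0.0005 -1.      0.0094] w 0.0785 F [ 0.9464 -0.7885  0.5102] q [-0.3016  0.1203  1.5619 -0.0031  1.4378  1.269 ]
side px [276. 288.] 31 z 0.030170289705722553 ((407.8493347167969, 253.09954833984375), (32.94906234741211, 13.695887565612793), 68.15229797363281)
side px [227. 304.] 300 z 0.029266103609452254 ((515.5372314453125, 383.5343933105469), (74.96408081054688, 49.94783020019531), 4.073085784912109)
side px [187. 317.] 38 z 0.02971304281553533 ((592.7839965820312, 488.1636657714844), (33.96648025512695, 12.951339721679688), 1.1927543878555298)
side px [249. 328.] 337 z 0.02913673994072563 ((408.2549743652344, 424.3293151855469), (48.469993591308594, 76.03564453125), 81.35865020751953)
[-16.2   -1.66   0.39  -1.1   -0.59  -4.96]
t 48.3 grasp [ 0.4645 -0.0293  0.41  ] z [ 0.0147 -0.0079 -0.9999] x [ 0.0005 -1.      0.0079] w 0.078 F [ 0.8644  0.8726 -0.1343] q [-0.3017  0.1226  1.5661 -0.0032  1.4364  1.269 ]
```

View pics/c32.png

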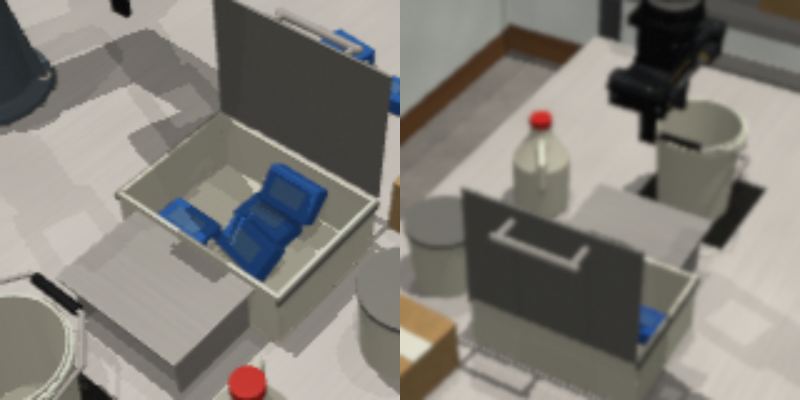

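>>> carry_out:
  deltas:
    - [-0.9,-16.4,-2,0,0,0,-5]
    - [-0.9,-16.4,-2,0,0,0,-5]
    - [-0.9,-16.4,-2,0,0,0,-5]
    - [-0.9,-16.4,-2,0,0,0,-5]
    - [-0.9,-16.4,-2,0,0,0,-5]
    - [-0.9,-16.4,-2,0,0,0,-5]
    - [-0.9,-16.4,-2,0,0,0,-5]
    - [-0.9,-16.4,-2,0,0,0,-5]

```text
time: 49.2
position: [0.5099, 0.3693, 0.3503]
tool_rot: [0.737, -0.675, 0.0, 0.003]
ft_force: [2.0, 0.5, 0.5]
grip_width: 0.0829
```

>>> carry_out:
  deltas:
    - [-0.9,0,0,0,0,0,0]
    - [-0.9,0,0,0,0,0,0]

```text
time: 49.4
position: [0.5098, 0.3681, 0.3499]
tool_rot: [0.738, -0.675, 0.0, 0.004]
ft_force: [0.3, 0.3, -0.2]
grip_width: 0.0829
```

Run:
```python
from strays import *
o=st()
strays(('wrist',))
for z in(.1,.023):print(to((.517,.382,z),down(-84.5),o=o))
```

```text
t 49.4 grasp [0.51   0.3685 0.3989] z [-0.0045 -0.0064 -1.    ] x [ 0.0899 -0.9959  0.006 ] w 0.0829 F [ 0.3429  0.2993 -0.247 ] q [ 0.4501  0.4085  1.194  -0.0038  1.5459  1.931 ]
wrist px [190. 100.] 286 z 0.03049910778247189 ((593.6316528320312, 487.5897216796875), (45.1974983215332, 20.644304275512695), 0.9371125102043152)
wrist px [246. 145.] 808 z 0.029613196978500844 ((518.6383666992188, 379.1842346191406), (79.52876281738281, 50.59489440917969), 5.343730449676514)
wrist px [222. 197.] 790 z 0.029791577273580894 ((410.61773681640625, 419.4255676269531), (50.12187957763672, 80.82218933105469), 82.52814483642578)
wrist px [302. 205.] 202 z 0.03037400390836409 ((407.8086853027344, 253.1907196044922), (44.75465774536133, 21.45929527282715), 59.808570861816406)
[-0.6  -0.4  11.95  0.29 -0.34 -0.35]
[-0.62 -0.41 15.03  0.29 -0.34 -0.35]
```

>>> carry_out:
  deltas:
    - [-0.9,-0.5,-0.4,2,0,0,0]
    - [-0.9,-0.55,-0.4,4,0,0,0]
    - [-0.9,-0.55,-0.4,6,0,0,0]
    - [-0.9,-0.55,-0.4,8,0,0,0]
    - [-0.9,-0.55,-0.4,10,0,0,0]
    - [-0.9,-0.55,-0.4,12,0,0,0]
    - [-0.9,-0.55,-0.4,13.4,0,0,0]
    - [-0.9,-0.55,-0.4,14.6,0,0,0]

```text
time: 50.25
position: [0.5188, 0.3781, -0.0149]
tool_rot: [0.737, -0.676, 0.001, 0.003]
ft_force: [0.3, -0.4, -0.4]
grip_width: 0.0826
```

>>> carry_out:
  deltas:
    - [-0.9,0,0,0.3,0,0,0]
    - [1,0,0,0.3,0,0,0]
    - [1,0,0,0.3,0,0,0]
    - [1,0,0,0.3,0,0,0]
    - [1,0,0,0.3,0,0,0]
    - [1,0,0,0.3,0,0,0]
    - [1,0,0,0.3,0,0,0]

```text
time: 50.95
position: [0.5211, 0.3814, -0.0183]
tool_rot: [0.738, -0.675, 0.002, 0.0]
ft_force: [0.1, -3.2, 6.4]
grip_width: 0.0536
```

Run:
```python
from strays import *
o=st()
```

```text
t 50.95 grasp [0.5209 0.3815 0.0307] z [ 0.0022 -0.0031 -1.    ] x [ 0.0882 -0.9961  0.0033] w 0.0536 F [ 0.0582 -3.1923  6.3809] q [ 0.4611  0.8262  1.5091 -0.0052  0.8057  1.9472]
```

>>> carry_out:
  deltas:
    - [1,0,0,-1,0,0,0]
    - [1,0,0,-3,0,0,0]
    - [1,0,0,-5,0,0,0]
    - [1,0,0,-7,0,0,0]
    - [1,0,0,-9,0,0,0]
    - [1,0,0,-11,0,0,0]
    - [1,0,0,-13,0,0,0]
    - [1,0,0,-15,0,0,0]

```text
time: 51.75
position: [0.5192, 0.3825, 0.3571]
tool_rot: [0.738, -0.675, 0.001, 0.001]
ft_force: [0.3, 0.0, -1.2]
grip_width: 0.0539
```

Run:
```python
from h import *
o=st()
print(to((.466,-.008,.40),down(-90),o=o))
im,d,P,i=grab('scene')
H=cv2.cvtColor(im,cv2.COLOR_RGB2HSV)
m=(H[...,0]>100)&(H[...,0]<125)&(H[...,1]>120)&(P[...,1]>-.09)&(P[...,1]<.11)&(P[...,0]>.41)&(P[...,0]<.52)
q=P[m];print(len(q),np.percentile(q,[1,50,99],axis=0))
```

```text
t 51.75 grasp [0.5192 0.3826 0.4061] z [-0.0003 -0.0032 -1.    ] x [ 0.0879 -0.9961  0.0031] w 0.0539 F [ 0.2938  0.0383 -1.1962] q [ 0.4634  0.4286  1.1431 -0.0027  1.5716  1.9461]
[15.37  3.49  0.29  0.02 -0.18  5.04]
244 [[ 0.4354 -0.046   0.0235]
 [ 0.4829 -0.0249  0.0359]
 [ 0.519   0.058   0.0407]]
```

>>> carry_out:
  deltas:
    - [1,15.4,3.5,0,0,0,5]
    - [1,15.4,3.5,0,0,0,5]
    - [1,15.4,3.5,0,0,0,5]
    - [1,15.4,3.5,0,0,0,5]
    - [1,15.4,3.5,0,0,0,5]
    - [1,15.4,3.5,0,0,0,5]
    - [1,15.4,3.5,0,0,0,5]
    - [1,15.4,3.5,0,0,0,5]

```text
time: 52.6
position: [0.4656, -0.0103, 0.3562]
tool_rot: [0.707, -0.707, 0.001, 0.001]
ft_force: [0.2, -0.3, -1.2]
grip_width: 0.0532
```

>>> carry_out:
  deltas:
    - [1,0,0,0,0,0,0]
    - [1,0,0,0,0,0,0]

```text
time: 52.8
position: [0.4663, -0.0092, 0.3562]
tool_rot: [-0.706, 0.708, -0.001, -0.001]
ft_force: [0.3, 0.2, -0.5]
grip_width: 0.0537
```

Run:
```python
from h import *
o=st()
print(to((.466,-.008,.09),down(-90),o=o))
```

```text
t 52.8 grasp [ 0.4663 -0.0091  0.4052] z [-0.0001 -0.0024 -1.    ] x [-0.0024 -1.      0.0024] w 0.0537 F [ 0.3498  0.2128 -0.4647] q [-0.2582  0.1349  1.564  -0.0024  1.4421  1.3153]
[-0.08  0.01 12.61  0.01 -0.14 -0.14]
```

>>> carry_out:
  deltas:
    - [1,0,0,2,0,0,0]
    - [1,0,0,4,0,0,0]
    - [1,0,0,6,0,0,0]
    - [1,0,0,8,0,0,0]
    - [1,0,0,10,0,0,0]
    - [1,0,0,11.4,0,0,0]
    - [1,0,0,12.2,0,0,0]
    - [1,0,0,12.3,0,0,0]

```text
time: 53.6
position: [0.4649, -0.0075, 0.0464]
tool_rot: [0.708, -0.706, -0.001, 0.003]
ft_force: [-0.1, 0.6, -0.5]
grip_width: 0.0537
```

>>> carry_out:
  deltas:
    - [-0.5,0,0,0.2,0,0,0]
    - [-0.5,0,0,0.2,0,0,0]
    - [-0.5,0,0,-1,0,0,0]
    - [-0.5,0,0,-3,0,0,0]
    - [-0.8,0,0,-5,0,0,0]
    - [-0.8,0,0,-7,0,0,0]
    - [-0.8,0,0,-9,0,0,0]
    - [-0.8,0,0,-11,0,0,0]

```text
time: 54.4
position: [0.4663, -0.0083, 0.3281]
tool_rot: [0.707, -0.707, 0.003, 0.0]
ft_force: [1.4, -0.3, -0.1]
grip_width: 0.0773
```

>>> carry_out:
  deltas:
    - [-0.8,0,0,-1.4,0,0,0]
    - [-0.8,0,0,-1.4,0,0,0]

```text
time: 54.6
position: [0.4699, -0.0091, 0.3666]
tool_rot: [0.707, -0.707, 0.008, -0.003]
ft_force: [-0.1, -0.9, -0.3]
grip_width: 0.0782
```

```bash
python3 - <<'E'
from strays import *
o=st()
strays(('side',))
print(to((.4105,.421,.40),down(-98),o=o))
E
python3 two.py c33
```

```text
t 54.6 grasp [ 0.4691 -0.0087  0.4156] z [ 0.0165 -0.0075 -0.9998] x [ 0.0009 -1.      0.0076] w 0.0782 F [-0.0926 -0.8713 -0.3417] q [-0.2554  0.1245  1.549  -0.0032  1.4503  1.3147]
side px [276. 288.] 31 z 0.030262378575286686 ((407.17315673828125, 252.53268432617188), (33.707000732421875, 13.33134937286377), 62.16872787475586)
side px [187. 317.] 38 z 0.030986318481622477 ((593.2705078125, 488.61279296875), (38.51942825317383, 14.076651573181152), 3.824770450592041)
side px [249. 328.] 348 z 0.029380201967957098 ((407.67132568359375, 424.69708251953125), (47.69606399536133, 76.90249633789062), 82.76943969726562)
[-17.21   2.37   0.45  -0.97  -0.37   8.06]
t 54.65 grasp [ 0.4676 -0.0084  0.4122] z [ 0.0099 -0.0059 -0.9999] x [ 0.0008 -1.      0.0059] w 0.0786 F [-0.4563  0.0953 -0.5799] q [-0.2556  0.1273  1.5544 -0.0032  1.4488  1.3147]
```

View pics/c33.png

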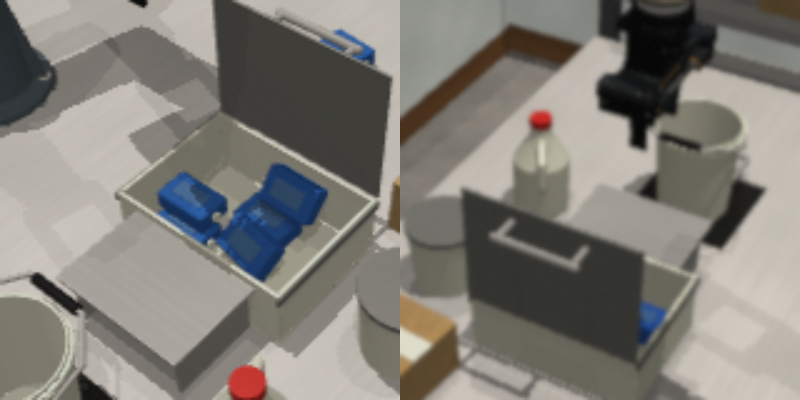

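>>> carry_out:
  deltas:
    - [-0.9,-17.2,2.4,0,0,0,7.5]
    - [-0.9,-17.2,2.4,0,0,0,7.5]
    - [-0.9,-17.2,2.4,0,0,0,7.5]
    - [-0.9,-17.2,2.4,0,0,0,7.5]
    - [-0.9,-17.2,2.4,0,0,0,7.5]
    - [-0.9,-17.2,2.4,0,0,0,7.5]
    - [-0.9,-17.2,2.4,0,0,0,7.5]
    - [-0.9,-17.2,2.4,0,0,0,7.5]

```text
time: 55.55
position: [0.4099, 0.3856, 0.3554]
tool_rot: [-0.66, 0.752, -0.001, -0.003]
ft_force: [0.8, -0.2, -0.1]
grip_width: 0.0828
```

>>> carry_out:
  deltas:
    - [-0.9,-0.8,0,0,0,0,0]
    - [-0.9,-0.8,0,0,0,0,0]
    - [-0.9,-0.8,0,0,0,0,0]

```text
time: 55.85
position: [0.4133, 0.4033, 0.3555]
tool_rot: [-0.66, 0.751, -0.001, -0.003]
ft_force: [0.1, 0.7, -1.0]
grip_width: 0.0827
```

Run:
```python
from strays import *
o=st()
strays(('wrist',))
for z in(.1,.026):print(to((.4095,.4205,z),down(-97.5),o=o))
```

```text
t 55.85 grasp [0.4134 0.4036 0.4045] z [-0.0034 -0.0066 -1.    ] x [-0.1293 -0.9916  0.0069] w 0.0827 F [ 0.0847  0.6917 -1.0414] q [ 0.5819  0.3212  1.3144 -0.0036  1.5124  2.2826]
wrist px [190.  56.] 348 z 0.030505024721843133 ((592.8453369140625, 488.6051330566406), (22.005308151245117, 46.39519500732422), 89.34236907958984)
wrist px [243. 152.] 812 z 0.029728399456783905 ((410.1536865234375, 420.3824462890625), (48.915550231933594, 79.87071228027344), 82.8046646118164)
wrist px [327. 144.] 251 z 0.030350016744175812 ((407.795166015625, 253.77175903320312), (45.21439743041992, 21.71573829650879), 61.31755065917969)
[-0.75  0.21 12.17  0.15 -0.4   0.07]
[-0.77  0.2  15.13  0.15 -0.4   0.07]
```

View pics/st_wrist.png

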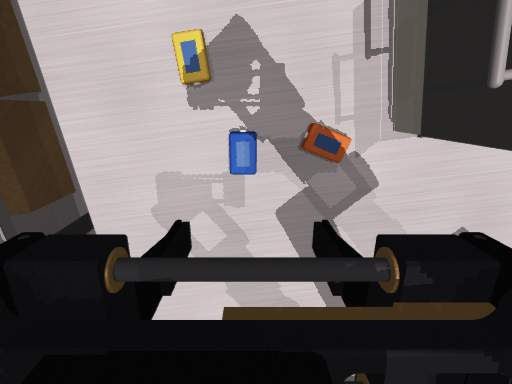

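>>> carry_out:
  deltas:
    - [-0.9,-0.75,0.2,2,0,0,0]
    - [-0.9,-0.75,0.2,4,0,0,0]
    - [-0.9,-0.75,0.2,6,0,0,0]
    - [-0.9,-0.75,0.2,8,0,0,0]
    - [-0.9,-0.75,0.2,10,0,0,0]
    - [-0.9,-0.75,0.2,12,0,0,0]
    - [-0.9,-0.75,0.2,13.6,0,0,0]
    - [-0.9,-0.75,0.2,14.8,0,0,0]

```text
time: 56.7
position: [0.4107, 0.4189, -0.0153]
tool_rot: [-0.659, 0.753, -0.001, -0.004]
ft_force: [-0.2, 0.1, 0.7]
grip_width: 0.0829
```

>>> carry_out:
  deltas:
    - [-0.9,0,0,0.15,0,0,0]
    - [1,0,0,0.15,0,0,0]
    - [1,0,0,0.15,0,0,0]
    - [1,0,0,0.15,0,0,0]
    - [1,0,0,0.15,0,0,0]
    - [1,0,0,0.15,0,0,0]
    - [1,0,0,0.15,0,0,0]

```text
time: 57.4
position: [0.4124, 0.4222, -0.0148]
tool_rot: [-0.66, 0.752, -0.002, -0.0]
ft_force: [-0.6, -2.6, 7.0]
grip_width: 0.0536
```

>>> carry_out:
  deltas:
    - [1,0,0,-1,0,0,0]
    - [1,0,0,-3,0,0,0]
    - [1,0,0,-5,0,0,0]
    - [1,0,0,-7,0,0,0]
    - [1,0,0,-9,0,0,0]
    - [1,0,0,-11,0,0,0]
    - [1,0,0,-13,0,0,0]
    - [1,0,0,-15,0,0,0]

```text
time: 58.2
position: [0.4109, 0.4231, 0.3609]
tool_rot: [-0.66, 0.752, -0.001, -0.001]
ft_force: [1.3, -0.2, -0.8]
grip_width: 0.0536
```

Run:
```python
from h import *
o=st()
# drop 3: long axis along y -> tool x along x ; at x=.635
for y in(-180,0): print(to((.645,-.01,.40),down(y),o=o))
print(to((.625,-.03,.40),down(-90),o=o))
im,d,P,i=grab('scene')
H=cv2.cvtColor(im,cv2.COLOR_RGB2HSV)
m=(H[...,0]>100)&(H[...,0]<125)&(H[...,1]>120)&(P[...,1]>-.09)&(P[...,1]<.11)&(P[...,0]>.41)&(P[...,0]<.69)
Q=P[m]
for x in np.arange(.42,.66,.03):
  for y in (-.08,-.05,-.02,.01,.04,.07):
    s=Q[(Q[:,0]>x)&(Q[:,0]<x+.03)&(Q[:,1]>y)&(Q[:,1]<y+.03)]
    print('%.3f'%(s[:,2].max()) if len(s) else '  -  ',end=' ')
  print(round(x+.015,3))
```

```text
t 58.2 grasp [0.4109 0.4232 0.4099] z [-0.     -0.0031 -1.    ] x [-0.1297 -0.9916  0.0031] w 0.0536 F [ 1.3352 -0.2045 -0.8269] q [ 0.6122  0.3356  1.2789 -0.0025  1.5289  2.3131]
[ 15.96 -11.53   0.45  -0.15  -0.13  82.55]
[ 15.96 -11.53   0.45   0.13  -0.15 -97.45]
[ 16.86 -10.84   0.45  -0.01  -0.18  -7.45]
  -   0.070 0.072 0.068   -     -   0.435
  -   0.068 0.071 0.067   -     -   0.465
  -   0.069 0.071 0.067   -     -   0.495
  -   0.063 0.063 0.039 0.087 0.092 0.525
  -   0.046 0.066 0.059 0.089 0.097 0.555
  -   0.054 0.064 0.051 0.087 0.097 0.585
  -   0.060 0.063   -   0.088 0.096 0.615
  -     -     -     -     -     -   0.645
  -     -     -     -     -     -   0.675
```

Run:
```python
from h import *
o=get_obs()
print(to((.468,.046,.41),down(0),o=o))
```

```text
[ 14.8   -4.07   0.32  -1.07  -0.29 -97.43]
```

>>> carry_out:
  deltas:
    - [1,0,0,0,0,0,-8]
    - [1,2,-0.5,0,0,0,-16]
    - [1,4,-1,0,0,0,-24]
    - [1,6,-1.6,0,0,0,-32]
    - [1,8,-2.2,0,0,0,-40]
    - [1,10,-2.8,0,0,0,-48]
    - [1,12,-3.4,0,0,0,-56]
    - [1,14.8,-4.1,0,0,0,-64]

```text
time: 59.05
position: [0.457, 0.1076, 0.3595]
tool_rot: [0.951, -0.31, 0.001, 0.001]
ft_force: [0.6, 0.5, -1.0]
grip_width: 0.0535
```

Run:
```python
from h import *
o=st()
print(to((.468,.046,.40),down(0),o=o))
```

```text
t 59.05 grasp [0.4569 0.1077 0.4085] z [ 0.0004 -0.0032 -1.    ] x [ 0.8076 -0.5898  0.0022] w 0.0535 F [ 0.5722  0.5478 -1.0202] q [-0.0051  0.1378  1.5515 -0.0032  1.4519  0.6261]
[  1.81   1.73   0.35   0.17  -0.08 -36.14]
```

>>> carry_out:
  deltas:
    - [1,1.2,1.2,0.2,0,0,-8]
    - [1,1.8,1.7,0.3,0,0,-16]
    - [1,1.8,1.7,0.3,0,0,-24]
    - [1,1.8,1.7,0.3,0,0,-32]
    - [1,1.8,1.7,0.3,0,0,-36]
    - [1,1.8,1.7,0.3,0,0,-36]

```text
time: 59.65
position: [0.4678, 0.0482, 0.3521]
tool_rot: [1.0, -0.004, -0.0, 0.002]
ft_force: [0.1, 0.3, -1.2]
grip_width: 0.0537
```

Run:
```python
from h import *
o=st()
print(to((.468,.046,.12),down(0),o=o))
```

```text
t 59.65 grasp [0.4678 0.0484 0.4011] z [-0.0003 -0.0032 -1.    ] x [ 1.     -0.0084 -0.0003] w 0.0537 F [ 0.1322  0.2932 -1.2496] q [-0.1332  0.1446  1.563  -0.0032  1.4339 -0.1244]
[ 0.01  0.05 11.25  0.18  0.02 -0.48]
```

Run:
```python
from h import *
o=get_obs()
print(to((.63,-.03,.40),down(-90),o=o))
```

```text
[ 6.51  3.07  0.05  0.16 -0.13 89.52]
```

>>> carry_out:
  deltas:
    - [1,1.5,0.8,0,0,0,8]
    - [1,3,1.6,0,0,0,16]
    - [1,4.5,2.4,0,0,0,24]
    - [1,6.5,3.1,0,0,0,32]
    - [1,6.5,3.1,0,0,0,40]
    - [1,6.5,3.1,0,0,0,48]
    - [1,6.5,3.1,0,0,0,56]
    - [1,6.5,3.1,0,0,0,64]

```text
time: 60.45
position: [0.63, -0.0305, 0.352]
tool_rot: [0.844, -0.536, 0.0, 0.002]
ft_force: [-0.0, -0.3, -1.3]
grip_width: 0.0536
```

>>> carry_out:
  deltas:
    - [1,0,0,0,0,0,8]
    - [1,0,0,0,0,0,16]
    - [1,0,0,0,0,0,24]
    - [1,0,0,0,0,0,25.5]
    - [1,0,0,0,0,0,25.5]

```text
time: 60.95
position: [0.6299, -0.0305, 0.3525]
tool_rot: [0.708, -0.706, 0.001, 0.001]
ft_force: [0.1, 0.2, -0.4]
grip_width: 0.0539
```

Run:
```python
from h import *
o=st()
print(to((.63,-.03,.11),down(-90),o=o))
```

```text
t 60.95 grasp [ 0.63   -0.0303  0.4015] z [-0.0004 -0.0033 -1.    ] x [ 0.0021 -1.      0.0033] w 0.0539 F [ 0.1125  0.2247 -0.3592] q [-0.2235  0.4063  1.1909 -0.0033  1.544   1.3453]
[-0.06 -0.01 11.66  0.02 -0.19  0.12]
```

>>> carry_out:
  deltas:
    - [1,0,0,2,0,0,0]
    - [1,0,0,4,0,0,0]
    - [1,0,0,6,0,0,0]
    - [1,0,0,8,0,0,0]
    - [1,0,0,10,0,0,0]
    - [1,0,0,11.2,0,0,0]
    - [1,0,0,11.6,0,0,0]
    - [1,0,0,11.6,0,0,0]

```text
time: 61.75
position: [0.6294, -0.0315, 0.0614]
tool_rot: [0.708, -0.707, 0.0, 0.002]
ft_force: [0.8, 0.4, -1.4]
grip_width: 0.0541
```

>>> carry_out:
  deltas:
    - [-0.5,0,0,0,0,0,0]
    - [-0.5,0,0,0,0,0,0]
    - [-0.5,0,0,0,0,0,0]
    - [-0.5,0,0,-2,0,0,0]
    - [-0.5,0,0,-4,0,0,0]
    - [-0.5,0,0,-6,0,0,0]
    - [-0.5,0,0,-8,0,0,0]
    - [-0.5,0,0,-10,0,0,0]

```text
time: 62.55
position: [0.6299, -0.0307, 0.3166]
tool_rot: [0.707, -0.707, 0.002, 0.0]
ft_force: [0.5, -0.2, 0.3]
grip_width: 0.0655
```

```bash
python3 two.py c34
python3 - <<'E'
from lid import *
print(lidangle())
from strays import *
strays(('side',))
im,d,P,i=grab('wrist','w34')
E
```

```text
t 62.55 grasp [ 0.6298 -0.0305  0.3656] z [ 0.0029 -0.0041 -1.    ] x [ 0.0008 -1.      0.0041] w 0.0655 F [ 0.499  -0.2344  0.3218] q [-0.2239  0.4254  1.2536 -0.0034  1.4589  1.3465]
[('scene', 90.01, 941, 941, array([0.1113, 0.2115])), ('side', 89.84, 1272, 1281, array([0.117 , 0.2131]))]
side px [276. 288.] 31 z 0.02925395806265141 ((408.2177429199219, 254.22837829589844), (34.610328674316406, 12.64827823638916), 68.6242904663086)
side px [187. 317.] 36 z 0.029639980646902764 ((592.546875, 488.4448547363281), (36.70924758911133, 12.412187576293945), 3.6222541332244873)
```

View pics/c34.png

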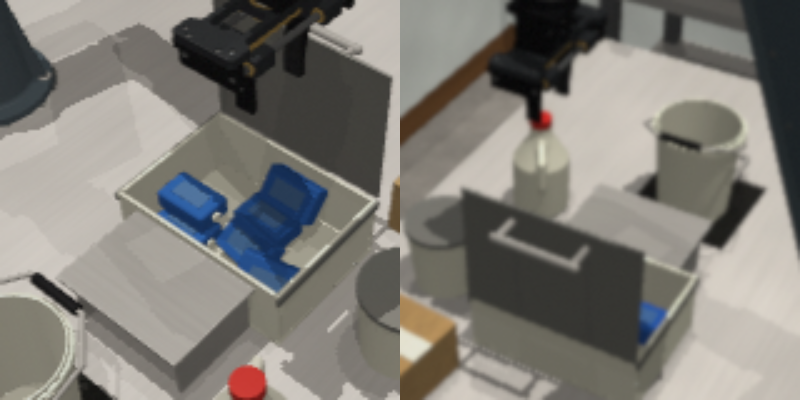

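View pics/w34.png

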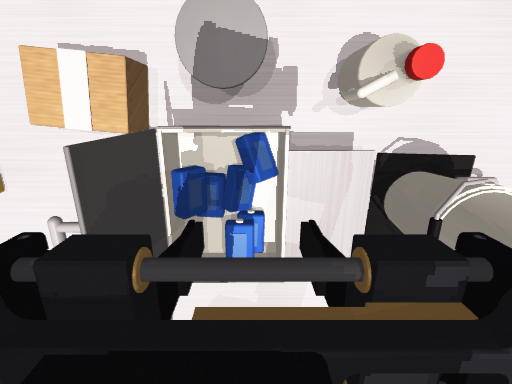

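Run:
```python
from lid import *
o=get_obs()
print(to((.5505,.155,.40),down(-90),o=o))
for c in('scene','side'):
    im,d,P,i=grab(c);Q=P[np.isfinite(P[...,2])]
    h=Q[(abs(Q[:,0]-.55)<.065)&(Q[:,1]>.135)&(Q[:,1]<.18)&(Q[:,2]>.25)&(Q[:,2]<.3)]
    print(len(h),h.mean(0),np.percentile(h,[2,98],axis=0).ravel())
```

```text
[-7.42  3.14 -1.57  0.1  -0.18  0.04]
84 [0.5811 0.1509 0.2789] [0.5451 0.1398 0.2729 0.6122 0.1566 0.2831]
165 [0.5475 0.1567 0.2784] [0.4884 0.1361 0.2719 0.6097 0.1642 0.2841]
```

>>> carry_out:
  deltas:
    - [0.4,0,0,-1.6,0,0,0]
    - [0.4,-7.4,3.1,-1.6,0,0,0]
    - [0.4,-7.4,3.1,-1.6,0,0,0]
    - [0.4,-7.4,3.1,-1.6,0,0,0]
    - [0.4,-7.4,3.1,-1.6,0,0,0]
    - [0.4,-7.4,3.1,-1.6,0,0,0]
    - [0.4,-7.4,3.1,-1.6,0,0,0]
    - [0.4,-7.4,3.1,-1.6,0,0,0]

```text
time: 63.75
position: [0.5528, 0.1533, 0.3511]
tool_rot: [-0.707, 0.707, -0.001, -0.002]
ft_force: [1.2, 0.4, -0.0]
grip_width: 0.0269
```

Run:
```python
from lid import *
o=st()
print(to((.5505,.1555,.279),down(-90),o=o))
im,d,P,i=grab('wrist','w35');Q=P[np.isfinite(P[...,2])]
h=Q[(abs(Q[:,0]-.57)<.045)&(Q[:,1]>.135)&(Q[:,1]<.18)&(Q[:,2]>.25)&(Q[:,2]<.3)]
print(len(h),h.mean(0),np.percentile(h,[2,98],axis=0).ravel())
```

```text
t 63.75 grasp [0.5529 0.1535 0.4001] z [-0.0014 -0.0043 -1.    ] x [-0.0001 -1.      0.0043] w 0.0269 F [ 1.1641  0.4049 -0.0416] q [ 0.0784  0.3151  1.3348 -0.0042  1.4935  1.6496]
[-0.11  0.08  4.84  0.08 -0.25 -0.01]
1126 [0.5756 0.1552 0.2799] [0.5271 0.137  0.2764 0.6102 0.1631 0.2823]
```

View pics/w35.png

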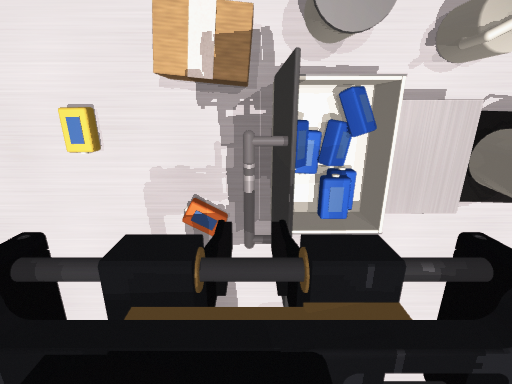

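>>> carry_out:
  deltas:
    - [0.4,-0.1,0,1.5,0,0,0]
    - [0.4,-0.1,0,3,0,0,0]
    - [0.4,-0.1,0,4.2,0,0,0]
    - [0.4,-0.1,0,4.85,0,0,0]
    - [0.4,-0.1,0,4.85,0,0,0]
    - [1,-0.1,0,4.85,0,0,0]
    - [1,-0.1,0,4.85,0,0,0]
    - [1,-0.1,0,4.85,0,0,0]
  force: 40

```text
time: 64.6
position: [0.5538, 0.1558, 0.2323]
tool_rot: [0.707, -0.707, 0.003, 0.0]
ft_force: [1.2, -0.7, 1.5]
grip_width: 0.0105
```

>>> carry_out:
  deltas:
    - [1,0,0,0,0,0,0]
    - [1,0,0,0,0,0,0]

```text
time: 64.8
position: [0.5538, 0.1558, 0.2323]
tool_rot: [0.707, -0.707, 0.003, 0.0]
ft_force: [1.0, -2.5, 3.8]
grip_width: 0.011
```

Run:
```python
from lid import *
o=st()
g=o['position']-R.from_quat(o['tool_rot']).apply([0,0,.049])
b=lambda t:np.array([.1095-.175*np.cos(t)+.045*np.sin(t),.1+.175*np.sin(t)+.045*np.cos(t)])
off=g[1:]-b(np.pi/2);print(off)
for t in [86,80,74,68,62,56,50,44,40,36,33,30]:
    p=b(np.radians(t))+off; print(t,to((g[0],p[0],p[1]),down(-90),o=o))
```

```text
t 64.8 grasp [0.5536 0.156  0.2813] z [ 0.0037 -0.0044 -1.    ] x [ 0.0008 -1.      0.0044] w 0.011 F [ 0.997  -2.5242  3.7948] q [ 0.0829  0.413   1.5125 -0.005   1.2127  1.6547]
[0.0015 0.0063]
86 [ 0.48  0.01 -0.11 -0.21 -0.25  0.04]
80 [ 1.24  0.01 -0.2  -0.21 -0.25  0.04]
74 [ 1.99  0.01 -0.22 -0.21 -0.25  0.04]
68 [ 2.75  0.01 -0.15 -0.21 -0.25  0.04]
62 [ 3.49  0.01 -0.01 -0.21 -0.25  0.04]
56 [ 4.21  0.01  0.21 -0.21 -0.25  0.04]
50 [ 4.91  0.01  0.5  -0.21 -0.25  0.04]
44 [ 5.57  0.01  0.87 -0.21 -0.25  0.04]
40 [ 5.99  0.02  1.15 -0.21 -0.25  0.04]
36 [ 6.39  0.02  1.46 -0.21 -0.25  0.04]
33 [ 6.67  0.02  1.71 -0.21 -0.25  0.04]
30 [ 6.94  0.02  1.97 -0.21 -0.25  0.04]
```

>>> carry_out:
  deltas:
    - [1,0.48,0,-0.11,0,0,0]
    - [1,1.24,0,-0.2,0,0,0]
    - [1,2.0,0,-0.22,0,0,0]
    - [1,2.75,0,-0.15,0,0,0]
    - [1,3.5,0,0,0,0,0]
    - [1,4.2,0,0.2,0,0,0]
    - [1,4.9,0,0.5,0,0,0]
    - [1,5.57,0,0.87,0,0,0]

```text
time: 65.6
position: [0.5535, 0.0181, 0.2109]
tool_rot: [0.707, -0.707, 0.001, -0.001]
ft_force: [0.4, 3.6, 4.7]
grip_width: 0.0106
```

Run:
```python
from lid import *
o=st()
g=o['position']-R.from_quat(o['tool_rot']).apply([0,0,.049])
b=lambda t:np.array([.1095-.175*np.cos(t)+.045*np.sin(t),.1+.175*np.sin(t)+.045*np.cos(t)])
off=[.0015,.0063]
for t in [47,44,40,36,33,31,30,29]:
    p=b(np.radians(t))+off; print(t,to((g[0],p[0],p[1]),down(-90),o=o))
print(lidangle())
```

```text
t 65.6 grasp [0.5533 0.0181 0.2599] z [ 0.0034  0.0004 -1.    ] x [ 0.0002 -1.     -0.0004] w 0.0106 F [0.3878 3.6482 4.6526] q [-0.1697  0.4058  1.5921  0.0011  1.1404  1.4005]
47 [-0.26  0.01 -0.2  -0.2   0.02  0.01]
44 [ 0.07  0.01 -0.01 -0.2   0.02  0.01]
40 [ 0.49  0.01  0.26 -0.2   0.02  0.01]
36 [ 0.89  0.01  0.57 -0.2   0.02  0.01]
33 [ 1.17  0.01  0.82 -0.2   0.02  0.01]
31 [ 1.36  0.01  0.99 -0.2   0.02  0.01]
30 [ 1.45  0.01  1.08 -0.2   0.02  0.01]
29 [ 1.53  0.01  1.17 -0.2   0.02  0.01]
[('scene', 44.0, 271, 271, array([0.0162, 0.201 ])), ('side', 43.36, 1482, 1573, array([0.0413, 0.175 ]))]
```

>>> carry_out:
  deltas:
    - [1,0.42,0,0.26,0,0,0]
    - [1,0.8,0,0.57,0,0,0]
    - [1,1.1,0,0.82,0,0,0]
    - [1,1.3,0,0.99,0,0,0]
    - [1,1.38,0,1.08,0,0,0]
    - [1,1.38,0,1.08,0,0,0]

```text
time: 66.3
position: [0.5531, -0.0179, 0.1819]
tool_rot: [0.707, -0.707, 0.001, 0.001]
ft_force: [5.5, 2.7, -2.0]
grip_width: 0.0109
```

Run:
```python
from lid import *
o=st()
print(lidangle())
```

```text
t 66.3 grasp [ 0.5531 -0.0177  0.2309] z [ 0.0006 -0.0034 -1.    ] x [ 0.0001 -1.      0.0034] w 0.0109 F [ 5.5405  2.6738 -1.9711] q [-0.2323  0.4417  1.6239 -0.0036  1.0747  1.3401]
[('scene', 29.73, 545, 545, array([0.0021, 0.17  ])), ('side', 29.7, 1383, 1483, array([0.0244, 0.1572]))]
```

>>> carry_out:
  deltas:
    - [0.4,0,0,0,0,0,0]
    - [0.3,0,0,0,0,0,0]
    - [0.3,0,0,0,0,0,0]
    - [0.3,0,0,-0.5,0,0,0]
    - [0.3,0,0,-1.5,0,0,0]
    - [0.3,0,0,-3,0,0,0]
    - [0.3,0,0,-5,0,0,0]
    - [0.3,0,0,-6,0,0,0]

```text
time: 67.2
position: [0.554, -0.0177, 0.3381]
tool_rot: [0.707, -0.707, 0.005, -0.0]
ft_force: [1.3, -0.4, -0.0]
grip_width: 0.0305
```

Run:
```python
from lid import *
from pail import bar,rim
o=st()
print(lidangle())
rim(.155,.185,.5355,-.36);bar(.025,.06,-.56,-.46)
im,d,P,i=grab('scene');Q=P[np.isfinite(P[...,2])];H=cv2.cvtColor(im,cv2.COLOR_RGB2HSV)[np.isfinite(P[...,2])]
m=Q[(H[:,2]<50)&(Q[:,2]<.009)&(Q[:,2]>-.003)&(Q[:,0]>.42)&(Q[:,0]<.7)&(Q[:,1]>-.5)&(Q[:,1]<-.25)]
print('mat',np.percentile(m,[.5,99.5],axis=0))
```

```text
t 67.2 grasp [ 0.5536 -0.0174  0.3871] z [ 0.0069 -0.0059 -1.    ] x [ 0.0007 -1.      0.0059] w 0.0305 F [ 1.3219 -0.3658 -0.0313] q [-0.2309  0.287   1.4103 -0.0042  1.4363  1.3397]
[('scene', 29.83, 761, 761, array([0.0078, 0.1667])), ('side', 29.82, 1443, 1546, array([0.0213, 0.1591]))]
scene rim 974 [ 0.5385 -0.3588] 0.16495462291291413
side rim 322 [ 0.537  -0.3509] 0.16475885341538965
0.48 25 -0.48807201182441873 -0.4605615403274434 0.0387635632534975
0.49 27 -0.48977733092102227 -0.4615647705088768 0.03729130781423173
0.5 15 -0.48971909693312127 -0.47924359949309514 0.03866836481382574
0.51 14 -0.4894941833984156 -0.47903708099983666 0.0383643641301058
0.52 17 -0.4894585962410253 -0.4789971295839345 0.039072434423802704
0.53 16 -0.4894945143666738 -0.4791848121531349 0.038110415547757015
0.54 16 -0.48943884839751717 -0.47909774536548655 0.038540210707606826
0.55 17 -0.4892257276198889 -0.47893792691804893 0.038350379504132115
0.56 15 -0.48939165853030064 -0.47905470054250915 0.03801823736404253
0.57 15 -0.4891770766656598 -0.47897712406539333 0.038184730242874276
0.58 41 -0.4888806305105134 -0.46067064495489685 0.03810592775083921
0.59 12 -0.4824227474039001 -0.46044567313894025 0.03626310336237987
mat [[ 0.4432 -0.4604 -0.0002]
 [ 0.6294 -0.2748  0.0086]]
```

View pics/p_scene.png

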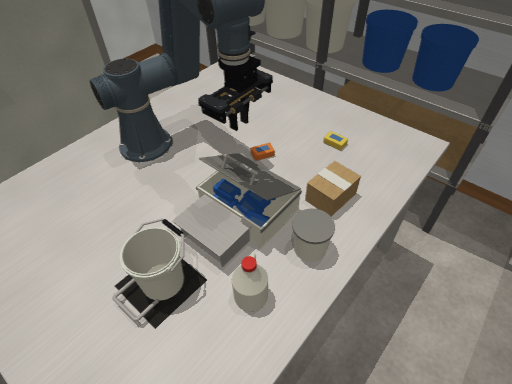

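View pics/p_side.png

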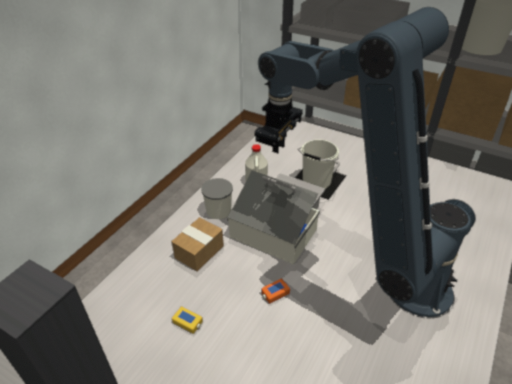

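>>> carry_out:
  deltas:
    - [0.3,0,0,-1,0,0,0]
    - [0.3,0,0,-1,0,0,0]
    - [0.3,0,0,-1,0,0,0]
    - [0.3,0,0,-1,0,0,0]
    - [0.3,0,0,-1,0,0,0]

```text
time: 68.0
position: [0.5519, -0.0168, 0.3562]
tool_rot: [0.707, -0.707, 0.0, 0.002]
ft_force: [-0.0, -0.2, 0.7]
grip_width: 0.0306
```

Run:
```python
from lid import *
print(lidangle())
print(hand_in())
```

```text
[('scene', 29.8, 761, 761, array([0.0067, 0.1673])), ('side', 29.69, 1434, 1535, array([0.0214, 0.1588]))]
the job is handed in; nothing more can be done
None
```

I did the whole job in the order asked and handed it in at about 68 s; no verdict was reported.

- **Lid as backstop:** I stood it up and let go; it stayed at about 90° by itself.
- **Pail and packs:** I carried the full pail by its bail onto the ledge, let go, and folded the bail forward. Then I took it by the tip bar and tipped it to about 128°; the pail looked empty, and its three packs were in the bin.
- **Strays:** All three blue strays went into the bin, including the one knocked about 4 cm along the way. The last wrist view before I lowered the lid showed six packs in the bin. The orange and yellow look-alikes, jug, tub and carton were left alone.
- **Last checks:** The lid stood at 29.7–29.8° in both cameras with the gripper clear. The pail was upright on its mat.

**What disagreed or went wrong:**
- **Fingertips:** Both cameras showed them about 30 mm short of the reported TCP, so my first two grips on the lid handle closed on nothing. On the table the fingers stopped as if the gap were nearer 18 mm.
- **Pail position:** It stands about 6–8 mm from my estimate of the mat's centre, and I did not correct that.
- **Forces:** The wrist force briefly reached about 30 N while tipping and about 37 N while setting the pail down. The tipping reading may have been the gripper's body pressing on the pail, still under its 40 N limit.

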